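# Gauge thin metal coupons slid off a stone slab

## Robot

A 6-joint arm with a two-finger parallel gripper is mounted at the origin on a cart in front of the work surface, level with it; the furniture and walls round the work are solid. World frame = base frame: x ahead of the robot, y to its left, z up, the work surface at z = 0. Lengths are in m, angles in rad, forces in N, time in s.
With the tool pointing down it reaches from about 0.4 to 0.925 m from the base axis. Payload 3.4 kg.
Tool frame: the origin (TCP) lies on the centre line of the jaws, within the pads' length; the fingertips stand 22 mm ahead of it and the grasp point (between the pads) lies 3 mm ahead of it; z points along the fingers, y is the direction in which the jaws open and shut (so a half turn about z gives the same grasp; the last joint's range is limited). The gripper opens to 85 mm and grips with 20 to 120 N. Pads are 22 mm wide; open, the fingers measure 114 mm over their backs; the gripper's body (76 mm by 85 mm) begins 54 mm behind the grasp point. The pads swing forward as they close: fully open they stand 13 mm farther back than shut.
Start: joints at [-1.272, 0.307, 1.506, -0, 1.328, -0.073], TCP at [0.209, -0.536, 0.253] pointing down, gripper open.
Joint ranges: [-3.12, 3.12], [-1.05, 2.28], [0.14, 2.33], [-1.42, 4.57], [0.1, 2.73], [-2.68, 2.68]. Speed limits (rad/s): [2.57, 2.57, 3.14, 3.14, 3.14, 3.14].

## Interface

Orientations are given as a unit quaternion [x, y, z, w].
In Python, from rig import env gives the robot as it stands.
- The arm moves only by the shell command python3 -m crank 'ROWS' [FORCE]. ROWS is JSON, a list of rows, each a list of 3 entries, a list of its own where there are three numbers: the shift along the tool's x, y, z in cm, then the turn about the tool's z in degrees, then the opening, from 0 (shut) to 1 (fully open). In form: [[[tx, ty, tz], twist, claw], ...]. A call has 1 to 8 rows; each row shifts and turns the pose as measured when the row begins, along the tool's axes as they then stand; what a row does not reach is not made up. A row lasts 1/8 s, in which the tool goes at most 62.5 mm and 10.7 degrees, less where a joint would pass 70% of its speed; a pose out of reach is approached as far as the arm can. A call with a gripper value outside its range is refused whole. The fingers move at their own pace and stop on an object; FORCE is the grip in N (left out, the last holds). Time passes only in rows, so rows that do not move let the fingers close. It gives the time, the measured TCP pose, the force and the opening at its end, in the units of the state.
- env.get_obs(): the state, without advancing time (a new reading comes with each control period).
- env.grab_frame(name): name is "side" or "top"; returns a dict with "pixels" (384x512x3 uint8, blue, green, red), "fx", "fy", "cx", "cy" (pixels), "rvec" (rotation vector, rad) and "tvec" (3), from world to camera coordinates, as OpenCV has them. Camera axes: x right, y down, z forward; pixel columns grow to the right and rows downward; lengths in m; the calibration is good to about 2 mm. A picture is of the moment at which its call begins. There is no depth.
- env.finish_job(): hands the job in, once; it reports no verdict.
The state is a dict: "clock": time; "joint_pos": joint angles; "joint_velocities": joint speeds; "joint_efforts": joint torques, N m; "tool_pos": TCP position; "tcp_rot": TCP orientation; "contact_force": force on the tool from outside, world axes, zero at the start; "moment": the same for the moment, N m; "grip_width": opening from 0.0 (shut) to 1.0 (fully open).
Only numpy, scipy, OpenCV 4.12 (cv2) and the standard library are available. Lean on these libraries where they do the work, as an engineer would, in place of code of your own. Each camera call takes 0.05 s, during which the arm holds its last target.

## Task

Gauge the two or three thin metal test coupons on the dark stone slab one after the other, in the order aluminium, brass, copper: slide each over the slab's edge on the far side from the robot until it overhangs enough to be picked up, and lay it flat on the narrow rest of the bench gauge, straight between plunger and jaw. Slide the jaw gently shut until the coupon has pushed the plunger in by about its orange band, never right to its stop, hold it there for a good second, then draw the jaw fully open again and lay the coupon flat inside the white tray. At the end all coupons lie in the tray and the jaw stands fully open; leave the two brown bottles alone.

Things in the scene. Friction and masses are not known exactly. Their poses are not given: they have to be found in the camera images.
- slab: fixed dark stone slab, 150 x 180 x 40 mm high; origin at the centre of its underside, top 40 mm above. Its own +x side (facing roughly away from the robot, towards the white tray) is the edge the coupons are slid over
- slab_edge (a point): middle of that edge: on the slab's +x face, level with its top; axes as the slab's
- gauge: fixed bench length gauge, silver base plate 220 x 50 x 12 mm; origin at the centre of its underside, x along the measuring line. Narrow steel rest: 16 mm wide in y, x -45 to +30 mm, top 45 mm above the origin. Blue housing at x -110 to -80 mm, 64 mm high; its plunger's free tip is at x -62 mm. Jaw face at x +53 mm when fully open (gap 115 mm), 22 mm wide, 46 to 65 mm high
- jaw (a joint): sliding jaw: 0 = fully open, grows to 0.045 m as it slides towards the plunger (-x of the gauge); stays where it is left, about 1.5 N of drag. A 90 mm coupon is touched at both ends at about 0.025
- plunger (a joint): sprung plunger in the blue housing, 14 mm thick, axis 53 mm above the gauge's underside: 0 = out, up to 0.012 m pushed in; spring 0.8 N per mm. Its orange band next to the housing has just gone in at 0.006
- jaw_lug (a point): centre of the black thumb lug on top of the jaw, 20 mm along the gauge's x, 16 mm across, 28 mm high; its centre is 16 mm in +x from the jaw face and 78 mm above the gauge's underside. Below it the jaw block is 22 mm across
- tray: loose white open tray, 130 x 220 mm (x by y), 18 mm high, walls 4 mm, floor 4 mm; 0.4 kg; origin at the centre of its underside
- amber_bottle: brown bottle with blue cap, 60 mm across, 133 mm high, origin at the centre of its foot; a bystander
- dropper_bottle: small brown dropper bottle with black top, 36 mm across, 103 mm high, origin at the centre of its foot; a bystander
- alu_mid (a point): centre (half-way up) of the aluminium (pale silver) test coupon, a flat strip 90 x 30 x 3 mm, 90 along its own x, 30 along y; on the slab its x runs roughly along the slab's x. May be absent
- brass_mid (a point): centre (half-way up) of the brass (yellow) test coupon, a flat strip 90 x 30 x 3 mm, 90 along its own x, 30 along y; on the slab its x runs roughly along the slab's x. May be absent
- copper_mid (a point): centre (half-way up) of the copper (red-brown) test coupon, a flat strip 90 x 30 x 3 mm, 90 along its own x, 30 along y; on the slab its x runs roughly along the slab's x. May be absent
Things that resemble listed ones, but are neither listed nor needed, are in the scene too. Leave any blue or purple look-alike of the part that bears copper_mid alone.

How it is judged:
By the outcome, as a careful person would: the job done as asked, in the order asked, and still so for the second after the job is handed in, with the robot touching nothing.
Of coupon_alu, coupon_brass, coupon_copper only 2 to 3 are there at a start; the rules pass over those that are not, and their reading is None.
At some moment in a run one of tray may be knocked a few centimetres aside while the robot is not near it.
It also fails if it takes over 210 s, if anything falls off the work surface, if the arm or the gripper's body presses on something with over 40 N, if the wrist force passes 120 N, or if a joint passes its speed limit or range.

## Working session

There is one attempt and no reset: what is moved stays moved. The work goes in short steps, Python scripts to look and compute and a shell command to move; the robot and the scene stay as the last step left them, time stands still between calls to the robot, and variables do not carry over. Pictures are saved under pics/ and viewed, and the job is handed in when it is done.

```bash
ls; mkdir -p pics; python3 - <<'E'
from rig import env
import cv2
o=env.get_obs(); print(o)
for n in("side","top"):
    f=env.grab_frame(n); cv2.imwrite(f"pics/{n}0.png",f["pixels"]); print(n,{k:v for k,v in f.items() if k!="pixels"})
E
```

```text
pics
{'clock': 0.0, 'joint_pos': array([-1.27148090e+00,  3.07558962e-01,  1.50768659e+00, -1.81347670e-05,
        1.32837252e+00, -7.34955804e-02]), 'joint_velocities': array([ 0.00086113,  0.00150161,  0.00077214, -0.00202731, -0.00100752,
       -0.00099728]), 'joint_efforts': array([-1.96032699e-03, -4.57555389e+01, -2.51920581e+01, -1.09770783e-04,
        1.32785054e-02,  4.49207698e-05]), 'tool_pos': array([ 0.20921589, -0.53488679,  0.25238404]), 'tcp_rot': array([ 9.82675834e-01,  1.85329922e-01, -1.22846331e-04, -1.00527113e-03]), 'contact_force': array([ 0.36157784, -0.48965769, -0.63747968]), 'moment': array([-0.02369772, -0.03927243,  0.02361042]), 'grip_width': 0.9993349915746806}
side {'fx': 478.3586137625371, 'fy': 478.3586137625371, 'cx': 249.14934996270313, 'cy': 182.97110648111334, 'rvec': array([ 0.68824479, -2.38376467,  1.43383461]), 'tvec': array([0.605216  , 0.05148036, 1.28977774])}
top {'fx': 456.1264758901401, 'fy': 456.1264758901401, 'cx': 253.05877339262247, 'cy': 188.70181525950142, 'rvec': array([ 2.22789956, -2.16087807,  0.10832697]), 'tvec': array([0.38741943, 0.48891989, 1.16093927])}
```

View pics/side0.png

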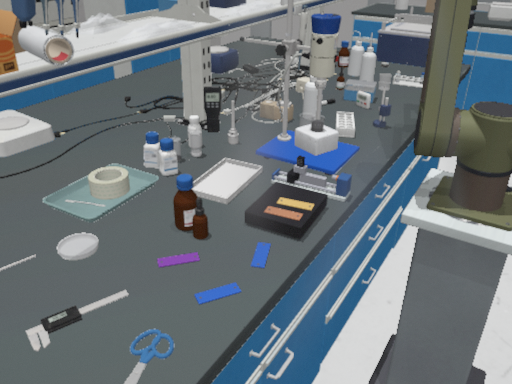

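View pics/top0.png

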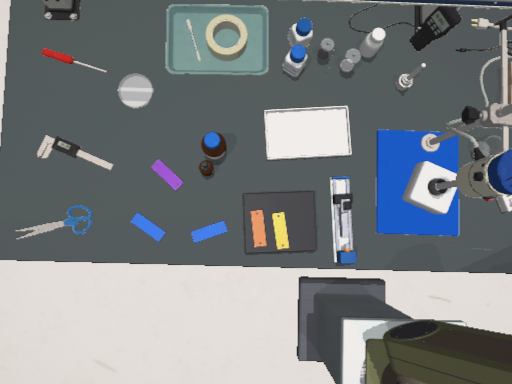

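```bash
cat > h.py <<'E'
from rig import env
import cv2, numpy as np
def cam(n): 
    f=env.grab_frame(n); f["R"]=cv2.Rodrigues(f["rvec"])[0]; f["K"]=np.array([[f["fx"],0,f["cx"]],[0,f["fy"],f["cy"]],[0,0,1.]]); return f
def un(f,px,z):
    px=np.atleast_2d(px).astype(float); d=np.c_[(px[:,0]-f["cx"])/f["fx"],(px[:,1]-f["cy"])/f["fy"],np.ones(len(px))]@f["R"]
    c=-f["R"].T@f["tvec"]; s=(z-c[2])/d[:,2]; return c+s[:,None]*d
def pr(f,p):
    p=np.atleast_2d(p).astype(float)@f["R"].T+f["tvec"]; return np.c_[f["fx"]*p[:,0]/p[:,2]+f["cx"],f["fy"]*p[:,1]/p[:,2]+f["cy"]]
def crop(f,u,v,w,h,s,name):
    im=f["pixels"][v:v+h,u:u+w]; cv2.imwrite("pics/"+name,cv2.resize(im,None,fx=s,fy=s,interpolation=cv2.INTER_CUBIC))
def mask(f,kind):
    hsv=cv2.cvtColor(np.ascontiguousarray(f["pixels"]),cv2.COLOR_BGR2HSV)
    lo,hi={"brass":((20,120,90),(35,255,255)),"copper":((4,120,90),(17,255,255))}[kind]
    return cv2.inRange(hsv,lo,hi)
def coupon(f,kind,z,win=None):
    m=mask(f,kind)
    if win is not None:
        k=np.zeros_like(m);u,v,w,h=win;k[v:v+h,u:u+w]=1;m=m*k
    n,l,st,c=cv2.connectedComponentsWithStats(m)
    if n<2: return None
    i=1+np.argmax(st[1:,4]); ys,xs=np.where(l==i)
    P=un(f,np.c_[xs,ys],z)[:,:2]
    r=cv2.minAreaRect((P*1000).astype(np.float32))
    b=cv2.boxPoints(r)
    e=b[1]-b[0]; g=b[2]-b[1]; L=e if np.hypot(*e)>np.hypot(*g) else g
    a=np.degrees(np.arctan2(L[1],L[0])); a=(a+90)%180-90
    return dict(n=int(st[i,4]),c=np.round(r[0],1),size=np.round(r[1],1),ang=round(float(a),1),mean=np.round(P.mean(0)*1000,1))
def state():
    o=env.get_obs();R=cv2.Rodrigues(np.zeros(3))[0]
    from scipy.spatial.transform import Rotation as Ro
    R=Ro.from_quat(o["tcp_rot"]).as_matrix()
    return o,R
def to(p,yaw=None):
    """shift in tool axes cm to reach world p (m); yaw=world angle of tool x axis (deg)"""
    o,R=state(); d=R.T@(np.array(p)-o["tool_pos"])*100
    y=np.degrees(np.arctan2(R[1,0],R[0,0]))
    out=[np.round(d,2).tolist(),round(y,1)]
    if yaw is not None: out.append(round((y-yaw+180)%360-180,1))  # tool z down: +twist lowers yaw
    return out
E
python3 - <<'E'
from h import *
f=cam("top"); crop(f,230,90,150,180,4,"t1.png")
s=cam("side"); crop(s,180,140,200,110,4,"s1.png")
for k in("brass","copper"): print(k,coupon(f,k,.043),coupon(s,k,.043))
print(state()[1].round(3),env.get_obs()["clock"])
E
```

```text
brass {'n': 428, 'c': array([372.7, 332. ]), 'size': array([89.6, 30.9]), 'ang': 10.1, 'mean': array([372.5, 332.1])} None
copper {'n': 420, 'c': array([376.8, 387.2]), 'size': array([88.6, 30. ]), 'ang': 8.1, 'mean': array([376.8, 387.2])} {'n': 703, 'c': array([2757.5, -492.2]), 'size': array([ 105.1, 1725.7]), 'ang': -34.7, 'mean': array([2586.5, -374.2])}
[[ 0.931  0.364 -0.   ]
 [ 0.364 -0.931  0.001]
 [ 0.    -0.001 -1.   ]] 0.2
```

View pics/t1.png

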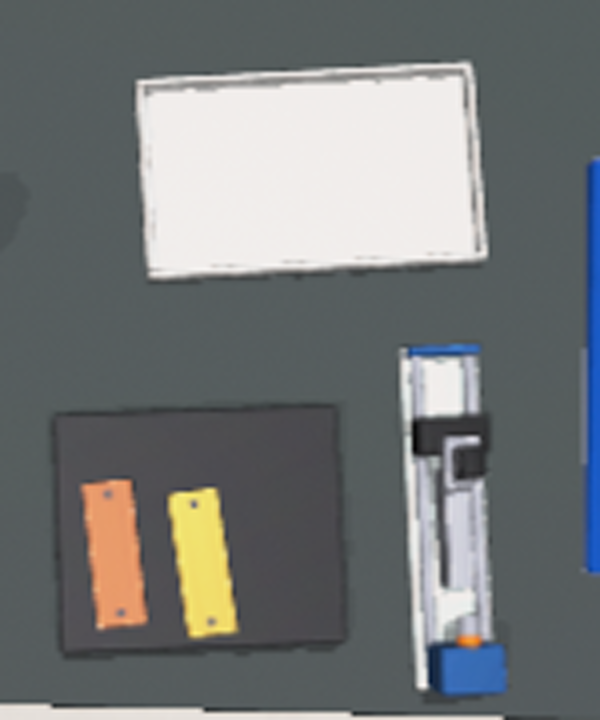

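View pics/s1.png

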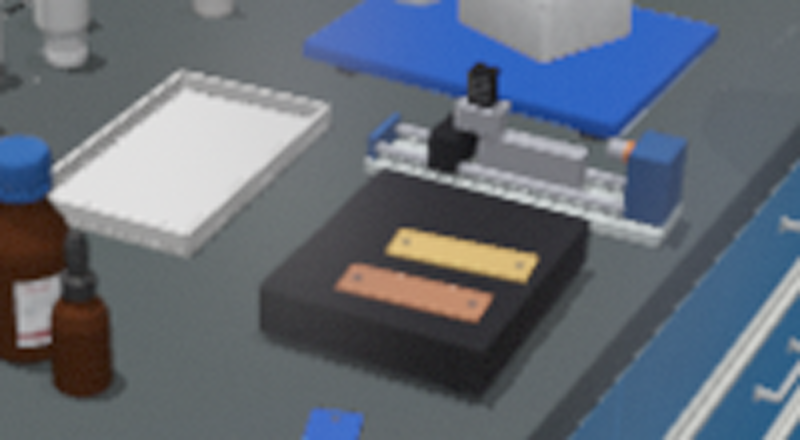

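```bash
python3 - <<'E'
from h import *
f=cam("top"); s=cam("side")
def fit(name,px,z,dims,off=(230,90),sc=4):
    P=un(f,np.array(px)/sc+off,z)[:,:2]*1000
    r=cv2.minAreaRect(P.astype(np.float32))
    print(name,P.round(1).tolist(),P.mean(0).round(1),[round(float(np.hypot(*(P[i]-P[i-1]))),1) for i in range(4)])
fit("slab",[(54,412),(338,404),(347,640),(64,652)],.04,0)
fit("tray",[(137,82),(470,63),(487,257),(150,277)],.018,0)
fit("gaugebase",[(401,350),(417,690),(468,461),(468,461)],.012,0)
fit("lugtop",[(457,444),(487,444),(486,480),(455,480)],.092,0)
fit("housing",[(430,645),(505,645),(505,692),(440,692)],.064,0)
crop(f,320,170,50,100,8,"g1.png"); crop(s,265,150,90,60,8,"g2.png")
E
```

```text
slab [[463.3, 426.5], [473.9, 247.6], [326.3, 239.1], [313.9, 415.6]] [394.3 332.2] [149.8, 179.2, 147.9, 177.0]
tray [[681.2, 379.2], [701.6, 162.0], [574.1, 149.1], [553.8, 367.3]] [627.7 264.4] [127.9, 218.2, 128.1, 219.2]
gaugebase [[512.4, 202.9], [294.3, 188.9], [441.7, 158.2], [441.7, 158.2]] [422.5 177. ] [83.6, 218.5, 150.6, 0.0]
lugtop [[448.2, 183.5], [448.7, 165.3], [427.0, 165.6], [426.5, 184.4]] [437.6 174.7] [21.7, 18.2, 21.7, 18.7]
housing [[326.0, 192.0], [327.3, 145.8], [298.7, 145.4], [297.6, 185.4]] [312.4 167.1] [29.1, 46.2, 28.5, 40.0]
```

View pics/g1.png

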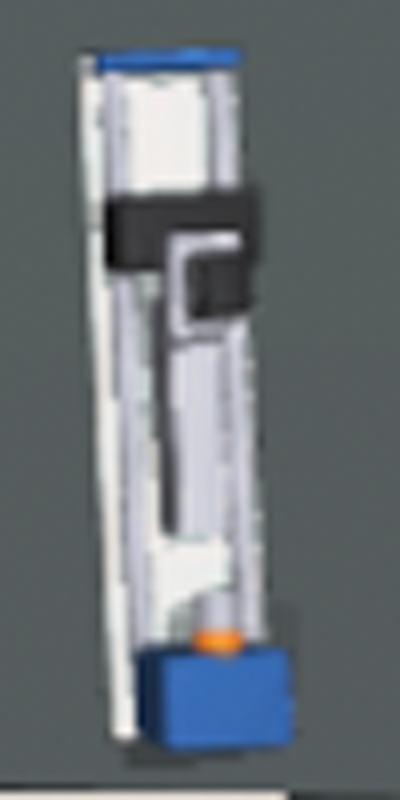

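View pics/g2.png

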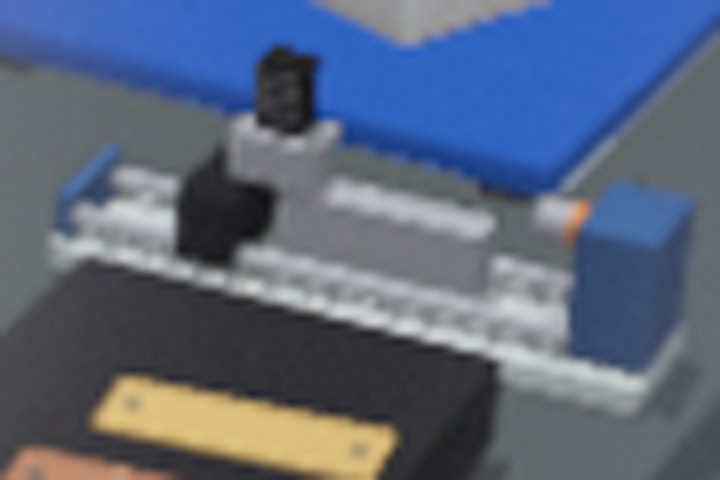

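```bash
python3 - <<'E'
from h import *
f=cam("top"); s=cam("side")
print("camcentres",-f["R"].T@f["tvec"],-s["R"].T@s["tvec"])
th=np.radians(3.7); c=np.array([.405,.171])
def G(x,y,z): return [c[0]+np.cos(th)*x-np.sin(th)*y, c[1]+np.sin(th)*x+np.cos(th)*y, z]
def ov(f,off,sc,name,jaw):
    u,v,w,h=off
    im=cv2.resize(f["pixels"][v:v+h,u:u+w],None,fx=sc,fy=sc,interpolation=cv2.INTER_CUBIC)
    def box(x0,x1,y0,y1,z0,z1,col):
        for z in (z0,z1):
            q=pr(f,[G(x0,y0,z),G(x1,y0,z),G(x1,y1,z),G(x0,y1,z)])
            q=((q-[u,v]+.5)*sc).astype(np.int32); cv2.polylines(im,[q],True,col,1)
    box(-.11,.11,-.025,.025,0,.012,(0,255,0)); box(-.11,-.08,-.02,.02,.064,.064,(255,255,0))
    box(-.045,.03,-.008,.008,.045,.045,(0,0,255))
    box(.059-jaw,.079-jaw,-.008,.008,.064,.092,(255,0,255)); box(-.08,-.062,-.007,.007,.053,.053,(0,165,255))
    cv2.imwrite("pics/"+name,im)
for j in (0,.036):
  ov(f,(320,170,50,100),6,f"o1_{j}.png",j); ov(s,(265,150,90,60),8,f"o2_{j}.png",j)
cv2.imwrite("pics/o.png",np.hstack([cv2.imread("pics/o1_0.png"),cv2.imread("pics/o1_0.036.png")]))
E
```

```text
camcentres [0.38869763 0.42882502 1.18403535] [-0.06946528  1.26833708  0.64727032]
```

View pics/o.png

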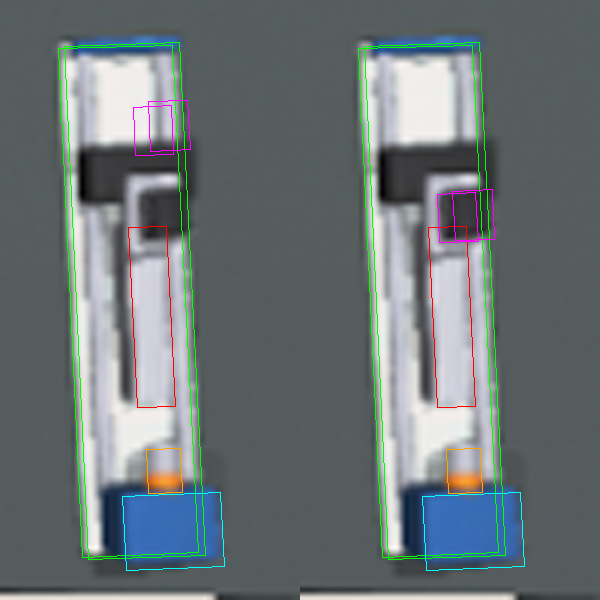

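View pics/o2_0.png

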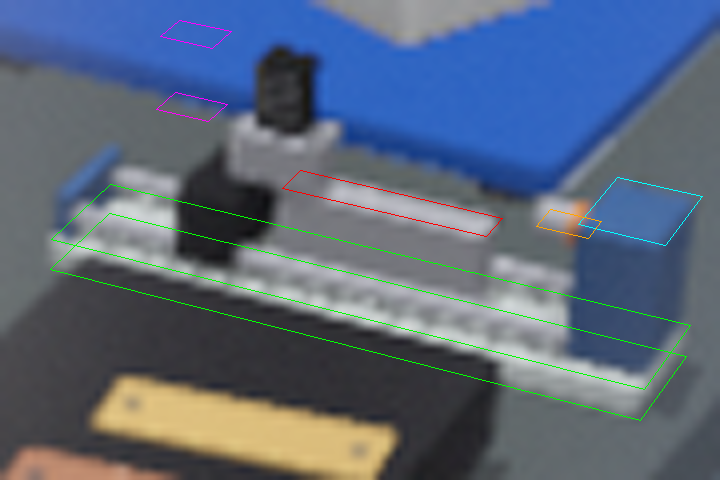

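```bash
python3 - <<'E'
from h import *
from scipy.optimize import least_squares
f=cam("top"); s=cam("side")
t=lambda p:np.array([320,170])+(np.array(p)+.5)/8-.5
q=lambda p:np.array([265,150])+(np.array(p)+.5)/8-.5
obs=[(f,(.11,.025,.0),t((80,57))),(f,(-.11,.025,0),t((113,738))),
(f,(-.11,-.02,.064),t((292,746))),(f,(-.08,-.02,.064),t((291,652))),
(f,(-.062,0,.056),t((216,586))),(f,(-.045,0,.045),t((203,535))),
(s,(.11,.025,0),q((50,264))),(s,(-.11,.025,0),q((640,412))),(s,(-.062,0,.060),q((542,202))),
(s,(-.045,.008,.045),q((492,232)))]
jobs=[(f,(.059,-.008,.092),t((250,252))),(f,(.059,.008,.092),t((190,252))),(s,(.069,0,.092),q((290,52)))]
def res(v,pr_=False):
    th,x,y,j=v; r=[]
    for C,p,o in obs+[(a,(b[0]-j,b[1],b[2]),c) for a,b,c in jobs]:
        w=[x+np.cos(th)*p[0]-np.sin(th)*p[1],y+np.sin(th)*p[0]+np.cos(th)*p[1],p[2]]
        r.append((pr(C,w)[0]-o))
    if pr_: print(np.round(r,1).tolist())
    return np.ravel(r)
r=least_squares(res,[.065,.405,.171,.036],loss="soft_l1",f_scale=.5)
print(np.degrees(r.x[0]),r.x); res(r.x,True)
E
```

```text
3.7172372055355543 [0.06487803 0.406584   0.17175641 0.0178333 ]
[[-0.6, 0.4], [-0.6, -0.1], [0.5, 0.5], [-0.0, -0.1], [0.1, 0.9], [0.4, 0.2], [-0.6, 0.6], [-0.6, 0.9], [-0.2, -0.4], [-1.4, 0.5], [0.5, 0.1], [1.4, 0.4], [-6.6, -1.0]]
```

```bash
cat > gfit.py <<'E'
from h import *
from scipy.optimize import least_squares
f=cam("top"); s=cam("side")
t=lambda p:np.array([320,170])+(np.array(p)+.5)/8-.5
q=lambda p:np.array([265,150])+(np.array(p)+.5)/8-.5
obs=[(f,(.11,.025,.0),t((80,57))),(f,(-.11,.025,0),t((113,738))),
(f,(-.11,-.02,.064),t((292,746))),(f,(-.08,-.02,.064),t((291,652))),
(f,(-.062,0,.056),t((216,586))),(f,(-.045,0,.045),t((203,535))),
(s,(.11,.025,0),q((50,264))),(s,(-.11,.025,0),q((640,412))),(s,(-.062,0,.060),q((542,202))),
(s,(-.045,.008,.045),q((492,232)))]
jobs=[(f,(.059,-.008,.092),t((250,318))),(f,(.059,.008,.092),t((190,318))),(s,(.069,0,.092),q((290,52)))]
def res(v,pr_=False):
    th,x,y,j=v; r=[]
    for C,p,o in obs+[(a,(b[0]-j,b[1],b[2]),c) for a,b,c in jobs]:
        w=[x+np.cos(th)*p[0]-np.sin(th)*p[1],y+np.sin(th)*p[0]+np.cos(th)*p[1],p[2]]
        r.append((pr(C,w)[0]-o))
    if pr_: print(np.round(r,1).tolist())
    return np.ravel(r)
r=least_squares(res,[.065,.405,.171,.036],loss="soft_l1",f_scale=.5)
print(np.degrees(r.x[0]),r.x); res(r.x,True)
E
python3 gfit.py
```

```text
3.5755626578721604 [0.06240534 0.40658542 0.17163829 0.03707893]
[[-0.4, 0.3], [-0.7, -0.1], [0.4, 0.5], [-0.0, -0.1], [0.1, 0.9], [0.4, 0.2], [-0.6, 0.5], [-0.6, 0.9], [-0.2, -0.4], [-1.4, 0.5], [0.9, -0.1], [1.8, 0.1], [-0.1, 0.4]]
```

```bash
python3 - <<'E'
from h import *
f=cam("top"); s=cam("side")
print(un(f,[(378,130),(460,235),(433,187),(430,143),(485,175),(505,120),(512,174)],0.0).round(3)[:,:2].tolist())
def tri(a,b):
    P=cv2.triangulatePoints(f["K"]@np.c_[f["R"],f["tvec"]],s["K"]@np.c_[s["R"],s["tvec"]],np.array(a,float).reshape(2,1),np.array(b,float).reshape(2,1)); print((P[:3]/P[3]).ravel().round(3))
tri((437,187),(317,126)); tri((430,143),(285,138)); tri((472,115),(281,47))
crop(f,370,80,142,190,4,"t2.png"); crop(s,230,0,200,200,4,"s2.png")
E
```

```text
[[0.644, 0.076], [0.374, -0.143], [0.497, -0.071], [0.614, -0.063], [0.533, -0.21], [0.683, -0.265], [0.538, -0.283]]
[ 0.488 -0.038  0.102]
[ 0.607 -0.052  0.029]
[ 0.607 -0.004  0.337]
```

View pics/t2.png

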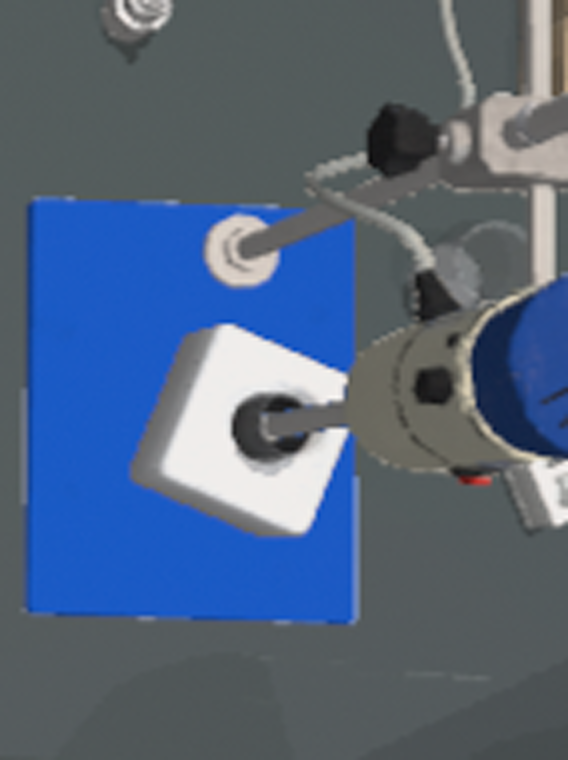

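View pics/s2.png

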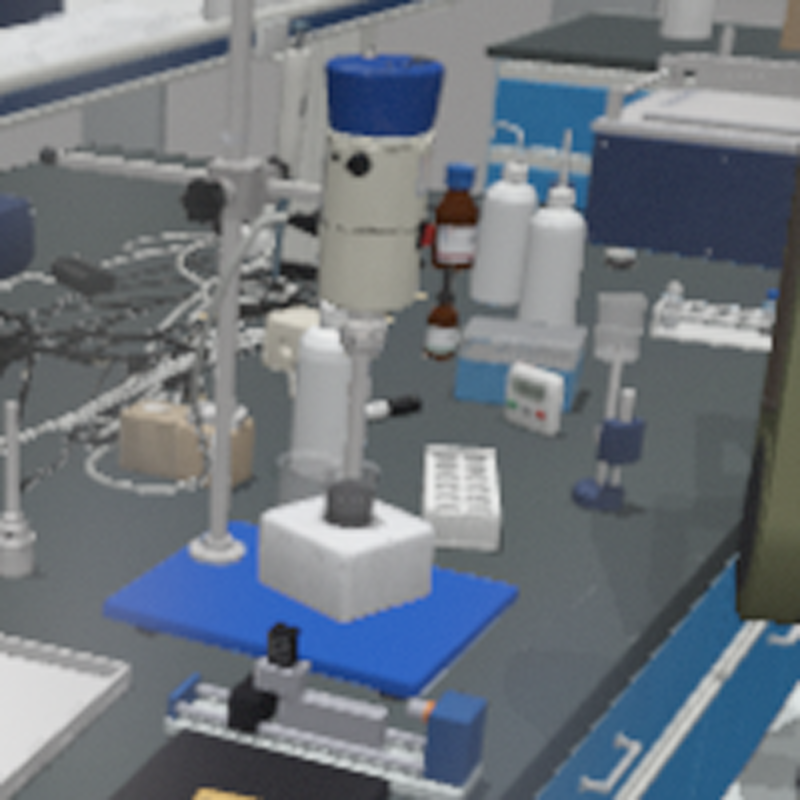

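```bash
python3 -m crank '[[[0,-5,0],0,0.4],[[0,-5,0],0,0.4],[[0,-5,0],0,0.4],[[0,-5,0],0,0.4]]' 30; python3 - <<'E'
from h import *
s=cam("side")
for z in (.15,.2,.25,.3,.35,.4,.45,.5): print(z,pr(s,[.488,-.04,z]).round(0))
o,R=state(); print(o["joint_pos"].round(2),o["tool_pos"].round(3),np.hypot(*o["tool_pos"][:2]))
E
```

```text
clock: 1.2
tool_pos: [0.136, -0.3487, 0.2524]
tcp_rot: [0.983, 0.186, 0.0, 0.002]
contact_force: [0.0, 0.1, 0.9]
grip_width: 0.401
0.15 [[318. 111.]]
0.2 [[320.  95.]]
0.25 [[321.  79.]]
0.3 [[322.  62.]]
0.35 [[324.  45.]]
0.4 [[325.  27.]]
0.45 [[327.   9.]]
0.5 [[328. -11.]]
[-1.31  0.01  1.89 -0.    1.25 -0.11] [ 0.133 -0.34   0.251] 0.36540807364216543
```

```bash
cat >> h.py <<'E'
def path(pts,maxstep=5.5):
    """tool-axis shifts (cm) through world points, yaw held"""
    o,R=state(); p=o["tool_pos"]; out=[]
    for q in pts:
        q=np.array(q,float); n=max(1,int(np.ceil(np.linalg.norm(q-p)*100/maxstep)))
        d=np.round(R.T@(q-p)*100/n,1).tolist(); out.append((n,d)); p=q
    return out
E
python3 - <<'E'
from h import *
print(path([(.352*np.cos(a),.352*np.sin(a),.26) for a in np.radians([-60,-51,-42,-33,-24,-15,-6,3,12,20])],6.2))
E
```

```text
[(1, [5.3, -1.7, -0.9]), (1, [5.4, -1.3, 0.0]), (1, [5.1, -2.1, 0.0]), (1, [4.7, -2.9, 0.0]), (1, [4.2, -3.6, 0.0]), (1, [3.6, -4.2, 0.0]), (1, [2.9, -4.7, 0.0]), (1, [2.1, -5.1, 0.0]), (1, [1.3, -5.4, 0.0]), (1, [0.5, -4.9, 0.0])]
```

```bash
python3 -m crank '[[[5.3,-1.7,-0.9],0,0.4],[[5.4,-1.3,0],0,0.4],[[5.1,-2.1,0],0,0.4],[[4.7,-2.9,0],0,0.4],[[4.2,-3.6,0],0,0.4]]'; python3 - <<'E'
from h import *
print(path([(.352*np.cos(a),.352*np.sin(a),.26) for a in np.radians([-15,-6,3,12,21])],6.2))
o,R=state(); print(o["joint_pos"].round(2),np.hypot(*o["tool_pos"][:2]))
s=cam("side"); cv2.imwrite("pics/p1.png",s["pixels"])
E
```

```text
clock: 1.88
tool_pos: [0.3266, -0.1417, 0.2632]
tcp_rot: [0.984, 0.179, 0.002, 0.001]
contact_force: [1.0, -1.2, -0.3]
grip_width: 0.4
[(1, [3.0, -4.3, 0.3]), (1, [2.9, -4.7, -0.0]), (1, [2.1, -5.1, -0.0]), (1, [1.2, -5.4, -0.0]), (1, [0.4, -5.5, -0.0])]
[-0.53 -0.02  1.89  0.    1.27  0.68] 0.3560414599058175
```

View pics/p1.png

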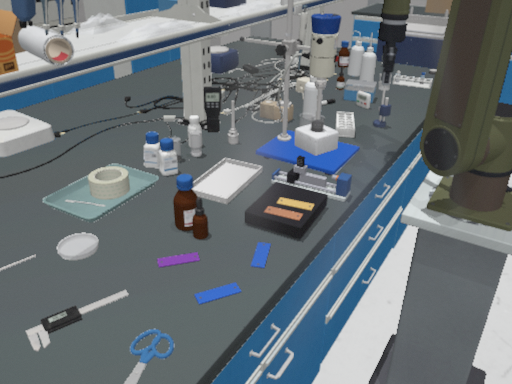

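```bash
python3 -m crank '[[[3,-4.3,0],0,0.4],[[2.9,-4.7,0],0,0.4],[[2.1,-5.1,0],0,0.4],[[1.2,-5.4,0],0,0.4],[[0.4,-5.5,0],0,0.4],[[0,0,0],0,0.4]]'; python3 - <<'E'
from h import *
print(to((.4385,.1736,.15),3.6))
o,R=state(); print(o["joint_pos"].round(2),np.hypot(*o["tool_pos"][:2]))
E
```

```text
clock: 2.68
tool_pos: [0.3336, 0.1417, 0.2664]
tcp_rot: [0.983, 0.183, 0.008, -0.001]
contact_force: [-0.2, -0.9, -0.2]
grip_width: 0.4
[[10.74, 0.78, 11.82], np.float64(21.1), np.float64(17.5)]
[ 0.28 -0.02  1.88  0.    1.27  1.49] 0.362437227058412
```

```bash
python3 -m crank '[[[0,0,0],9,0.4],[[0,0,0],8.5,0.4],[[0,0,0],0,0.4]]'; python3 - <<'E'
from h import *
print(to((.4385,.1736,.15),3.6))
E
```

```text
clock: 3.05
tool_pos: [0.3344, 0.1403, 0.2667]
tcp_rot: [1.0, 0.029, 0.009, -0.001]
contact_force: [-1.3, 0.3, -0.4]
grip_width: 0.402
[[10.38, -2.7, 11.86], np.float64(3.3), np.float64(-0.3)]
```

```bash
python3 -m crank '[[[5.2,-1.4,3],0,0.45],[[5.2,-1.3,3],0,0.45],[[0,0,3],0,0.45],[[0,0,2.8],0,0.45],[[0,0,0],0,0.45]]'; python3 - <<'E'
from h import *
print(to((.4385,.1736,.092),3.6)); o,R=state(); print(R.round(3), o["joint_pos"].round(2))
f=cam("top"); s=cam("side"); crop(f,290,150,120,110,5,"a1.png"); crop(s,220,100,160,110,5,"a2.png")
E
```

```text
clock: 3.68
tool_pos: [0.4471, 0.1697, 0.1492]
tcp_rot: [0.999, 0.033, 0.012, -0.001]
contact_force: [0.3, -0.0, 0.7]
grip_width: 0.451
[[-0.97, -0.44, 5.7], np.float64(3.8), np.float64(0.2)]
[[ 0.998  0.066  0.024]
 [ 0.066 -0.998  0.003]
 [ 0.025 -0.001 -1.   ]] [ 0.28  0.27  1.86 -0.    0.98  1.78]
```

View pics/a1.png

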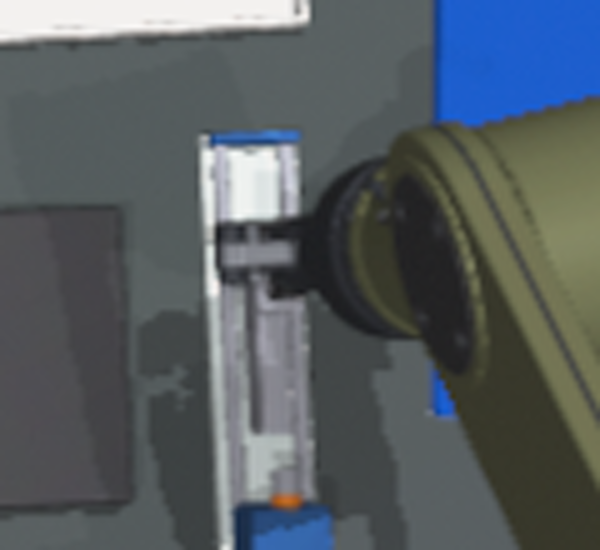

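View pics/a2.png

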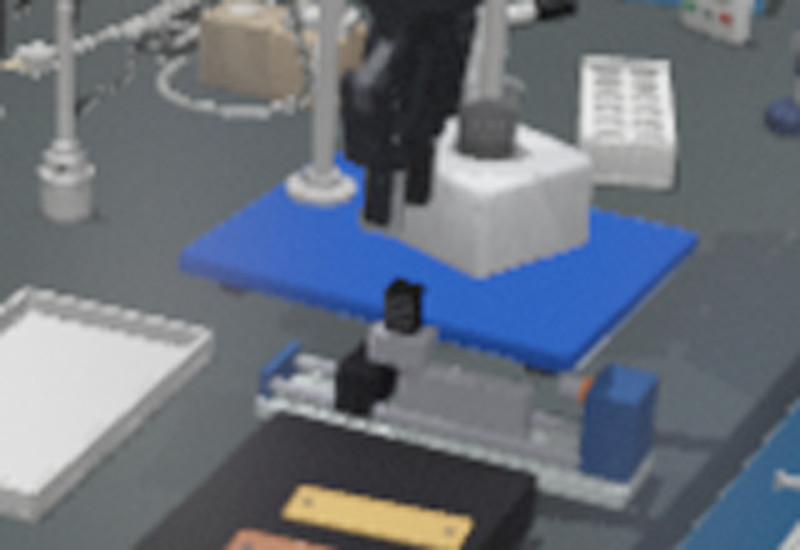

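```bash
python3 -m crank '[[[-1,-0.4,1],0,0.45],[[0,0,2],0,0.45],[[0,0,2],0,0.45],[[0,0,0],0,0.45]]'; python3 - <<'E'
from h import *
print(to((.4385,.1736,.092),3.6)); o,R=state(); print(R.round(3))
s=cam("side");  crop(s,250,130,110,80,7,"a3.png")
E
```

```text
clock: 4.28
tool_pos: [0.4397, 0.1747, 0.1039]
tcp_rot: [0.999, 0.033, 0.018, -0.003]
contact_force: [-0.4, -0.6, -0.1]
grip_width: 0.449
[[-0.17, 0.11, 1.18], np.float64(3.8), np.float64(0.2)]
[[ 0.997  0.067  0.037]
 [ 0.067 -0.998  0.007]
 [ 0.037 -0.005 -0.999]]
```

View pics/a3.png

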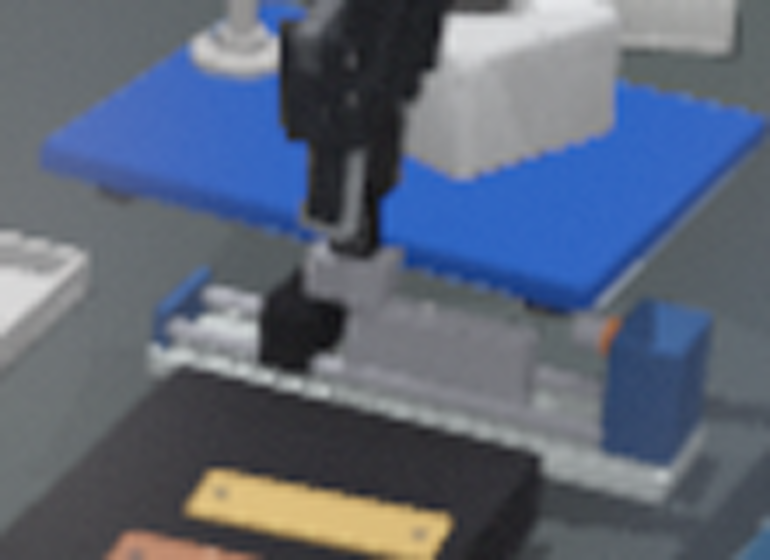

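```bash
python3 -m crank '[[[-0.1,0.1,0.5],0,0.4],[[0,0,0.4],0,0.4],[[0,0,0],0,0.15],[[0,0,0],0,0.1],[[0,0,0],0,0.1],[[0,0,0],0,0.1]]' 20; python3 - <<'E'
from h import *
print(to((.4385,.1736,.092),3.6)); o,R=state(); print(R.round(3))
s=cam("side");  crop(s,250,130,110,80,7,"a4.png")
E
```

```text
clock: 5.08
tool_pos: [0.4409, 0.1727, 0.0974]
tcp_rot: [0.999, 0.034, 0.021, -0.002]
contact_force: [0.4, -1.4, -1.2]
grip_width: 0.179
[[-0.25, -0.1, 0.53], np.float64(3.9), np.float64(0.3)]
[[ 0.997  0.068  0.043]
 [ 0.068 -0.998  0.006]
 [ 0.043 -0.003 -0.999]]
```

View pics/a4.png

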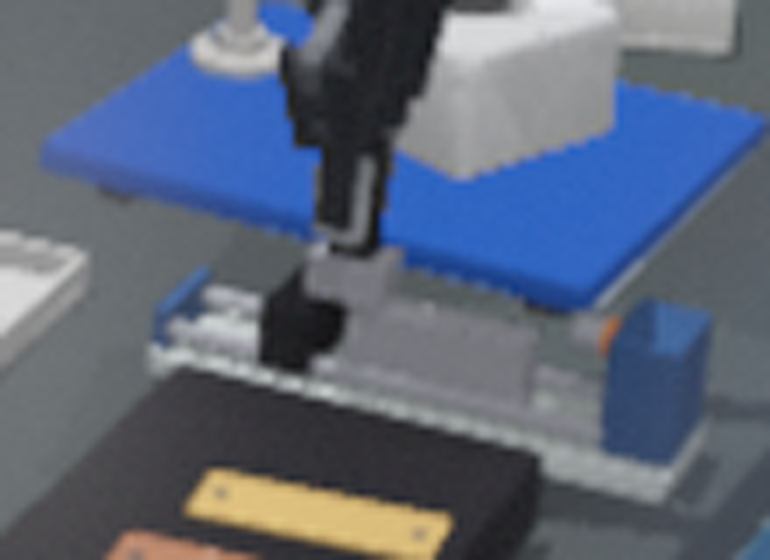

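```bash
python3 -m crank '[[[0.7,0,0.03],0,0.1],[[0.8,0,0.03],0,0.1],[[0.8,0,0.03],0,0.1],[[0.7,0,0.03],0,0.1],[[0,0,0],0,0.1]]'; python3 - <<'E'
from h import *
o,R=state(); print(R.round(3),o["contact_force"].round(1),o["tool_pos"])
E
```

```text
clock: 5.75
tool_pos: [0.4726, 0.1749, 0.0974]
tcp_rot: [0.999, 0.034, 0.021, -0.002]
contact_force: [0.7, -1.3, -0.8]
grip_width: 0.176
[[ 0.997  0.069  0.041]
 [ 0.068 -0.998  0.006]
 [ 0.042 -0.003 -0.999]] [ 0.7 -1.3 -0.8] [0.47261446 0.17488626 0.09743473]
```

```bash
for i in 1; do python3 -m crank '[[[0.3,0,0],0,0.1],[[0,0,0],0,0.1]]';python3 -m crank '[[[0.2,0,0],0,0.1],[[0,0,0],0,0.1]]'; python3 -m crank '[[[0.2,0,0],0,0.1],[[0,0,0],0,0.1]]'; done
```

```text
clock: 6.0
tool_pos: [0.476, 0.1751, 0.0974]
tcp_rot: [0.999, 0.034, 0.021, -0.002]
contact_force: [1.7, -2.0, -1.7]
grip_width: 0.18
clock: 6.25
tool_pos: [0.4777, 0.1752, 0.0974]
tcp_rot: [0.999, 0.034, 0.021, -0.002]
contact_force: [0.3, -1.3, -1.3]
grip_width: 0.183
clock: 6.5
tool_pos: [0.4778, 0.1752, 0.0974]
tcp_rot: [0.999, 0.034, 0.019, -0.002]
contact_force: [0.0, -1.6, -1.2]
grip_width: 0.179
```

```bash
python3 -m crank '[[[0.3,0,0],0,0.1]]';python3 -m crank '[[[0.3,0,0],0,0.1],[[0,0,0],0,0.1]]'; python3 - <<'E'
from h import *
f=cam("top");  crop(f,310,160,70,110,5,"a5.png");s=cam("side");  crop(s,250,130,110,80,7,"a6.png")
E
```

```text
clock: 6.62
tool_pos: [0.478, 0.1752, 0.0973]
tcp_rot: [0.999, 0.034, 0.016, -0.002]
contact_force: [-10.2, -1.0, 9.5]
grip_width: 0.179
clock: 6.88
tool_pos: [0.4779, 0.1752, 0.0974]
tcp_rot: [0.999, 0.034, 0.013, -0.002]
contact_force: [0.7, -0.3, -1.2]
grip_width: 0.18
```

View pics/a5.png

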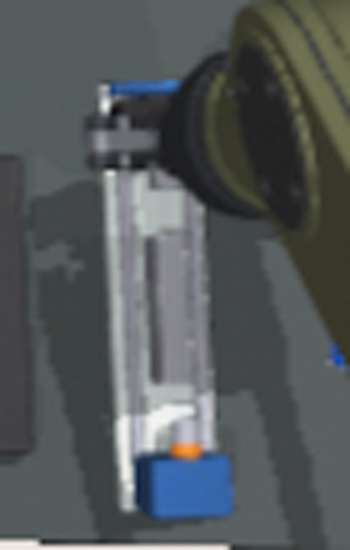

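View pics/a6.png

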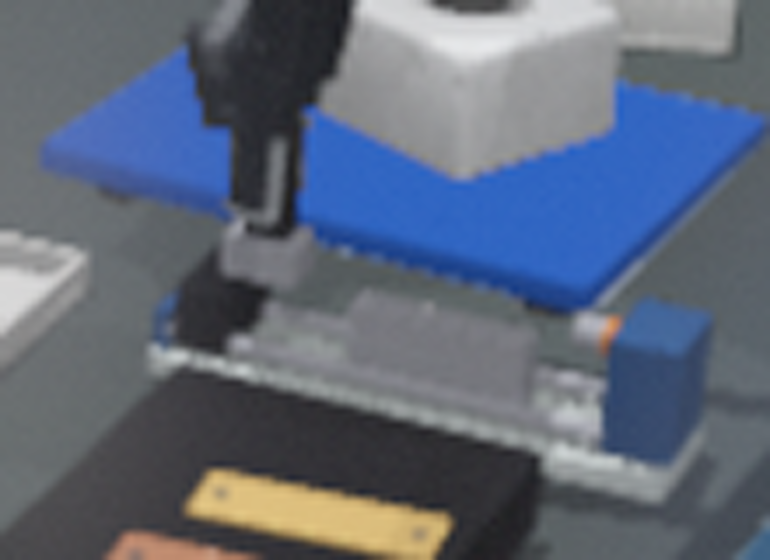

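```bash
python3 -m crank '[[[0,0,0],0,0.4],[[0,0,0],0,0.4],[[0,0,-3],0,0.4],[[0,0,-3],-6.3,0.42],[[0,0,0],0,0.42]]'; python3 - <<'E'
from h import *
print(to((.3727,.332,.10),10.1),path([(.3727,.332,.10)])); o,R=state(); print(R.round(3))
E
```

```text
clock: 7.6
tool_pos: [0.4805, 0.1761, 0.159]
tcp_rot: [0.996, 0.09, 0.017, -0.002]
contact_force: [-0.1, 0.3, -0.8]
grip_width: 0.423
[[-8.0, -17.27, 5.63], np.float64(10.3), np.float64(0.2)] [(4, [-2.0, -4.3, 1.4])]
[[ 0.983  0.179  0.033]
 [ 0.179 -0.984  0.006]
 [ 0.034 -0.    -0.999]]
```

```bash
python3 -m crank '[[[-2,-4.3,0],0,0.42],[[-2,-4.3,1],0,0.42],[[-2,-4.3,2],0,0.42],[[-2,-4.4,2.5],0,0.42],[[0,0,0],0,0.42]]'; python3 - <<'E'
from h import *
print(to((.3727,.332,.07),10.1)); o,R=state(); print(R.round(3))
f=cam("top"); cv2.imwrite("pics/b0.png",f["pixels"]); print(coupon(f,"brass",.043),coupon(f,"copper",.043)); s=cam("side"); crop(s,220,120,110,90,7,"b1.png")
E
```

```text
clock: 8.22
tool_pos: [0.3737, 0.337, 0.0973]
tcp_rot: [0.996, 0.085, 0.019, -0.002]
contact_force: [0.0, 0.6, -0.1]
grip_width: 0.42
[[-0.29, 0.48, 2.72], np.float64(9.7), np.float64(-0.4)]
[[ 0.985  0.169  0.038]
 [ 0.168 -0.986  0.008]
 [ 0.038 -0.001 -0.999]]
{'n': 59, 'c': array([411.3, 340. ]), 'size': array([15. , 30.9]), 'ang': -70.1, 'mean': array([410.7, 340.8])} {'n': 227, 'c': array([397.2, 390.3]), 'size': array([48.5, 30. ]), 'ang': 8.8, 'mean': array([397.1, 390.2])}
```

View pics/b1.png

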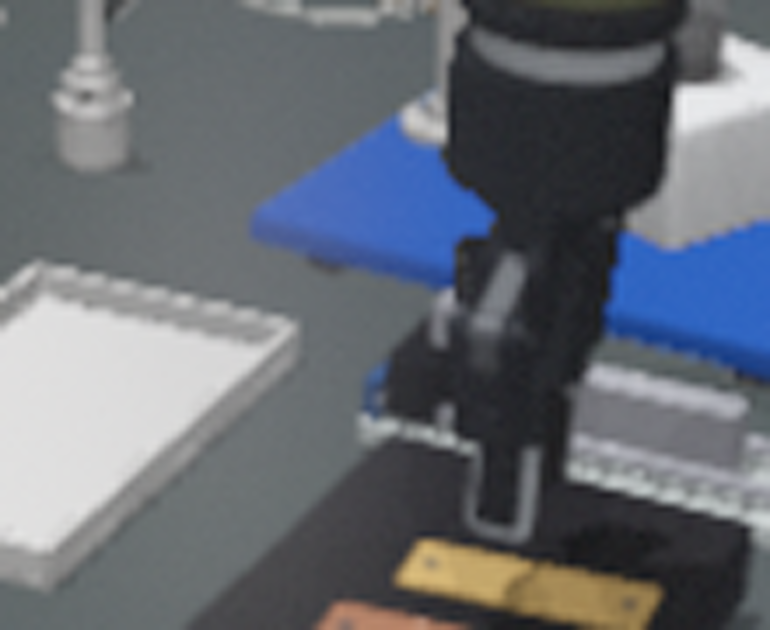

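View pics/b0.png

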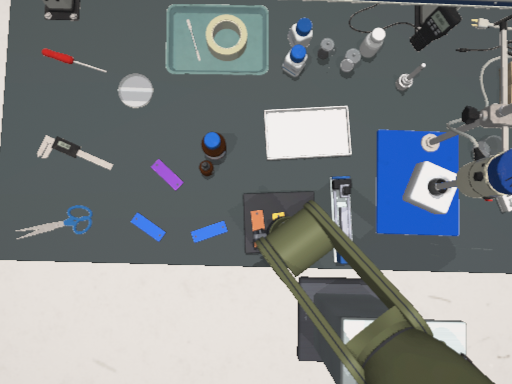

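```bash
python3 -m crank '[[[-0.3,0.5,1],0,0.42],[[0,0,1.5],0,0.42],[[0,0,0.3],0,0.42],[[0,0,0],0,0.42]]'; python3 - <<'E'
from h import *
print(to((.3727,.332,.0635),10.1)); o,R=state(); print(R.round(3))
s=cam("side"); crop(s,240,160,90,70,8,"b2.png")
E
```

```text
clock: 8.82
tool_pos: [0.3786, 0.327, 0.0705]
tcp_rot: [0.997, 0.08, 0.022, -0.003]
contact_force: [0.4, -0.6, -0.1]
grip_width: 0.422
[[-0.53, -0.59, 0.68], np.float64(9.2), np.float64(-0.9)]
[[ 0.986  0.16   0.043]
 [ 0.159 -0.987  0.009]
 [ 0.044 -0.002 -0.999]]
```

View pics/b2.png

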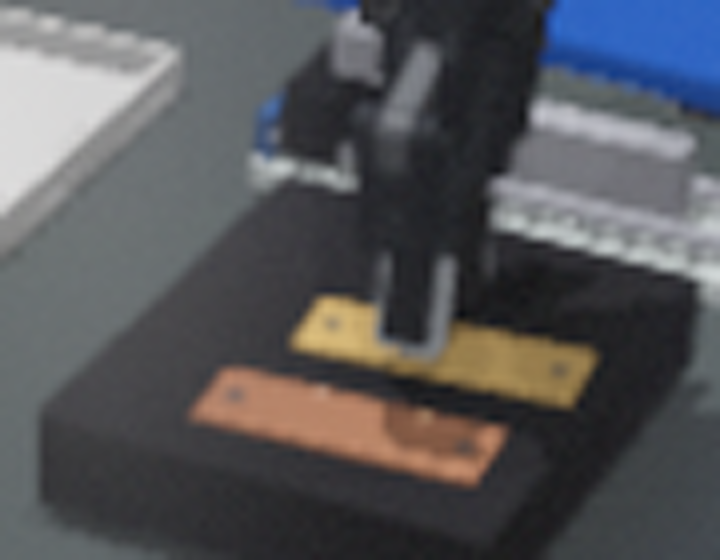

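```bash
python3 - <<'E'
from h import *
for i in range(2):
    o,R=state(); print(o["clock"],o["tool_pos"].round(4),R[2,0].round(4)); cam("side")
print(to((.3727,.332,.0635),10.1))
E
```

```text
8.875 [0.3786 0.3271 0.0707] 0.0446
8.925 [0.3786 0.3274 0.0709] 0.045
[[-0.55, -0.52, 0.72], np.float64(9.2), np.float64(-0.9)]
```

```bash
python3 -m crank '[[[-0.5,-0.5,0],-0.9,0.42],[[0,0,0],0,0.42],[[0,0,0],0,0.42]]'; python3 - <<'E'
from h import *
print(to((.3727,.332,.0635),10.1));print(state()[1][2])
E
```

```text
clock: 9.35
tool_pos: [0.3728, 0.3326, 0.0716]
tcp_rot: [0.996, 0.089, 0.023, -0.003]
contact_force: [0.5, -0.4, -0.0]
grip_width: 0.426
[[-0.06, 0.06, 0.81], np.float64(10.2), np.float64(0.1)]
[ 0.04696727 -0.00278434 -0.99889255]
```

Now descend slowly to find slab contact.

```bash
python3 -m crank '[[[0,0,0.4],0,0.42],[[0,0,0],0,0.42]]';python3 -m crank '[[[0,0,0.25],0,0.42],[[0,0,0],0,0.42]]'; python3 -m crank '[[[0,0,0.15],0,0.42],[[0,0,0],0,0.42]]'; python3 - <<'E'
from h import *
s=cam("side"); crop(s,240,160,90,70,8,"b3.png")
E
```

```text
clock: 9.6
tool_pos: [0.3729, 0.3329, 0.0675]
tcp_rot: [0.996, 0.089, 0.023, -0.004]
contact_force: [-0.3, 0.0, -1.2]
grip_width: 0.417
clock: 9.85
tool_pos: [0.373, 0.3328, 0.0646]
tcp_rot: [0.996, 0.089, 0.023, -0.003]
contact_force: [-0.5, -0.0, -0.1]
grip_width: 0.417
clock: 10.1
tool_pos: [0.3731, 0.3328, 0.0629]
tcp_rot: [0.996, 0.089, 0.023, -0.003]
contact_force: [-0.3, 0.9, -0.5]
grip_width: 0.417
```

View pics/b3.png

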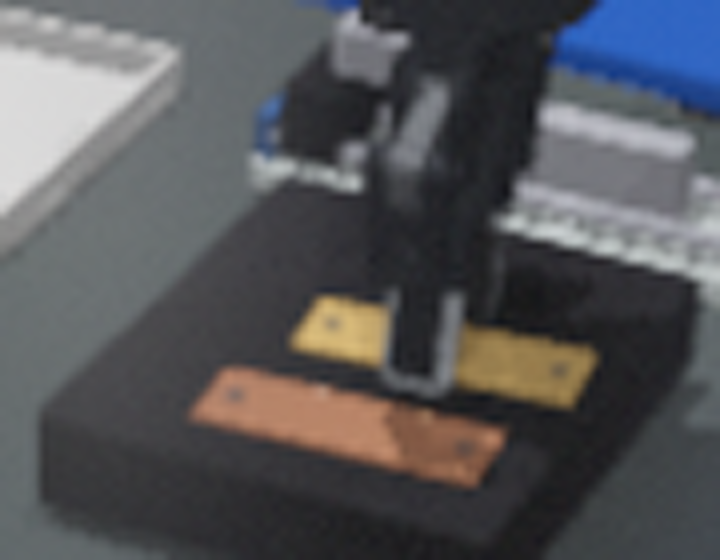

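```bash
python3 -m crank '[[[0,0,0.1],0,0.42],[[0,0,0],0,0.42]]'|egrep 'tool|forc';python3 -m crank '[[[0,0,0.1],0,0.42],[[0,0,0],0,0.42]]'|egrep 'tool|forc'
```

```text
tool_pos: [0.3733, 0.3329, 0.062]
contact_force: [-0.0, 0.4, -0.3]
tool_pos: [0.3734, 0.333, 0.0614]
contact_force: [0.0, -0.5, 1.9]
```

```bash
python3 -m crank '[[[0,0,0.1],0,0.42]]'|egrep 'tool|forc'
```

```text
tool_pos: [0.3734, 0.333, 0.0611]
contact_force: [-3.2, -2.0, 15.5]
```

```bash
python3 -m crank '[[[0,0,-0.2],0,0.42],[[0,0,0],0,0.37],[[0,0,0],0,0.3],[[0,0,0],0,0.3],[[0,0,0],0,0.3]]' 30; python3 - <<'E'
from h import *
s=cam("side"); crop(s,240,160,90,70,8,"b4.png")
E
```

```text
clock: 11.4
tool_pos: [0.3734, 0.3329, 0.0635]
tcp_rot: [0.996, 0.089, 0.024, -0.004]
contact_force: [-0.1, -0.4, 2.7]
grip_width: 0.323
```

View pics/b4.png

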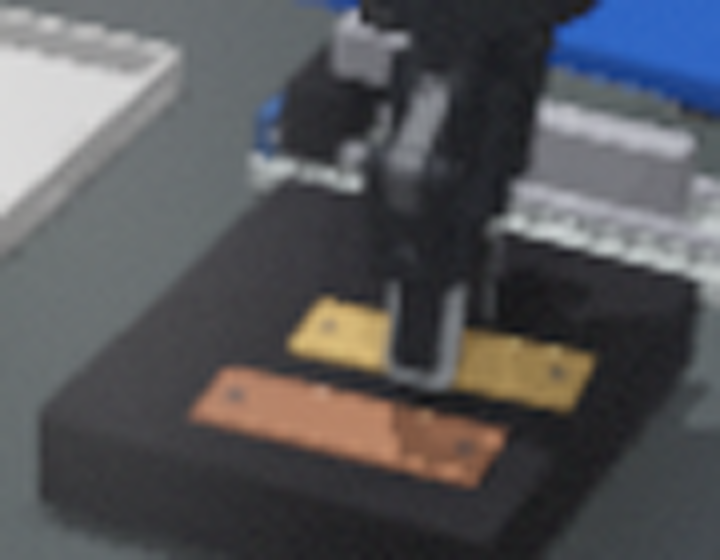

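```bash
python3 -m crank '[[[0.5,0.1,0.02],0,0.3],[[0.5,0.1,0.02],0,0.3],[[0,0,0],0,0.3]]'; python3 - <<'E'
from h import *
s=cam("side"); crop(s,240,160,90,70,8,"b5.png"); print(to((.3984,.3335,.0635)),state()[1][2])
E
```

```text
clock: 11.82
tool_pos: [0.3807, 0.3322, 0.0635]
tcp_rot: [0.996, 0.089, 0.021, -0.003]
contact_force: [1.4, -0.9, 1.6]
grip_width: 0.325
[[1.76, 0.18, 0.08], np.float64(10.2)] [ 0.04242107 -0.00298677 -0.99909536]
```

View pics/b5.png

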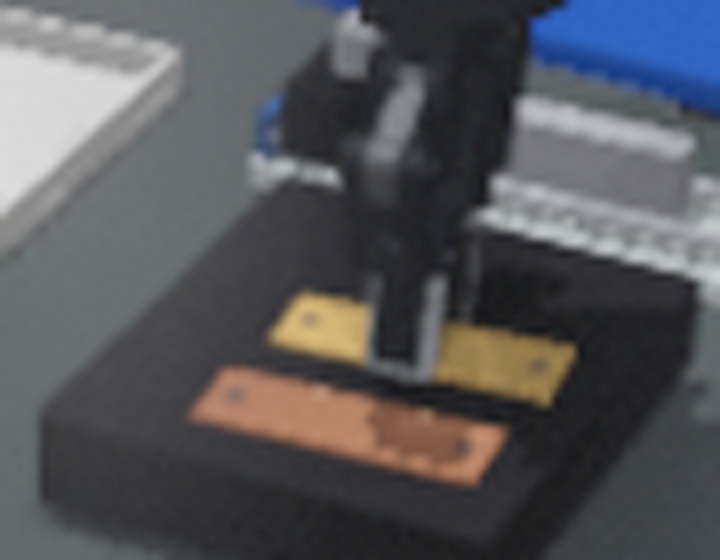

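```bash
python3 -m crank '[[[0.9,0.1,0.04],1,0.3],[[0.9,0.1,0.04],1,0.3],[[0.9,0.1,0.04],1,0.3],[[0.9,0.1,0.04],1,0.3],[[0.9,0.1,0.04],1,0.3],[[0,0,0],0,0.3]]'; python3 - <<'E'
from h import *
s=cam("side"); crop(s,210,140,110,90,7,"b6.png"); print(to((.460,.334,.0635)),state()[1][2])
E
```

```text
clock: 12.62
tool_pos: [0.413, 0.3307, 0.0636]
tcp_rot: [0.999, 0.041, 0.008, -0.002]
contact_force: [1.5, -0.2, 0.9]
grip_width: 0.323
[[4.71, 0.06, 0.08], np.float64(4.7)] [ 0.01580771 -0.00328113 -0.99986967]
```

View pics/b6.png

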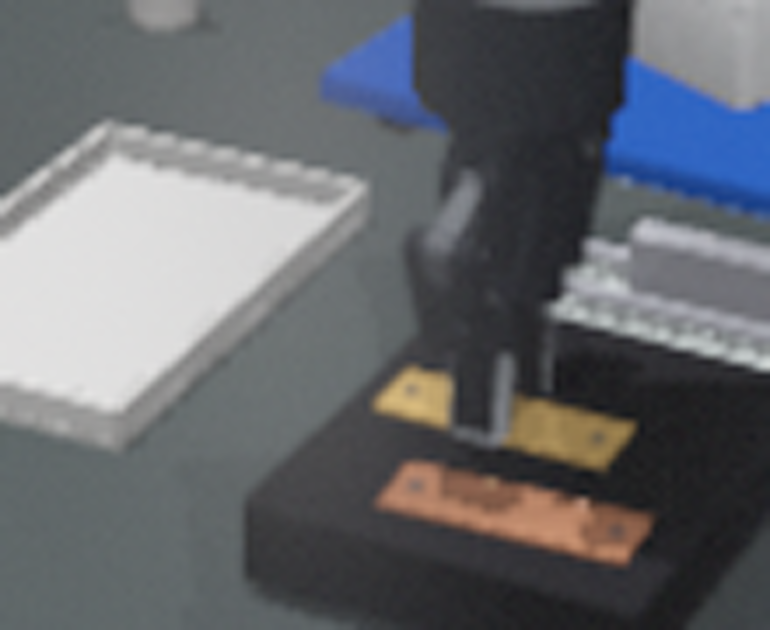

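```bash
python3 -m crank '[[[0.9,0,0.02],0,0.3],[[0.9,0,0.02],0,0.3],[[0.9,0,0.02],0,0.3],[[0.9,0,0.02],0,0.3],[[0.9,0,0.02],0,0.3],[[0.9,0,0],0,0.3],[[0,0,0],0,0.3]]'; python3 - <<'E'
from h import *
s=cam("side"); crop(s,210,140,110,90,7,"b7.png"); print(to((.460,.334,.0635)),state()[1][2])
f=cam("top");crop(f,230,120,110,140,5,"b8.png")
E
```

```text
clock: 13.55
tool_pos: [0.448, 0.3313, 0.0637]
tcp_rot: [0.999, 0.039, -0.011, 0.002]
contact_force: [2.5, -0.3, 2.3]
grip_width: 0.324
[[1.22, -0.18, -0.01], np.float64(4.5)] [-0.02211333  0.00216461 -0.99975313]
```

View pics/b7.png

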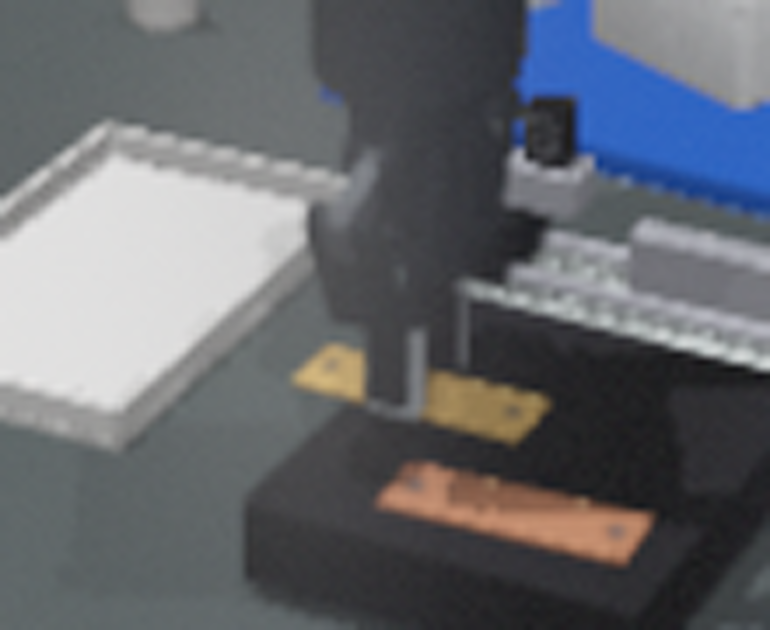

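View pics/b8.png

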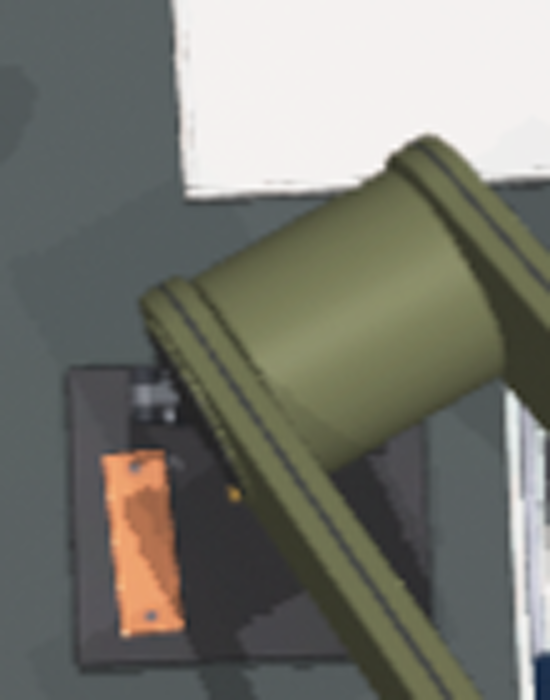

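```bash
python3 -m crank '[[[0.8,-0.05,-0.02],0,0.3],[[0.8,-0.05,-0.02],0,0.3],[[0,0,0],0,0.3],[[0,0,0],0,0.42],[[0,0,0],0,0.42],[[0,0,0],0,0.42]]'; python3 - <<'E'
from h import *
s=cam("side"); crop(s,210,140,110,90,7,"b9.png"); print(to((.460,.334,.0635)),state()[1][2])
E
```

```text
clock: 14.4
tool_pos: [0.4585, 0.3319, 0.0624]
tcp_rot: [0.999, 0.039, -0.017, 0.003]
contact_force: [-0.2, -0.7, 0.7]
grip_width: 0.421
[[0.16, -0.2, -0.12], np.float64(4.4)] [-0.03522998  0.00517004 -0.99936586]
```

View pics/b9.png

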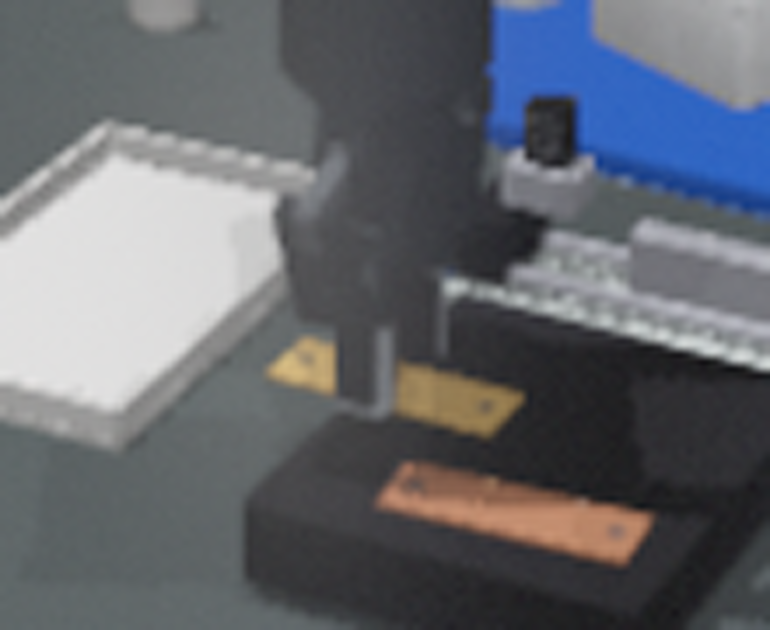

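```bash
python3 -m crank '[[[0,0,-1.5],0,0.5],[[0,0,-1.5],0,0.5],[[0,0,0],0,0.5],[[0,0,0],0,0.5]]'; python3 - <<'E'
from h import *
print(to((.485,.333,.09),4.4),state()[1][2])
E
```

```text
clock: 14.95
tool_pos: [0.46, 0.3324, 0.0952]
tcp_rot: [0.999, 0.039, -0.017, 0.003]
contact_force: [-0.7, 0.4, -0.7]
grip_width: 0.505
[[2.51, 0.13, 0.44], np.float64(4.4), np.float64(0.0)] [-0.03390806  0.00446456 -0.99941498]
```

```bash
python3 -m crank '[[[0.8,0,0],0,0.5],[[0.9,0.1,0],0,0.5],[[0.9,0,0],0,0.5],[[0,0,0],0,0.5],[[0,0,0],0,0.5]]'; python3 - <<'E'
from h import *
print(to((.485,.333,.09),4.4),state()[1][2])
s=cam("side"); crop(s,210,140,110,90,7,"b10.png");f=cam("top");crop(f,230,120,110,140,5,"b11.png")
P=coupon(s,"brass",.043,(210,140,110,90));print(P)
E
```

```text
clock: 15.58
tool_pos: [0.4881, 0.3332, 0.0932]
tcp_rot: [0.999, 0.038, -0.017, 0.003]
contact_force: [-0.6, 0.1, 0.5]
grip_width: 0.499
[[-0.3, -0.01, 0.33], np.float64(4.4), np.float64(-0.0)] [-0.03499574  0.00516724 -0.9993741 ]
None
```

View pics/b10.png

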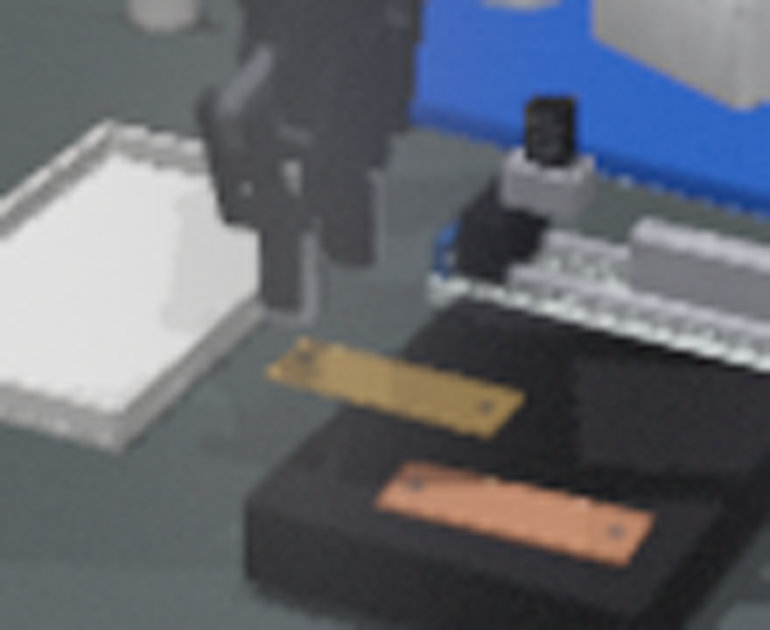

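View pics/b11.png

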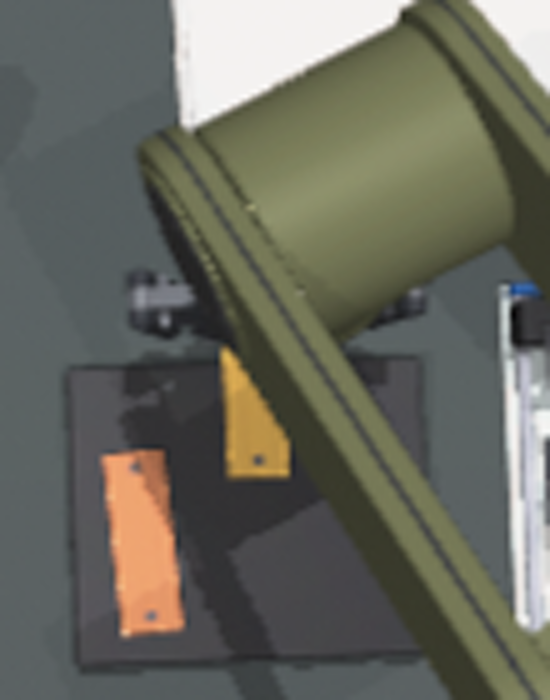

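```bash
python3 - <<'E'
from h import *
f=cam("top"); s=cam("side")
print(un(f,np.array([(228,478),(290,478),(222,350)])/5+[230,120],.043).round(4))
print(un(s,np.array([(490,437),(525,396),(267,373),(303,339)])/7+[210,140],.043).round(4))
E
```

```text
[[0.409  0.3445 0.043 ]
 [0.4099 0.3134 0.043 ]
 [0.473  0.3492 0.043 ]]
[[0.4048 0.3501 0.043 ]
 [0.4082 0.3173 0.043 ]
 [0.4963 0.3537 0.043 ]
 [0.4987 0.3243 0.043 ]]
```

```bash
python3 -m crank '[[[-0.2,-0.3,0],0,0.5],[[0,0,1.2],0,0.5],[[0,0,1.2],0,0.5],[[0,0,0],0,0.5],[[0,0,0],0,0.5]]'; python3 - <<'E'
from h import *
print(to((.484,.336,.045),4.4),state()[1][2])
s=cam("side"); crop(s,210,140,110,90,7,"b12.png")
E
```

```text
clock: 16.4
tool_pos: [0.4835, 0.336, 0.0673]
tcp_rot: [0.999, 0.039, -0.018, 0.004]
contact_force: [-0.3, -0.5, 0.8]
grip_width: 0.503
[[0.13, -0.01, 2.23], np.float64(4.5), np.float64(0.1)] [-0.03603588  0.00562306 -0.99933468]
```

View pics/b12.png

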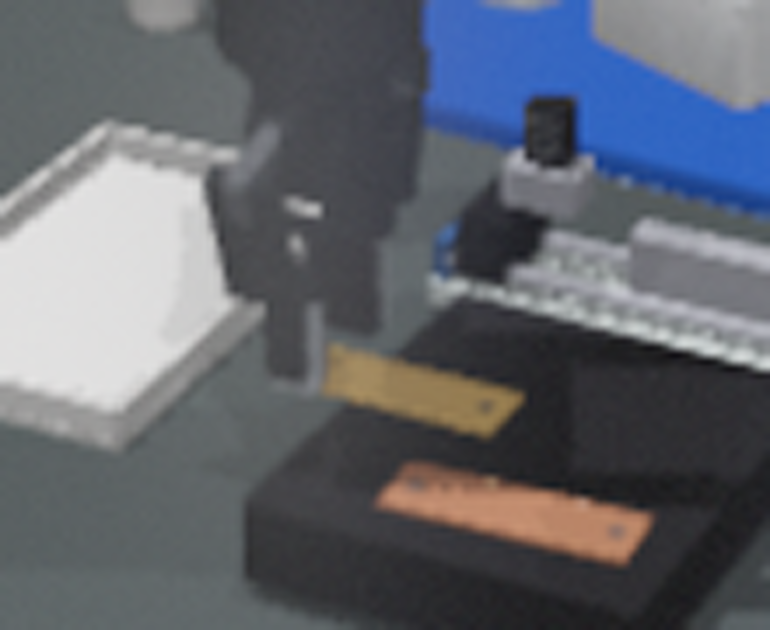

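```bash
python3 -m crank '[[[0.05,0,0.8],0,0.5],[[0.05,0,0.8],0,0.5],[[0.05,0,0.6],0,0.5],[[0,0,0],0,0.5],[[0,0,0],0,0.5]]'; python3 - <<'E'
from h import *
print(to((.484,.336,.044),4.4),state()[1][2])
E
```

```text
clock: 17.08
tool_pos: [0.4846, 0.3359, 0.0439]
tcp_rot: [0.999, 0.039, -0.018, 0.003]
contact_force: [0.2, -0.5, 0.6]
grip_width: 0.498
[[-0.06, -0.01, -0.01], np.float64(4.4), np.float64(0.0)] [-0.03565764  0.00542229 -0.99934935]
```

Close gently, then lift a little.

```bash
python3 -m crank '[[[0,0,0],0,0.4],[[0,0,0],0,0.3],[[0,0,0],0,0.25],[[0,0,0],0,0.25],[[0,0,0],0,0.25]]' 40; python3 -m crank '[[[0,0,-0.5],0,0.25],[[0,0,-0.6],0,0.25],[[0,0,-0.8],0,0.25],[[0,0,-1],0,0.25],[[0,0,0],0,0.25]]'; python3 - <<'E'
from h import *
print(state()[1][2])
s=cam("side"); crop(s,210,140,110,90,7,"b13.png");f=cam("top");crop(f,230,120,110,140,5,"b14.png")
E
```

```text
clock: 17.7
tool_pos: [0.4848, 0.336, 0.0445]
tcp_rot: [0.999, 0.039, -0.017, 0.003]
contact_force: [-0.3, -0.2, -0.5]
grip_width: 0.34
clock: 18.32
tool_pos: [0.4864, 0.3366, 0.0761]
tcp_rot: [0.999, 0.039, -0.017, 0.003]
contact_force: [-0.3, 0.4, -1.0]
grip_width: 0.335
[-0.03348902  0.00440128 -0.99942939]
```

View pics/b13.png

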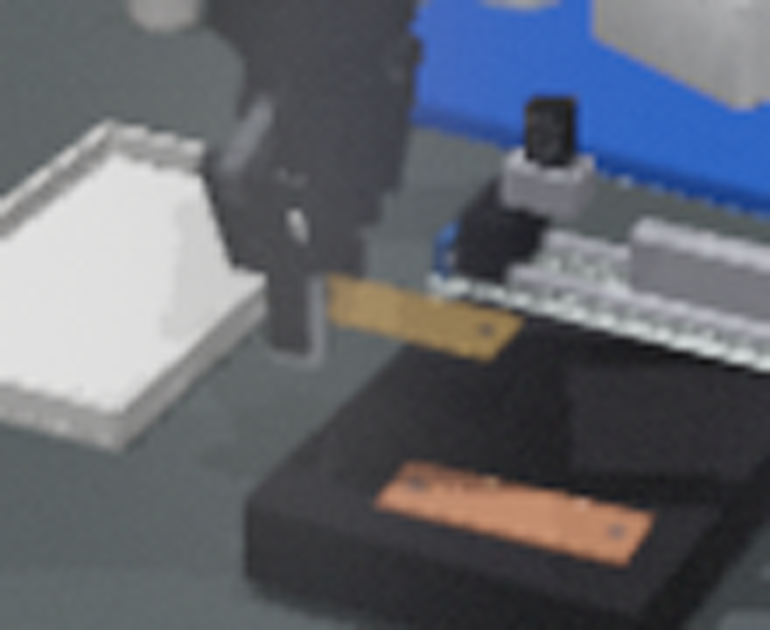

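View pics/b14.png

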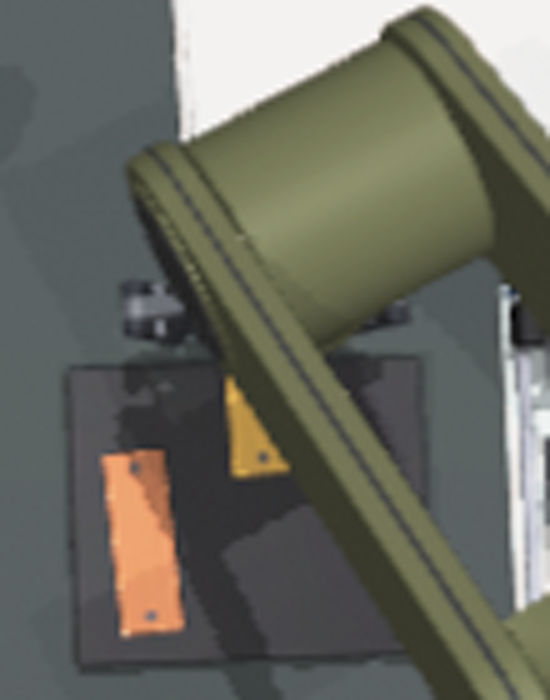

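```bash
python3 - <<'E'
from h import *
s=cam("side"); f=cam("top")
th=np.radians(3.6); c=[.4066,.1716]
G=lambda x,y,z:[c[0]+np.cos(th)*x-np.sin(th)*y, c[1]+np.sin(th)*x+np.cos(th)*y, z]
im=cv2.resize(s["pixels"][150:210,265:355],None,fx=8,fy=8,interpolation=cv2.INTER_CUBIC)
for y in (.017,-.017):
  for z,col in ((.012,(0,255,0)),(.02,(0,255,255)),(.028,(0,0,255))):
    q=((pr(s,[G(.04,y,z),G(-.08,y,z)])-[265,150]+.5)*8).astype(int); cv2.line(im,q[0].tolist(),q[1].tolist(),col,1)
    print(y,z,q.tolist())
cv2.imwrite("pics/r1.png",im)
crop(s,265,150,90,60,8,"r2.png")
crop(f,320,170,50,100,8,"r3.png")
print(un(f,np.array([(110,400),(130,600),(240,400),(255,600),(110,350),(135,350),(225,350),(245,350)])/8+[320,170],.025).round(4))
E
```

```text
0.017 0.012 [[235, 275], [561, 356]]
0.017 0.02 [[237, 255], [563, 336]]
0.017 0.028 [[238, 234], [565, 315]]
-0.017 0.012 [[273, 236], [594, 314]]
-0.017 0.02 [[275, 216], [596, 294]]
-0.017 0.028 [[276, 196], [598, 274]]
[[0.4025 0.1946 0.025 ]
 [0.3395 0.1872 0.025 ]
 [0.4038 0.153  0.025 ]
 [0.3406 0.1473 0.025 ]
 [0.4184 0.1948 0.025 ]
 [0.4187 0.1868 0.025 ]
 [0.4196 0.158  0.025 ]
 [0.4197 0.1516 0.025 ]]
```

View pics/r1.png

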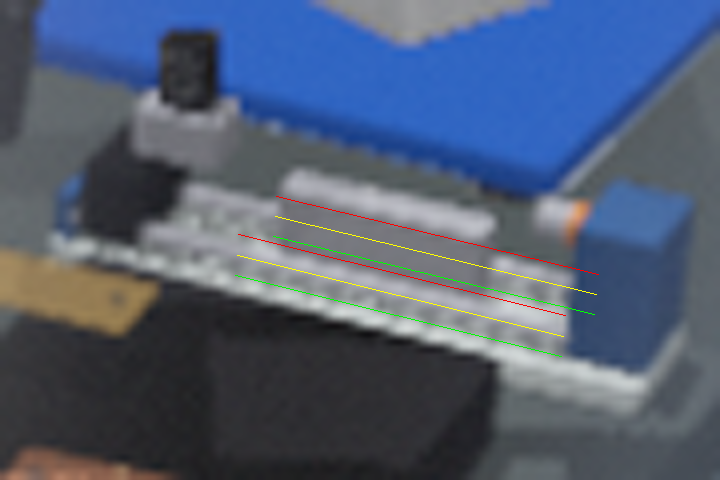

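View pics/r2.png

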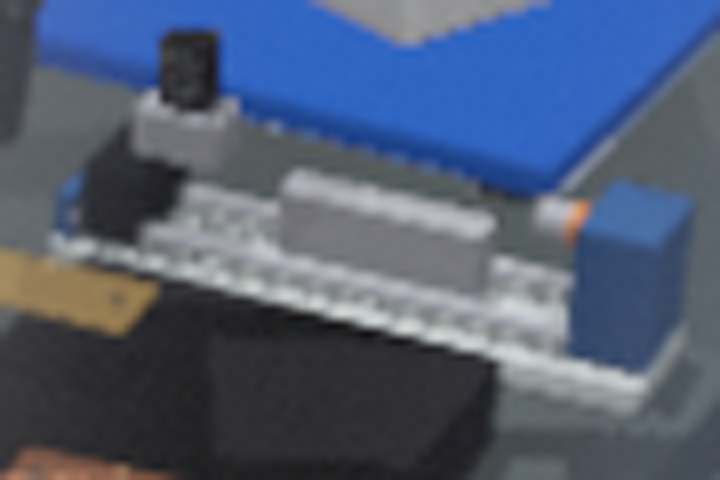

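View pics/r3.png

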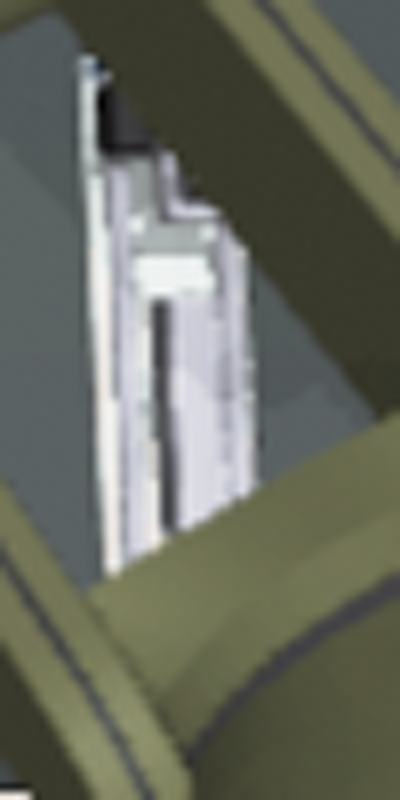

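```bash
python3 -m crank '[[[0.03,0,0.8],0,0.25],[[0.03,0,0.8],0,0.25],[[0.03,0,0.8],0,0.25],[[0,0,0.5],0,0.25],[[0,0,0],0,0.25]]'; python3 -m crank '[[[0,0,0.15],0,0.25],[[0,0,0],0,0.25]]'
```

```text
clock: 19.15
tool_pos: [0.4845, 0.3353, 0.0434]
tcp_rot: [0.999, 0.039, -0.019, 0.004]
contact_force: [-1.5, -0.8, 9.1]
grip_width: 0.333
clock: 19.4
tool_pos: [0.4845, 0.3353, 0.0438]
tcp_rot: [0.999, 0.039, -0.019, 0.004]
contact_force: [-0.8, -1.0, 3.0]
grip_width: 0.34
```

```bash
python3 -m crank '[[[0,0,0],0,0.5],[[0,0,0],0,0.5],[[-0.05,0,-0.45],0,0.5],[[-0.05,0,-0.45],0,0.5],[[0,0,0],0,0.5],[[0,0,0],0,0.5]]'; python3 - <<'E'
from h import *
print(to((.4835,.336,.0535),4.4))
s=cam("side"); crop(s,210,140,110,90,7,"b15.png")
E
```

```text
clock: 20.15
tool_pos: [0.4839, 0.3354, 0.0528]
tcp_rot: [0.999, 0.039, -0.019, 0.004]
contact_force: [-0.6, -0.9, 0.9]
grip_width: 0.498
[[-0.03, -0.06, -0.07], np.float64(4.5), np.float64(0.1)]
```

View pics/b15.png

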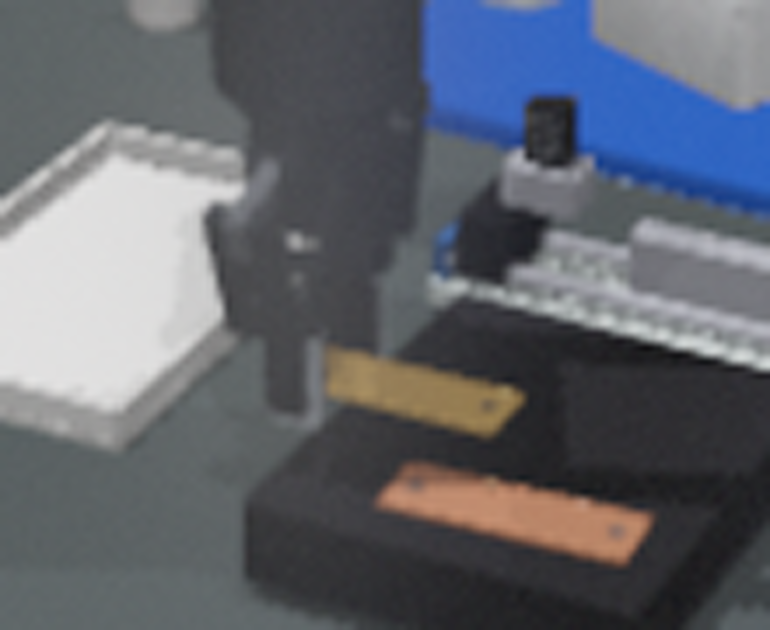

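```bash
python3 -m crank '[[[0,0,0],0,0.4],[[0,0,0],0,0.3],[[0,0,0],0,0.25],[[0,0,0],0,0.25],[[0,0,0],0,0.25]]' 50; python3 -m crank '[[[0,0,-0.5],0,0.25],[[0,0,-1],0,0.25],[[0,0,-1.5],0,0.25],[[0,0,-1.5],0,0.25],[[0,0,-1.5],0,0.25],[[0,0,0],0,0.25],[[0,0,0],0,0.25]]'; python3 - <<'E'
from h import *
print(state()[1][2])
s=cam("side"); crop(s,210,120,120,100,6,"b16.png")
# target TCP over gauge: coupon centre at gauge x -8 -> tcp at gauge +23.5
th=np.radians(3.6); c=[.4066,.1716]
G=lambda x,y,z:[c[0]+np.cos(th)*x-np.sin(th)*y, c[1]+np.sin(th)*x+np.cos(th)*y, z]
print(G(.0235,0,.11),to(G(.0235,0,.11),3.6))
E
```

```text
clock: 20.82
tool_pos: [0.4839, 0.3354, 0.0531]
tcp_rot: [0.999, 0.039, -0.019, 0.004]
contact_force: [-0.4, 0.5, 1.2]
grip_width: 0.33
clock: 21.7
tool_pos: [0.4868, 0.3363, 0.1183]
tcp_rot: [0.999, 0.039, -0.018, 0.004]
contact_force: [-0.7, 0.4, -0.4]
grip_width: 0.329
[-0.03598769  0.00569796 -0.99933599]
[np.float64(0.4300536281180644), np.float64(0.17307557720893887), 0.11] [[-6.91, 15.83, 1.17], np.float64(4.5), np.float64(0.9)]
```

View pics/b16.png

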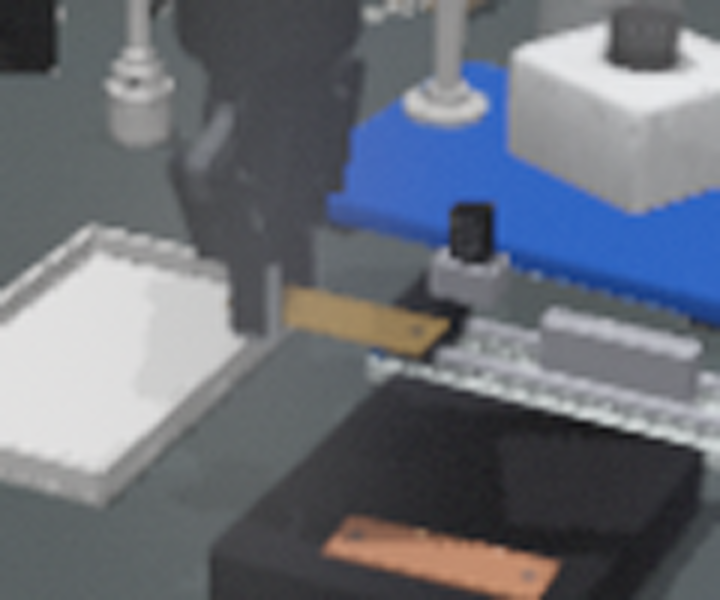

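```bash
python3 -m crank '[[[-2.3,0,-0.3],0.5,0.25],[[-2.3,1.5,-0.3],0.4,0.25],[[-2.3,3,0],0,0.25],[[0,3.5,0],0,0.25],[[0,3.5,0],0,0.25],[[0,2.5,0],0,0.25],[[0,0,0],0,0.25],[[0,0,0],0,0.25]]'; cat >> h.py <<'E'
_th=np.radians(3.6); _c=[.4066,.1716]
def G(x,y,z): return [_c[0]+np.cos(_th)*x-np.sin(_th)*y, _c[1]+np.sin(_th)*x+np.cos(_th)*y, z]
E
python3 - <<'E'
from h import *
print(to(G(.0235,0,.08),3.6),state()[1][2])
s=cam("side"); crop(s,250,120,110,90,7,"c1.png");f=cam("top");crop(f,300,150,100,120,5,"c2.png")
E
```

```text
clock: 22.75
tool_pos: [0.4224, 0.1881, 0.1236]
tcp_rot: [0.999, 0.031, -0.022, 0.005]
contact_force: [0.4, 0.0, -0.7]
grip_width: 0.324
[[0.86, 1.51, 4.34], np.float64(3.6), np.float64(-0.0)] [-0.04332438  0.00821768 -0.99902726]
```

View pics/c1.png

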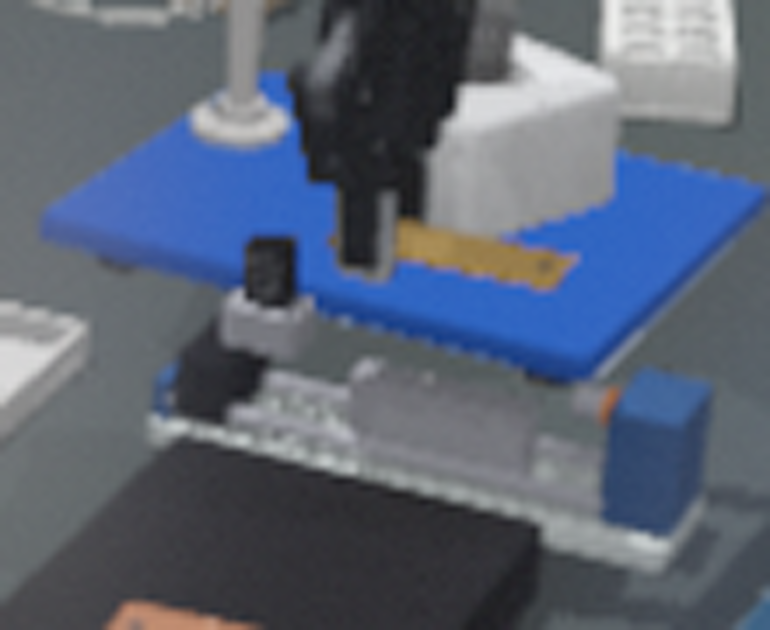

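View pics/c2.png

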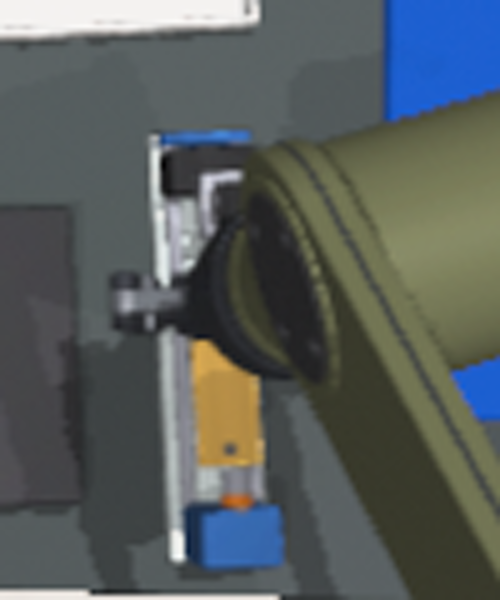

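```bash
python3 -m crank '[[[0.5,0.8,0.5],0,0.25],[[0.4,0.7,0.5],0,0.25],[[0,0,0.8],0,0.25],[[0,0,0.8],0,0.25],[[0,0,0],0,0.25],[[0,0,0],0,0.25]]'
python3 - <<'E'
from h import *
print(to(G(.0235,0,.08),3.6),state()[1][2])
s=cam("side"); crop(s,250,120,110,90,7,"c3.png");f=cam("top");crop(f,300,150,100,120,5,"c4.png")
# coupon near edge
E
```

```text
clock: 23.6
tool_pos: [0.4317, 0.1742, 0.0947]
tcp_rot: [0.999, 0.033, -0.022, 0.005]
contact_force: [0.1, -0.0, -1.3]
grip_width: 0.328
[[-0.11, 0.08, 1.47], np.float64(3.8), np.float64(0.2)] [-0.04442336  0.00835952 -0.99897782]
```

View pics/c3.png

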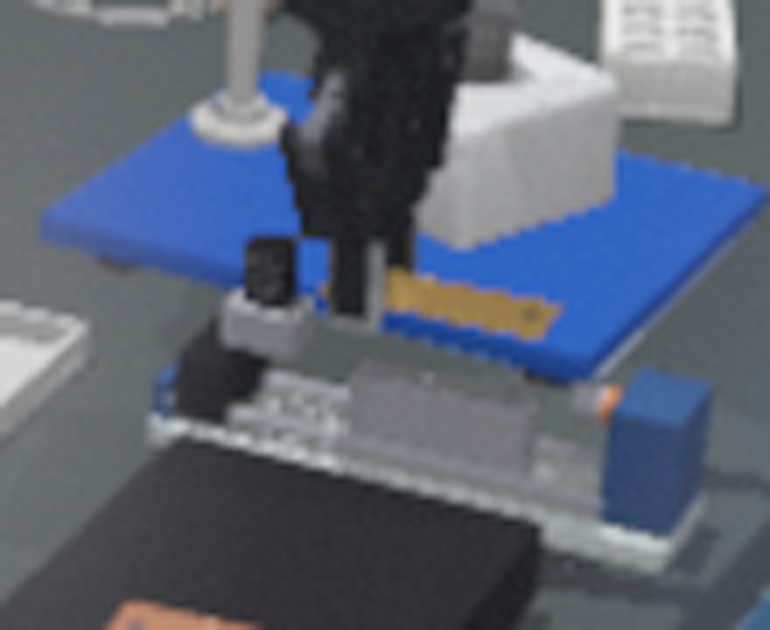

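View pics/c4.png

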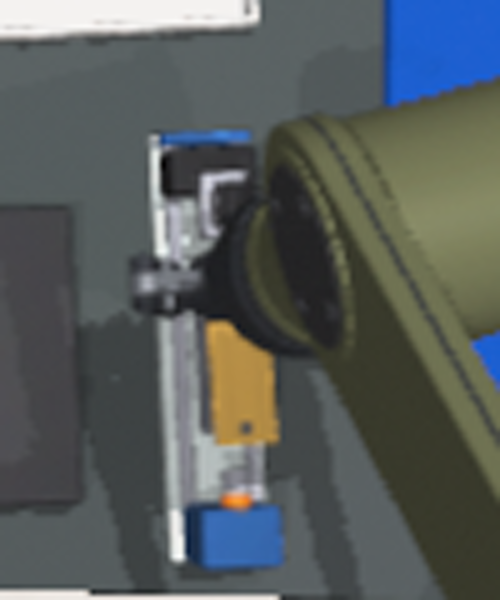

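```bash
python3 - <<'E'
from h import *
f=cam("top")
P=un(f,np.array([(247,441),(241,380)])/5+[300,150],.094-.0128+.003)
for p in P:
    d=p[:2]-_c if 0 else p[:2]-np.array([.4066,.1716]); th=np.radians(3.6)
    print(p.round(4), (np.cos(th)*d[0]+np.sin(th)*d[1]).round(4),(-np.sin(th)*d[0]+np.cos(th)*d[1]).round(4))
E
```

```text
[0.3592 0.1679 0.0842] -0.0476 -0.0007
[0.3884 0.1712 0.0842] -0.0182 0.0008
```

```bash
python3 -m crank '[[[-0.35,0.05,0.8],0.2,0.25],[[0.05,0,0.8],0,0.25],[[0.05,0,0.8],0,0.25],[[0,0,0.5],0,0.25],[[0,0,0],0,0.25],[[0,0,0],0,0.25]]'
python3 - <<'E'
from h import *
print(to(G(.0205,0,.058),3.6),state()[1][2])
s=cam("side"); crop(s,250,120,110,90,7,"c5.png");f=cam("top");crop(f,300,150,100,120,5,"c6.png")
E
```

```text
clock: 24.5
tool_pos: [0.4279, 0.1732, 0.0641]
tcp_rot: [0.999, 0.031, -0.022, 0.005]
contact_force: [0.4, 0.7, -1.4]
grip_width: 0.327
[[-0.06, 0.02, 0.61], np.float64(3.6), np.float64(-0.0)] [-0.04366476  0.00836667 -0.9990112 ]
```

View pics/c5.png

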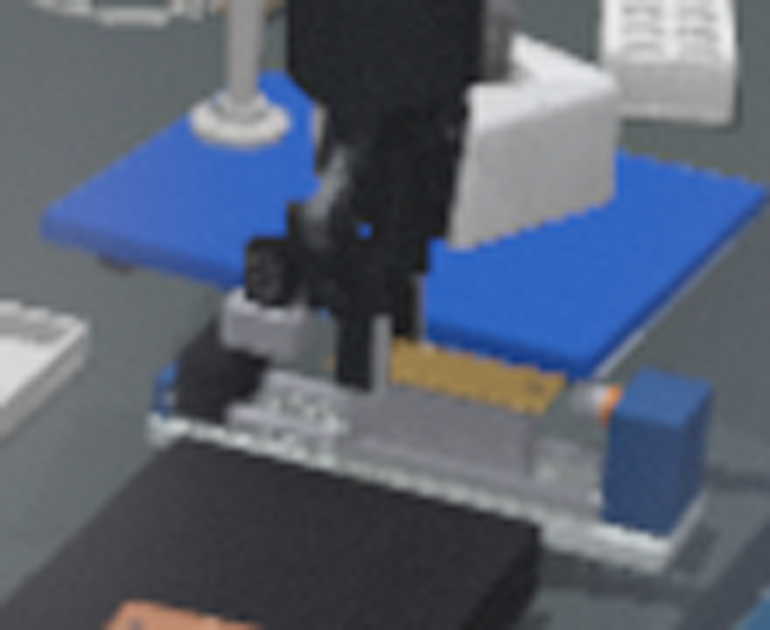

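View pics/c6.png

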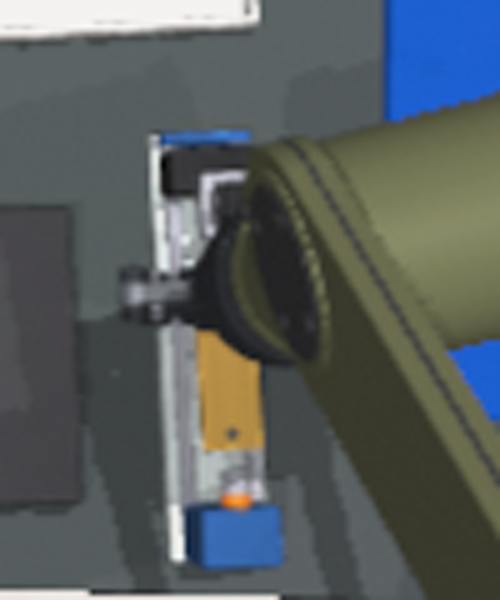

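```bash
python3 -m crank '[[[0,0,0.35],0,0.25],[[0,0,0],0,0.25]]'|egrep 'tool|forc';python3 -m crank '[[[0,0,0.15],0,0.25],[[0,0,0],0,0.25]]'|egrep 'tool|forc';python3 -m crank '[[[0,0,0.1],0,0.25],[[0,0,0],0,0.25]]'|egrep 'tool|forc'
```

```text
tool_pos: [0.4281, 0.1733, 0.0609]
contact_force: [0.0, 0.5, -0.8]
tool_pos: [0.4281, 0.1733, 0.0594]
contact_force: [0.1, -0.5, -0.7]
tool_pos: [0.4281, 0.1733, 0.0583]
contact_force: [-0.5, -0.6, -0.8]
```

```bash
python3 -m crank '[[[0,0,0.08],0,0.25],[[0,0,0],0,0.25]]'|egrep 'tool|forc';python3 -m crank '[[[0,0,0.08],0,0.25],[[0,0,0],0,0.25]]'|egrep 'tool|forc'
```

```text
tool_pos: [0.4283, 0.1734, 0.0581]
contact_force: [-0.1, -0.4, -0.8]
tool_pos: [0.4284, 0.1734, 0.0581]
contact_force: [0.6, 0.0, -1.1]
```

```bash
python3 -m crank '[[[0,0,0.1],0,0.25]]'|egrep 'tool|forc'; python3 -m crank '[[[0,0,0],0,0.25],[[0,0,0],0,0.35],[[0,0,0],0,0.42],[[0,0,0],0,0.42]]'; python3 - <<'E'
from h import *
s=cam("side"); crop(s,250,120,110,90,7,"c7.png");f=cam("top");crop(f,300,150,100,120,5,"c8.png")
E
```

```text
tool_pos: [0.4284, 0.1734, 0.0579]
contact_force: [-2.4, -1.8, 17.4]
clock: 26.48
tool_pos: [0.4285, 0.1734, 0.0576]
tcp_rot: [0.999, 0.031, -0.02, 0.004]
contact_force: [-0.3, 0.6, -0.1]
grip_width: 0.414
```

View pics/c7.png

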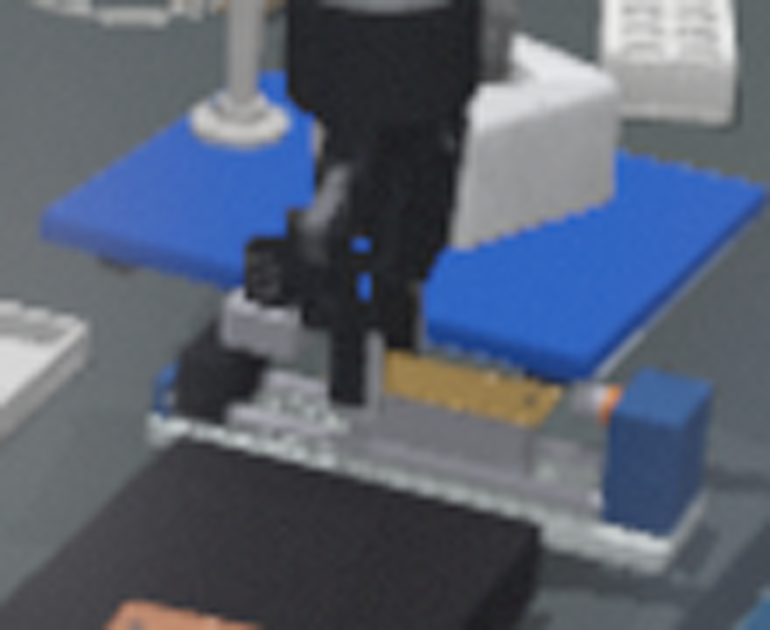

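View pics/c8.png

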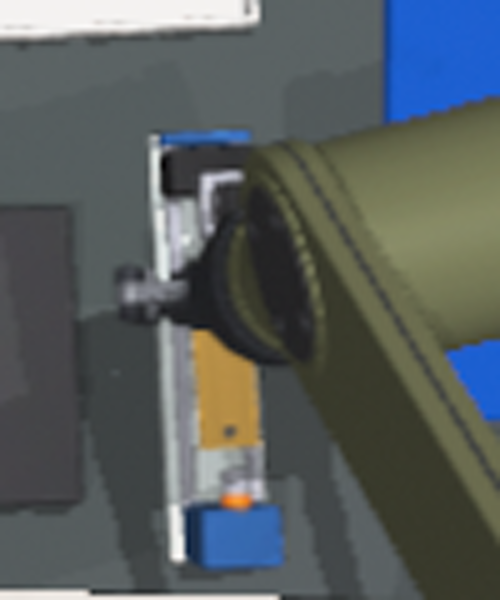

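```bash
python3 -m crank '[[[0,0,-0.6],0,0.45],[[0,0,-1],0,0.45],[[0,0,-2],0,0.45],[[0,0,-2],0,0.45],[[0,0,-2],0,0.45],[[0,0,0],0,0.45],[[0,0,0],0,0.45]]'
python3 - <<'E'
from h import *
print(to((.4765,.1765,.13),3.6),state()[1][2])
f=cam("top");crop(f,300,150,100,120,5,"c9.png")
E
```

```text
clock: 27.45
tool_pos: [0.4318, 0.1743, 0.1386]
tcp_rot: [0.999, 0.031, -0.019, 0.004]
contact_force: [0.2, 0.2, -0.2]
grip_width: 0.449
[[4.5, 0.05, 0.68], np.float64(3.6), np.float64(-0.0)] [-0.03846127  0.00718531 -0.99923426]
```

View pics/c9.png

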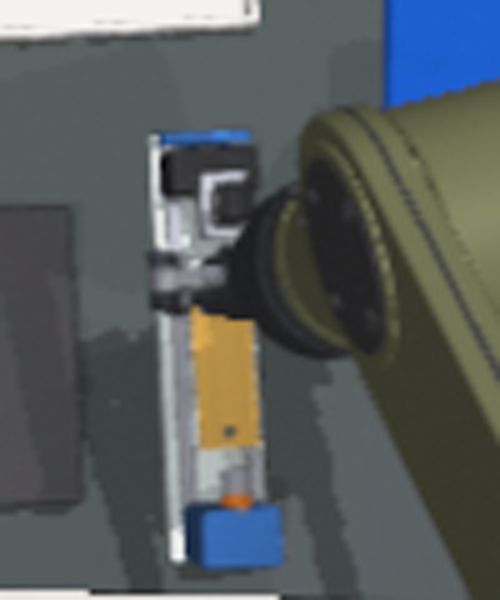

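```bash
python3 -m crank '[[[1.5,0,-0.1],0,0.45],[[1.5,0,-0.1],0,0.45],[[1.5,0.05,-0.1],0,0.45],[[0,0,0],0,0.45],[[0,0,0],0,0.45]]'
python3 - <<'E'
from h import *
print(to((.4765,.1765,.096),3.6),state()[1][2])
f=cam("top");crop(f,300,150,100,120,5,"c10.png")
for k in ["brass"]: print(coupon(f,k,.048,(300,150,100,120)))
s=cam("side"); crop(s,250,120,110,90,7,"c11.png")
E
```

```text
clock: 28.12
tool_pos: [0.4804, 0.1765, 0.1374]
tcp_rot: [0.999, 0.031, -0.021, 0.005]
contact_force: [-0.8, -0.2, 0.5]
grip_width: 0.452
[[-0.22, -0.05, 4.16], np.float64(3.6), np.float64(-0.0)] [-0.04176196  0.00797058 -0.9990958 ]
{'n': 85, 'c': array([370.8, 169.8]), 'size': array([27.4, 29.7]), 'ang': -81.3, 'mean': array([367.5, 169.2])}
```

View pics/c11.png

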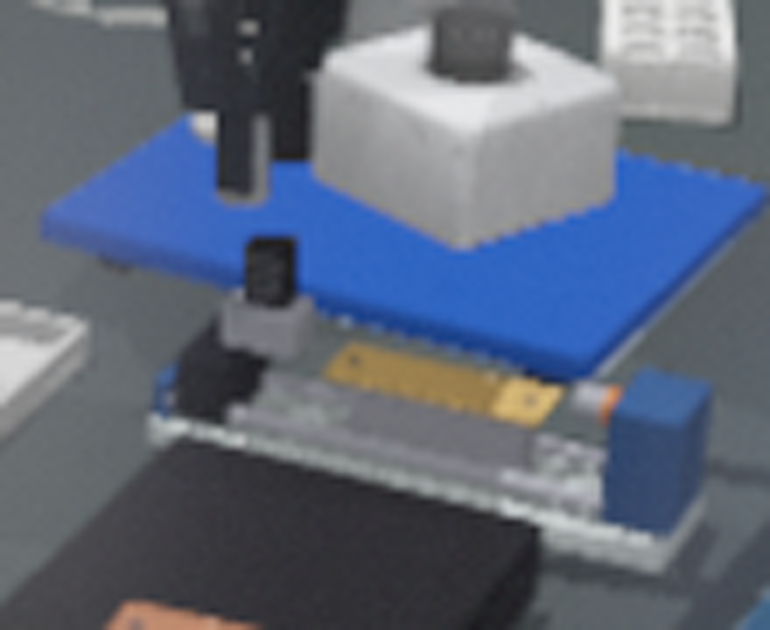

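```bash
python3 -m crank '[[[-0.2,-0.05,1],0,0.45],[[0,0,1],0,0.45],[[0,0,1],0,0.45],[[0,0,0.9],0,0.45],[[0,0,0],0,0.45],[[0,0,0],0,0.45]]'
python3 - <<'E'
from h import *
print(to((.4765,.1765,.096),3.6),state()[1][2])
E
```

```text
clock: 28.98
tool_pos: [0.4744, 0.1763, 0.0954]
tcp_rot: [0.999, 0.031, -0.022, 0.005]
contact_force: [0.7, 0.4, -0.1]
grip_width: 0.451
[[0.21, -0.0, -0.07], np.float64(3.6), np.float64(-0.0)] [-0.04380306  0.00838161 -0.99900503]
```

```bash
python3 -m crank '[[[0.15,0,0],0,0.35],[[0,0,0],0,0.2],[[0,0,0],0,0.1],[[0,0,0],0,0.1],[[0,0,0],0,0.1]]' 20
python3 -m crank '[[[-0.5,0,-0.02],0,0.1],[[-0.5,0,-0.02],0,0.1],[[0,0,0],0,0.1]]'
```

```text
clock: 29.6
tool_pos: [0.4767, 0.1753, 0.096]
tcp_rot: [0.999, 0.032, -0.021, 0.006]
contact_force: [0.6, -1.8, -1.4]
grip_width: 0.178
clock: 29.98
tool_pos: [0.4657, 0.1745, 0.096]
tcp_rot: [0.999, 0.032, -0.021, 0.006]
contact_force: [0.4, -1.7, -1.0]
grip_width: 0.179
```

```bash
python3 -m crank '[[[-0.4,0,-0.02],0,0.1],[[-0.4,0,-0.02],0,0.1],[[-0.4,0,-0.01],0,0.1],[[0,0,0],0,0.1]]' 30
python3 - <<'E'
from h import *
o,R=state(); print((o["tool_pos"]-[.4767,.1753,.096]).round(4),R[2])
f=cam("top");crop(f,310,170,70,100,7,"d1.png")
s=cam("side"); crop(s,260,130,100,80,8,"d2.png")
E
```

```text
clock: 30.48
tool_pos: [0.4523, 0.1736, 0.096]
tcp_rot: [0.999, 0.032, -0.022, 0.006]
contact_force: [-0.1, -0.9, -6.6]
grip_width: 0.179
[-0.0244 -0.0017  0.    ] [-0.04452532  0.01062161 -0.99895179]
```

View pics/d1.png

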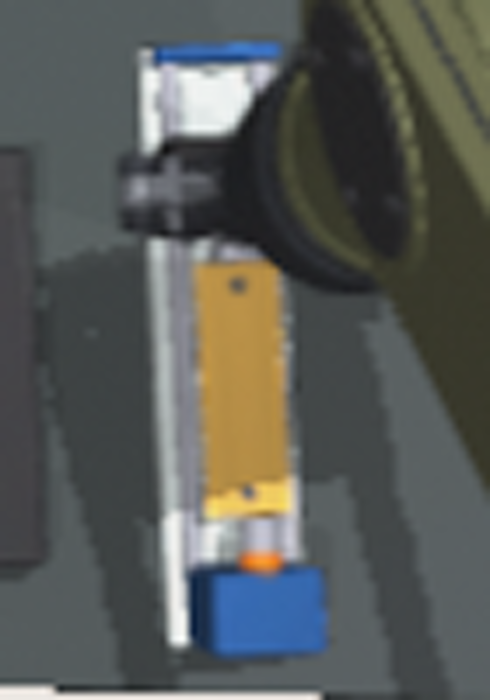

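View pics/d2.png

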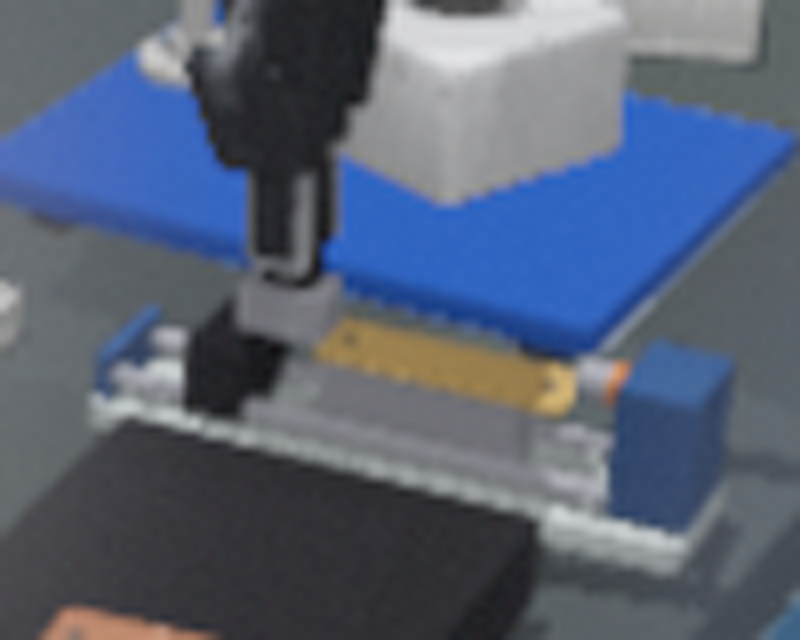

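```bash
python3 -m crank '[[[-0.25,0,0.03],0,0.1],[[-0.25,0,0.02],0,0.1],[[0,0,0],0,0.1]]'
python3 - <<'E'
from h import *
o,R=state(); print((o["tool_pos"]-[.4767,.1753,.096]).round(4),R[2])
s=cam("side"); crop(s,260,130,100,80,8,"d3.png")
E
```

```text
clock: 30.95
tool_pos: [0.4489, 0.1734, 0.0961]
tcp_rot: [0.999, 0.032, -0.02, 0.006]
contact_force: [0.6, -1.9, -8.3]
grip_width: 0.183
[-0.0278 -0.0019  0.0001] [-0.04131488  0.01056989 -0.99909027]
```

View pics/d3.png

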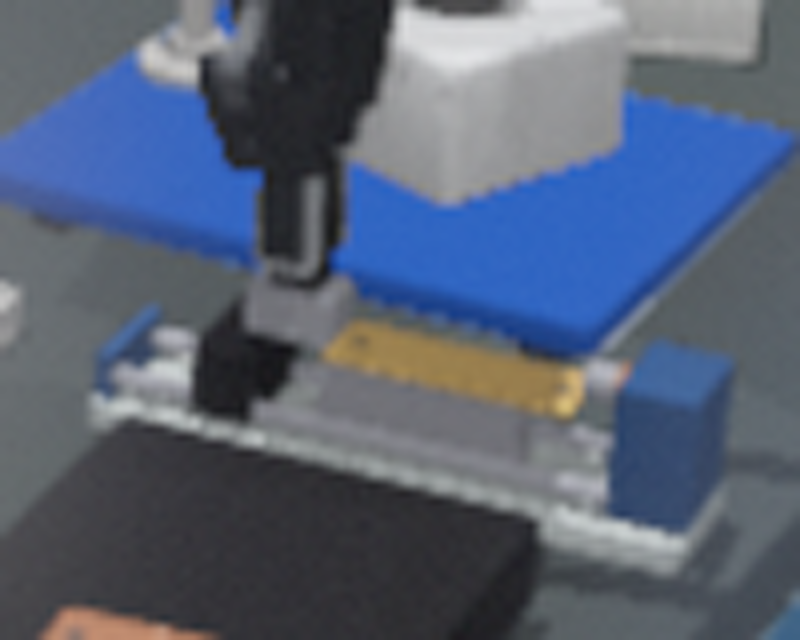

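```bash
python3 -m crank '[[[-0.25,0,0.04],0,0.1],[[-0.2,0,0.02],0,0.1],[[0,0,0],0,0.1]]'
python3 - <<'E'
from h import *
o,R=state(); print((o["tool_pos"]-[.4767,.1753,.096]).round(4),R[2])
s=cam("side"); crop(s,260,130,100,80,8,"d4.png");crop(s,320,160,40,30,16,"d4b.png")
E
```

```text
clock: 31.38
tool_pos: [0.447, 0.1733, 0.0961]
tcp_rot: [0.999, 0.032, -0.018, 0.006]
contact_force: [2.0, -2.4, -7.6]
grip_width: 0.177
[-0.0297 -0.002   0.0001] [-0.03613395  0.01043819 -0.99929244]
```

View pics/d4.png

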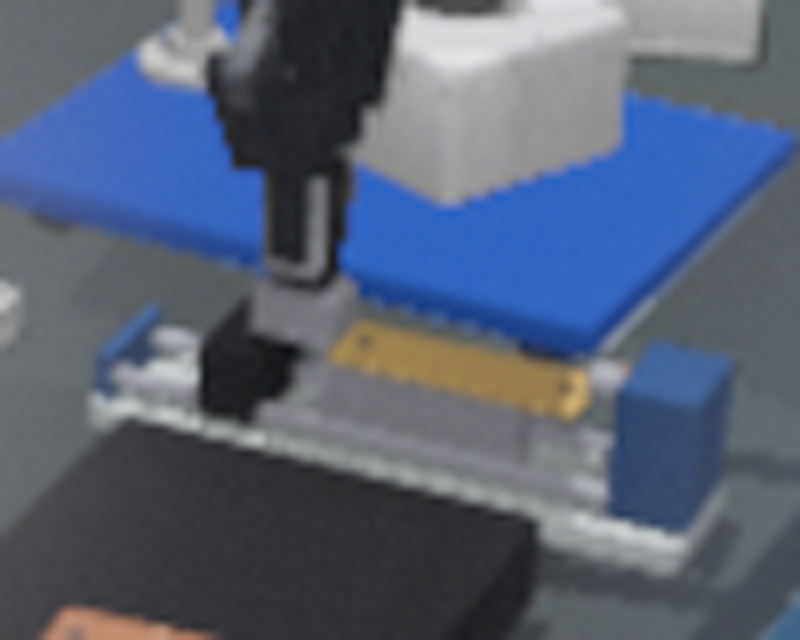

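View pics/d4b.png

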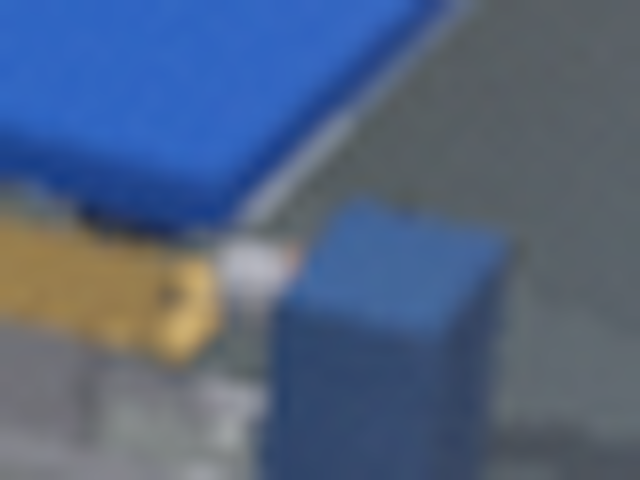

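```bash
python3 -m crank '[[[-0.25,0,0.04],0,0.1],[[-0.1,0,0.01],0,0.1],[[0,0,0],0,0.1]]'
python3 - <<'E'
from h import *
o,R=state(); print((o["tool_pos"]-[.4767,.1753,.096]).round(4),R[2])
s=cam("side"); crop(s,320,160,40,30,16,"d5b.png");f=cam("top");crop(f,310,170,70,100,7,"d5.png")
E
```

```text
clock: 31.8
tool_pos: [0.4459, 0.1732, 0.0961]
tcp_rot: [0.999, 0.032, -0.016, 0.006]
contact_force: [3.0, -1.3, -8.2]
grip_width: 0.174
[-0.0308 -0.0021  0.0001] [-0.03138226  0.01035321 -0.99945383]
```

View pics/d5.png

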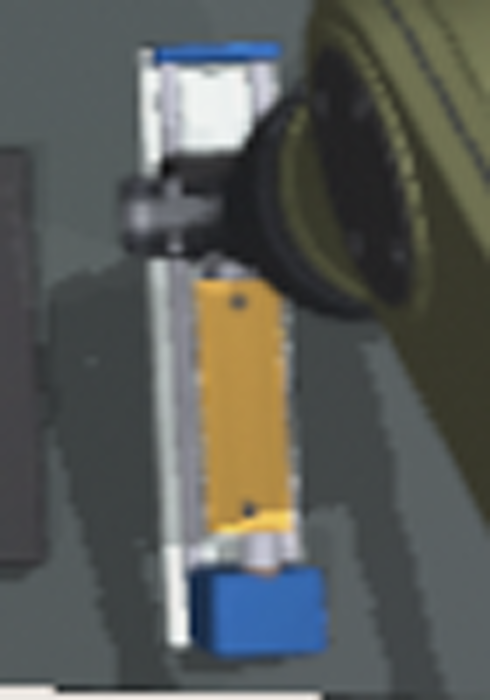

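View pics/d5b.png

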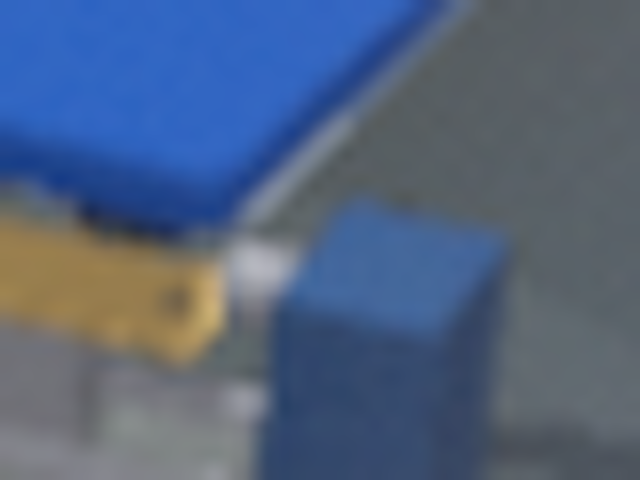

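```bash
python3 -m crank '[[[-0.12,0,0.02],0,0.1],[[0,0,0],0,0.1],[[0,0,0],0,0.1],[[0,0,0],0,0.1],[[0,0,0],0,0.1],[[0,0,0],0,0.1],[[0,0,0],0,0.1],[[0,0,0],0,0.1]]' | grep tool_pos; python3 -m crank '[[[0,0,0],0,0.1],[[0,0,0],0,0.1],[[0,0,0],0,0.1],[[0,0,0],0,0.1],[[0,0,0],0,0.1],[[0,0,0],0,0.1],[[0,0,0],0,0.1]]'
python3 - <<'E'
from h import *
o,R=state(); print((o["tool_pos"]-[.4767,.1753,.096]).round(4),R[2])
s=cam("side"); crop(s,320,160,40,30,16,"d6b.png");f=cam("top");crop(f,310,170,70,100,7,"d6.png")
E
```

```text
tool_pos: [0.4458, 0.1732, 0.0961]
clock: 33.78
tool_pos: [0.4458, 0.1732, 0.0961]
tcp_rot: [0.999, 0.032, -0.014, 0.006]
contact_force: [3.6, -1.5, -9.1]
grip_width: 0.182
[-0.0309 -0.0021  0.0001] [-0.02912965  0.01040269 -0.99952151]
```

View pics/d6.png

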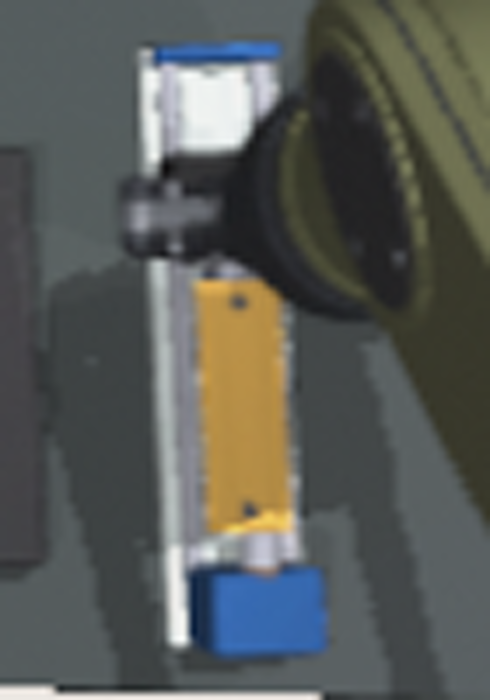

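View pics/d6b.png

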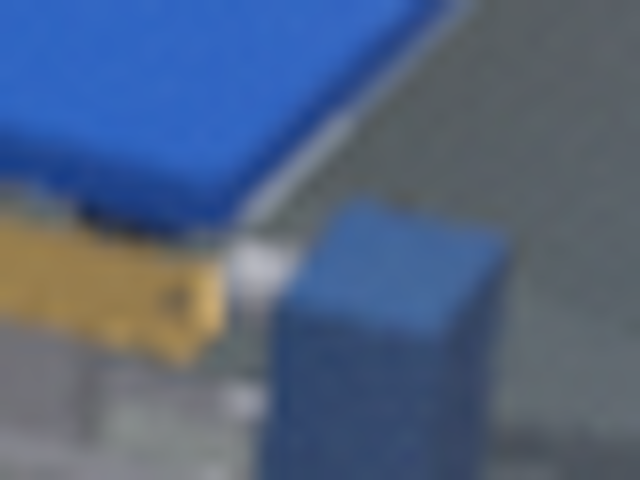

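```bash
python3 -m crank '[[[-0.2,0,0.05],0,0.1],[[-0.1,0,0.02],0,0.1],[[0,0,0],0,0.1],[[0,0,0],0,0.1],[[0,0,0],0,0.1],[[0,0,0],0,0.1],[[0,0,0],0,0.1],[[0,0,0],0,0.1]]' | grep tool_pos; python3 -m crank '[[[0,0,0],0,0.1],[[0,0,0],0,0.1],[[0,0,0],0,0.1],[[0,0,0],0,0.1],[[0,0,0],0,0.1],[[0,0,0],0,0.1],[[0,0,0],0,0.1]]'
```

```text
tool_pos: [0.4453, 0.1732, 0.0961]
clock: 35.75
tool_pos: [0.4454, 0.1732, 0.0961]
tcp_rot: [0.999, 0.033, -0.012, 0.006]
contact_force: [4.3, -1.8, -9.1]
grip_width: 0.181
```

```bash
python3 -m crank '[[[0.4,0,-0.01],0,0.1],[[0.6,0,-0.01],0,0.1],[[0.7,0,-0.02],0,0.1],[[0.7,0,-0.02],0,0.1],[[0.6,0,-0.02],0,0.1],[[0.4,0,-0.01],0,0.1],[[0.3,0,0],0,0.1],[[0,0,0],0,0.1]]'; python3 -m crank '[[[0.3,0,0],0,0.1],[[0.3,0,0],0,0.1],[[0.3,0,0],0,0.1]]'
```

```text
clock: 36.75
tool_pos: [0.4767, 0.1753, 0.096]
tcp_rot: [0.999, 0.032, -0.02, 0.006]
contact_force: [-0.5, -1.3, -3.3]
grip_width: 0.18
clock: 37.12
tool_pos: [0.477, 0.1753, 0.0959]
tcp_rot: [0.999, 0.032, -0.028, 0.006]
contact_force: [-8.5, -0.5, 5.8]
grip_width: 0.175
```

```bash
python3 -m crank '[[[0,0,0],0,0.3],[[0,0,0],0,0.45],[[0,0,0],0,0.45],[[0,0,-1],0,0.5],[[0,0,-1.5],0,0.5],[[0,0,-1.5],0,0.5],[[0,0,0],0,0.5],[[0,0,0],0,0.5]]'
python3 - <<'E'
from h import *
print(to(G(-.015,0,.13),3.6),state()[1][2])
s=cam("side"); crop(s,260,130,100,80,8,"e1.png");f=cam("top");crop(f,310,170,70,100,7,"e2.png")
E
```

```text
clock: 38.12
tool_pos: [0.4855, 0.1775, 0.1417]
tcp_rot: [0.999, 0.032, -0.021, 0.005]
contact_force: [0.1, -0.5, -0.4]
grip_width: 0.501
[[-9.36, 0.08, 1.57], np.float64(3.6), np.float64(0.0)] [-0.04247322  0.00798423 -0.9990657 ]
```

View pics/e1.png

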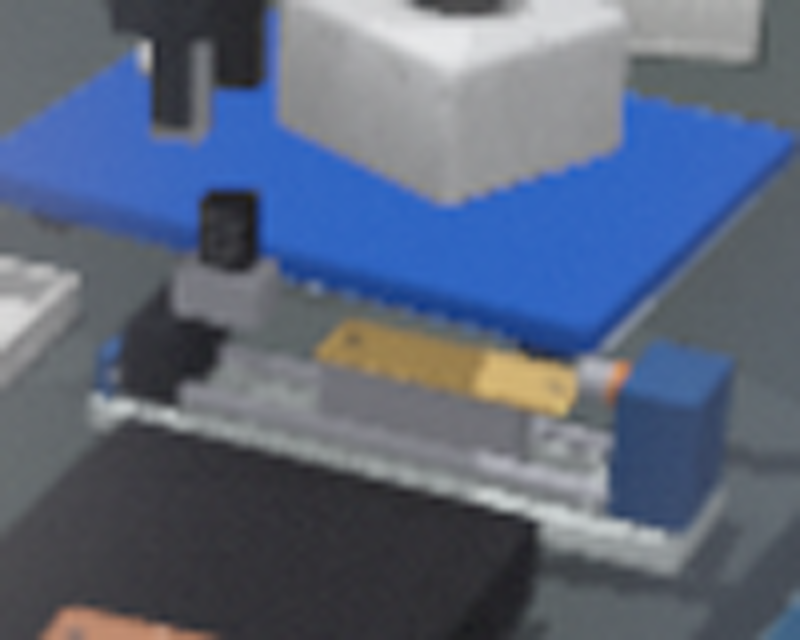

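View pics/e2.png

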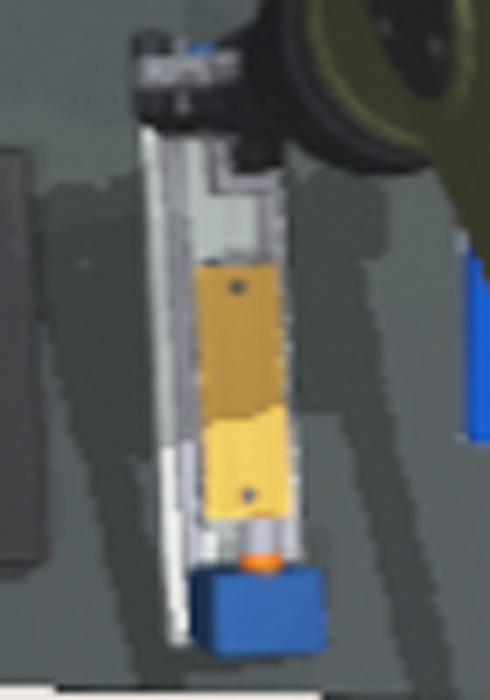

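```bash
python3 -m crank '[[[-3,0,0.1],0,0.5],[[-3,0,0.2],0,0.5],[[-3,0,0.3],0,0.5],[[0,0,0],0,0.5],[[0,0,0],0,0.5]]'
python3 - <<'E'
from h import *
f=cam("top")
print(un(f,np.array([(194,265),(279,265),(293,518),(208,520)])/7+[310,170],.048).mean(0).round(4), G(-.017,0,0))
print(to(G(-.0165,0,.09),3.6),state()[1][2])
E
```

```text
clock: 38.85
tool_pos: [0.3932, 0.1713, 0.1372]
tcp_rot: [0.999, 0.031, -0.023, 0.005]
contact_force: [-0.1, -0.6, 0.0]
grip_width: 0.498
[0.3883 0.1713 0.048 ] [np.float64(0.3896335456167194), np.float64(0.17053256116800167), 0]
[[-0.06, 0.0, 4.72], np.float64(3.6), np.float64(-0.0)] [-0.04637069  0.00901062 -0.99888366]
```

```bash
python3 -m crank '[[[0.05,0,2],0,0.5],[[0.05,0,2],0,0.5],[[0.05,0,1.5],0,0.5],[[0.05,0,1],0,0.5],[[0,0,0],0,0.5],[[0,0,0],0,0.5]]'
python3 - <<'E'
from h import *
print(to(G(-.0165,0,.0585),3.6),state()[1][2])
s=cam("side"); crop(s,260,130,100,80,8,"e3.png")
E
```

```text
clock: 39.65
tool_pos: [0.4007, 0.1722, 0.0707]
tcp_rot: [0.999, 0.03, -0.019, 0.004]
contact_force: [0.0, 0.4, -1.0]
grip_width: 0.499
[[-1.02, 0.09, 1.26], np.float64(3.5), np.float64(-0.1)] [-0.03830793  0.00724632 -0.99923971]
```

View pics/e3.png

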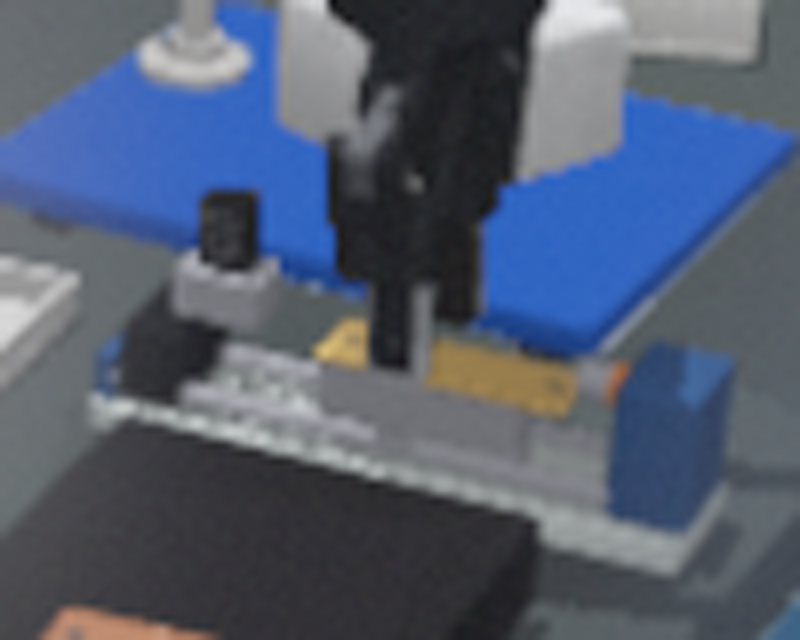

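```bash
python3 -m crank '[[[-0.3,0,0.5],0,0.5],[[-0.3,0,0.4],0,0.5],[[-0.1,0,0.3],0,0.5],[[0,0,0],0,0.5],[[0,0,0],0,0.5]]'
python3 - <<'E'
from h import *
print(to(G(-.0165,0,.0585),3.6),state()[1][2],env.get_obs()["joint_pos"].round(2))
s=cam("side"); crop(s,260,130,100,80,8,"e4.png")
E
```

```text
clock: 40.33
tool_pos: [0.393, 0.1718, 0.0592]
tcp_rot: [0.999, 0.031, -0.018, 0.004]
contact_force: [0.2, -0.0, -0.6]
grip_width: 0.499
[[-0.29, 0.1, 0.08], np.float64(3.5), np.float64(-0.1)] [-0.03620954  0.00672701 -0.99932158] [0.31 0.39 2.03 0.   0.77 1.82]
```

View pics/e4.png

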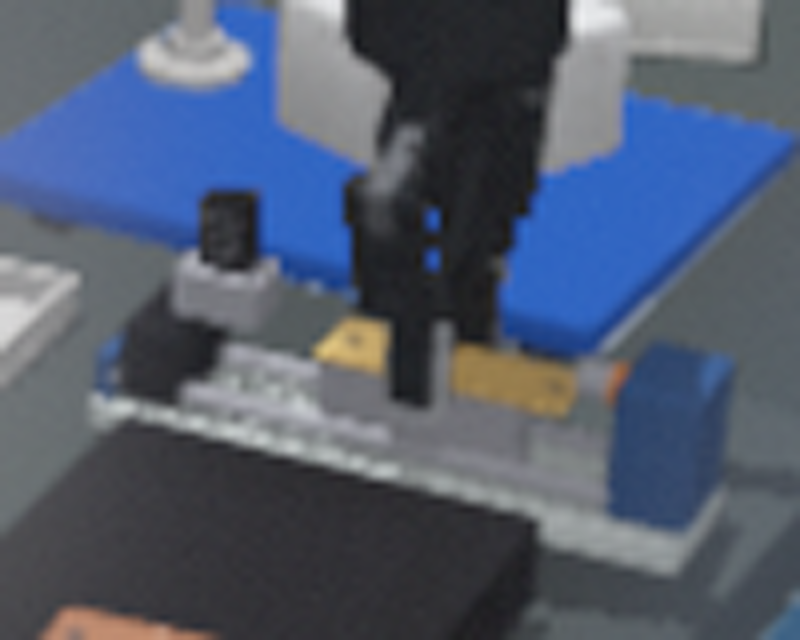

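```bash
python3 -m crank '[[[-0.2,0.1,-0.35],0,0.5],[[0,0,-0.2],0,0.5],[[0,0,0],0,0.5]]'
python3 - <<'E'
from h import *
print(to(G(-.0165,0,.0645),3.6),state()[1][2])
E
```

```text
clock: 40.75
tool_pos: [0.3915, 0.1707, 0.0654]
tcp_rot: [0.999, 0.031, -0.018, 0.004]
contact_force: [0.5, 0.3, -0.2]
grip_width: 0.499
[[-0.14, 0.0, 0.1], np.float64(3.5), np.float64(-0.1)] [-0.03542163  0.00657098 -0.99935085]
```

```bash
python3 -m crank '[[[0,0,0.08],0,0.5],[[0,0,0],0,0.4],[[0,0,0],0,0.3],[[0,0,0],0,0.25],[[0,0,0],0,0.25],[[0,0,0],0,0.25]]' 45;  python3 -m crank '[[[0,0,-0.5],0,0.25],[[0,0,-1],0,0.25],[[0,0,-1.5],0,0.25],[[0,0,-2],0,0.25],[[0,0,-2],0,0.25],[[0,0,0],0,0.25],[[0,0,0],0,0.25]]'
python3 - <<'E'
from h import *
print(state()[1][2])
s=cam("side"); crop(s,200,100,160,110,5,"e5.png");f=cam("top");crop(f,240,90,140,180,4,"e6.png")
E
```

```text
clock: 41.5
tool_pos: [0.3917, 0.1707, 0.065]
tcp_rot: [0.999, 0.031, -0.017, 0.004]
contact_force: [-0.2, 0.2, 2.0]
grip_width: 0.326
clock: 42.38
tool_pos: [0.3935, 0.1712, 0.1387]
tcp_rot: [0.999, 0.031, -0.018, 0.004]
contact_force: [0.3, -0.0, -0.9]
grip_width: 0.322
[-0.03556702  0.0065086  -0.9993461 ]
```

View pics/e5.png

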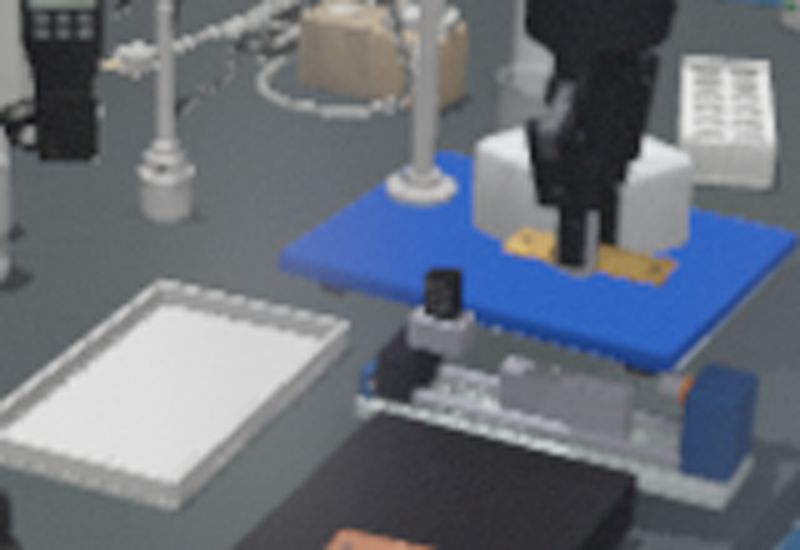

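View pics/e6.png

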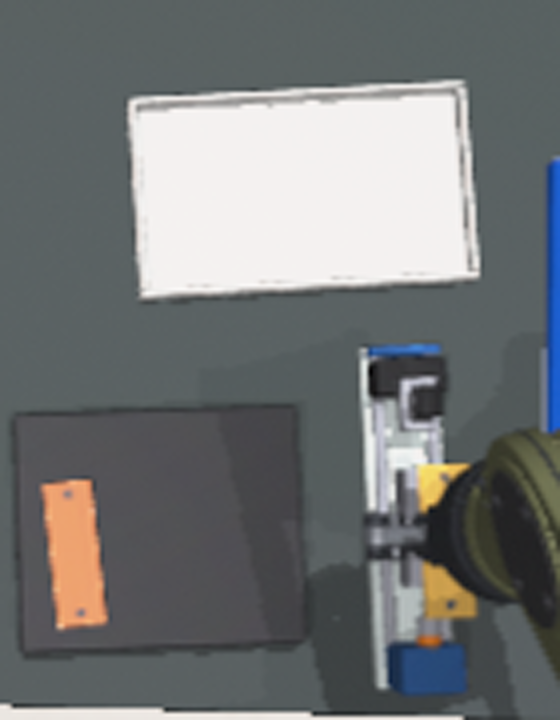

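```bash
cat >> h.py <<'E'
def tray(f,px,off,sc):
    P=un(f,(np.array(px)+.5)/sc-.5+off,.018)[:,:2]
    c=P.mean(0); v=(P[1]-P[0]+P[2]-P[3]); a=np.degrees(np.arctan2(v[0],-v[1])) # -y dir of tray
    print("tray",c.round(4),"ang",round(float(a),1),[round(float(np.hypot(*(P[i]-P[i-1]))),3) for i in range(4)])
    return c,a
E
python3 - <<'E'
from h import *
f=cam("top")
c,a=tray(f,[(128,100),(464,82),(480,278),(142,298)],[240,90],4)
a=np.radians(a)
for ty in (.05,-.05): print([round(float(v),4) for v in (c[0]-np.sin(a)*ty,c[1]+np.cos(a)*ty)])
p=(c[0]+np.sin(a)*.05,c[1]-np.cos(a)*.05)
print(to((p[0],p[1],.14),np.degrees(a)))
print(path([(.45,.26,.15),(p[0],p[1],.14)]))
E
```

```text
tray [0.6164 0.244 ] ang 5.2 [0.13, 0.22, 0.129, 0.22]
[0.6118, 0.2938]
[0.6209, 0.1942]
[[22.83, -0.91, -1.02], np.float64(3.5), np.float64(-1.7)]
[(2, [3.1, -4.3, -0.7]), (4, [4.2, 1.9, 0.1])]
```

```bash
python3 -m crank '[[[3,0,-0.6],-0.6,0.25],[[4.5,-0.2,-0.4],-0.6,0.25],[[4.5,-0.2,0],-0.5,0.25],[[4.5,-0.2,0],0,0.25],[[4,-0.2,0],0,0.25],[[2,0,0],0,0.25],[[0,0,0],0,0.25],[[0,0,0],0,0.25]]'
python3 - <<'E'
from h import *
print(to((.622,.194,.09),5.2),state()[1][2])
E
```

```text
clock: 43.52
tool_pos: [0.6169, 0.1966, 0.1289]
tcp_rot: [0.999, 0.046, -0.027, 0.006]
contact_force: [0.2, 0.2, -0.8]
grip_width: 0.331
[[0.7, 0.27, 3.86], np.float64(5.3), np.float64(0.1)] [-0.05523408  0.00848708 -0.99843736]
```

```bash
python3 -m crank '[[[0.4,0.2,1.5],0,0.25],[[0.4,0.1,1.5],0,0.25],[[0.15,0,1.5],0,0.25],[[0.1,0,1.5],0,0.25],[[0,0,0],0,0.25],[[0,0,0],0,0.25]]'
python3 - <<'E'
from h import *
print(to((.622,.194,.03),5.2),state()[1][2])
s=cam("side"); crop(s,160,100,160,110,5,"e7.png")
E
```

```text
clock: 44.28
tool_pos: [0.6205, 0.1931, 0.063]
tcp_rot: [0.998, 0.046, -0.03, 0.006]
contact_force: [0.4, -0.6, -0.4]
grip_width: 0.326
[[0.35, -0.11, 3.28], np.float64(5.3), np.float64(0.1)] [-0.06039223  0.00917376 -0.99813257]
```

View pics/e7.png

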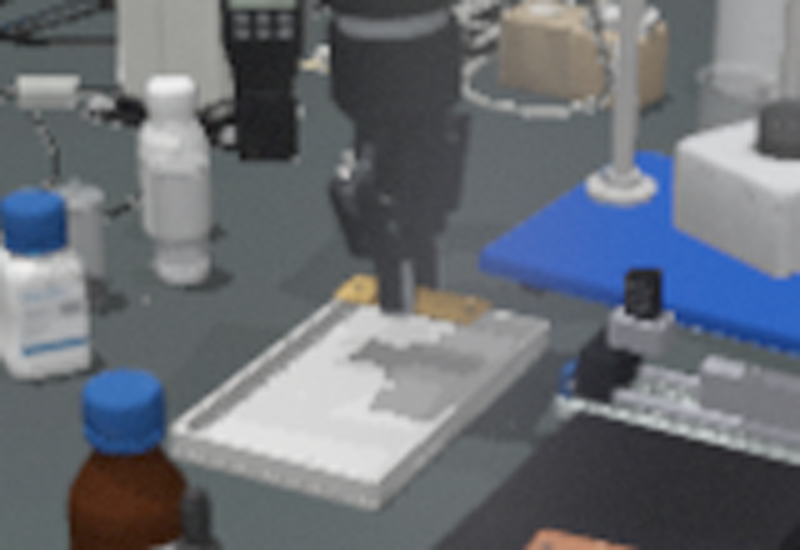

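```bash
python3 -m crank '[[[0.1,-0.05,1],0,0.25],[[0.1,0,1],0,0.25],[[0.05,0,0.9],0,0.25],[[0,0,0],0,0.25],[[0,0,0],0,0.25]]'; python3 -m crank '[[[0,0,0.25],0,0.25],[[0,0,0],0,0.25]]'|egrep 'tool|forc'; python3 -m crank '[[[0,0,0.15],0,0.25],[[0,0,0],0,0.25]]'|egrep 'tool|forc'
```

```text
clock: 44.95
tool_pos: [0.622, 0.1936, 0.0328]
tcp_rot: [0.998, 0.046, -0.029, 0.006]
contact_force: [0.1, -0.4, -1.5]
grip_width: 0.329
tool_pos: [0.6221, 0.1936, 0.0305]
contact_force: [-0.8, -0.8, -1.1]
tool_pos: [0.6222, 0.1937, 0.0293]
contact_force: [-0.6, 0.7, -0.6]
```

```bash
for i in 1; do python3 -m crank '[[[0,0,0.15],0,0.25]]'|egrep 'tool|forc'; python3 -m crank '[[[0,0,0.1],0,0.25]]'|egrep 'tool|forc';python3 -m crank '[[[0,0,0.08],0,0.25]]'|egrep 'tool|forc'; done
```

```text
tool_pos: [0.6223, 0.1937, 0.0279]
contact_force: [0.1, 0.7, 0.2]
tool_pos: [0.6222, 0.1937, 0.0269]
contact_force: [0.1, 0.4, -0.3]
tool_pos: [0.6222, 0.1937, 0.0262]
contact_force: [-1.1, -0.3, 5.0]
```

```bash
python3 -m crank '[[[0,0,-0.05],0,0.25],[[0,0,0],0,0.33],[[0,0,0],0,0.4],[[0,0,0],0,0.45],[[0,0,-0.5],0,0.45],[[0,0,-1.5],0,0.45],[[0,0,-2.5],0,0.45],[[0,0,0],0,0.45]]'
python3 - <<'E'
from h import *
print(state()[1][2])
s=cam("side"); crop(s,160,100,160,110,5,"e8.png")
f=cam("top");crop(f,240,90,140,120,5,"e9.png")
E
```

```text
clock: 46.82
tool_pos: [0.6258, 0.1946, 0.075]
tcp_rot: [0.999, 0.046, -0.027, 0.005]
contact_force: [0.4, -0.8, 0.6]
grip_width: 0.446
[-0.05467045  0.00829789 -0.99846997]
```

View pics/e8.png

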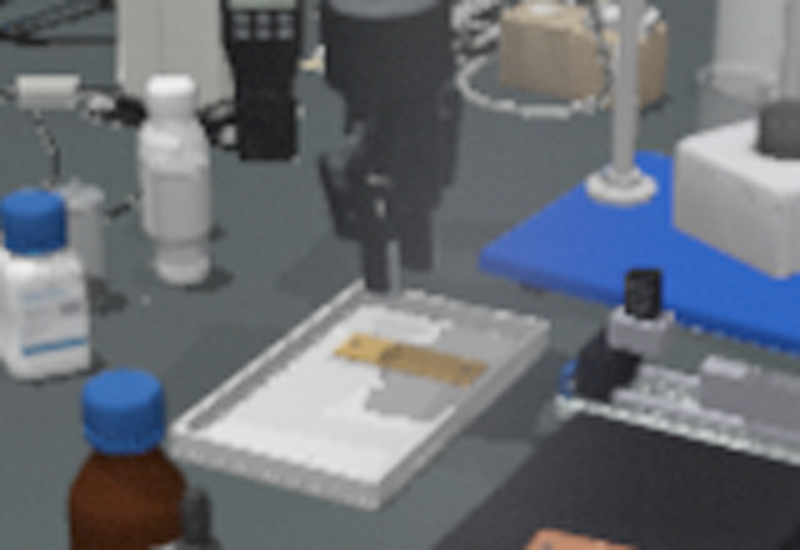

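View pics/e9.png

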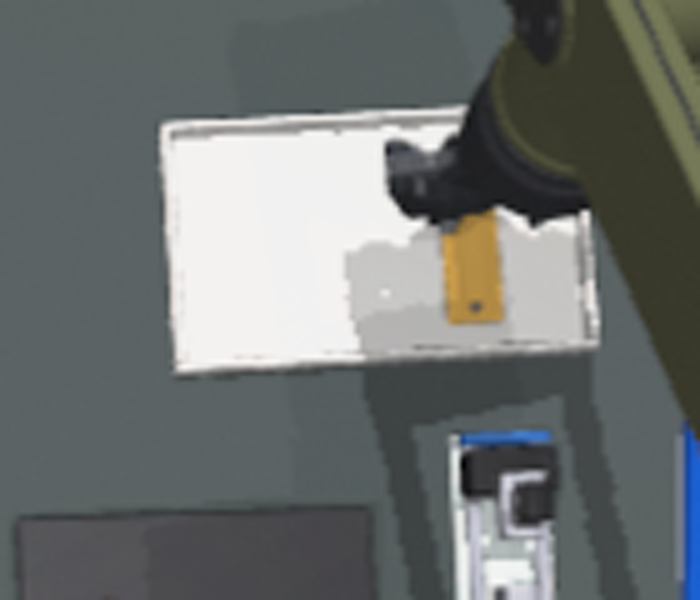

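```bash
python3 - <<'E'
from h import *
f=cam("top"); print(coupon(f,"copper",.043,(230,190,60,60)))
print(un(f,[(206,168),(213,145)],0.0).round(3))
print(path([(.60,.22,.12),(.378,.387,.12)],5),to((.378,.387,.12),8.1))
E
```

```text
{'n': 412, 'c': array([376.8, 387.2]), 'size': array([88.6, 30. ]), 'ang': 8.1, 'mean': array([376.6, 387.2])}
[[0.528 0.526 0.   ]
 [0.589 0.51  0.   ]]
[(2, [-1.2, -1.4, -2.4]), (6, [-3.4, -3.1, 0.2])] [[-22.88, -21.45, -3.62], np.float64(5.3), np.float64(-2.8)]
```

```bash
python3 -m crank '[[[-1.2,-1.4,-2.4],-1.4,0.42],[[-2,-2,-2.4],-1.4,0.42],[[-3.6,-3.3,0.1],0,0.42],[[-3.6,-3.3,0.1],0,0.42],[[-3.6,-3.3,0.2],0,0.42],[[-3.6,-3.3,0.2],0,0.42],[[0,0,0],0,0.42],[[0,0,0],0,0.42]]'
python3 - <<'E'
from h import *
print(to((.378,.387,.10),8.1),state()[1][2])
E
```

```text
clock: 47.98
tool_pos: [0.4202, 0.3363, 0.1176]
tcp_rot: [0.997, 0.07, -0.037, 0.008]
contact_force: [0.9, 0.5, -1.1]
grip_width: 0.421
[[-3.32, -5.63, 1.96], np.float64(8.1), np.float64(-0.0)] [-0.07403651  0.00984316 -0.99720695]
```

```bash
python3 -m crank '[[[2.5,0.3,0],2,0.42],[[2.5,0.3,0],1.5,0.42],[[2.5,0.3,0.5],0,0.42],[[0,0,1.5],0,0.42],[[0,0,1.5],0,0.42],[[0,0,1.5],0,0.42],[[0,0,0],0,0.42],[[0,0,0],0,0.42]]'
python3 - <<'E'
from h import *
print(to((.490,.335,.045),3.5),state()[1][2])
E
```

```text
clock: 48.98
tool_pos: [0.4937, 0.329, 0.0557]
tcp_rot: [0.999, 0.036, -0.04, 0.011]
contact_force: [1.3, 0.2, -0.2]
grip_width: 0.423
[[-0.24, -0.64, 1.09], np.float64(4.1), np.float64(0.6)] [-0.07978507  0.01824477 -0.99664511]
```

```bash
python3 -m crank '[[[0,0,0.6],0.6,0.42],[[0,0,0.6],0,0.42],[[-0.4,0,0],0,0.42],[[-0.4,0,0],0,0.42],[[-0.4,0,0],0,0.42],[[-0.4,0,0],0,0.42]]'
python3 -m crank '[[[-0.3,0,0],0,0.42],[[-0.3,0,0],0,0.42]]'
python3 - <<'E'
from h import *
print(state()[1][2])
E
```

```text
clock: 49.72
tool_pos: [0.4812, 0.3293, 0.0461]
tcp_rot: [0.999, 0.032, -0.033, 0.009]
contact_force: [11.0, -2.1, -8.2]
grip_width: 0.421
clock: 49.98
tool_pos: [0.4811, 0.3297, 0.0471]
tcp_rot: [0.999, 0.032, -0.027, 0.008]
contact_force: [5.8, -1.1, -4.6]
grip_width: 0.418
[-0.05460785  0.0149075  -0.99839659]
```

```bash
python3 -m crank '[[[-0.4,0,0.05],0,0.42],[[-0.4,0,0.05],0,0.42],[[-0.4,0,0.05],0,0.42],[[-0.4,0,0.05],0,0.42],[[-0.4,0,0.05],0,0.42],[[-0.4,0,0.05],0,0.42]]'
python3 - <<'E'
from h import *
print(state()[1][2])
E
```

```text
clock: 50.72
tool_pos: [0.4804, 0.3297, 0.0476]
tcp_rot: [0.999, 0.034, -0.004, 0.006]
contact_force: [7.5, -2.5, -5.3]
grip_width: 0.413
[-0.00822306  0.01077637 -0.99990812]
```

```bash
python3 -m crank '[[[-0.4,0,0.02],0,0.42],[[-0.4,0,0.02],0,0.42],[[-0.4,0,0.01],0,0.42],[[-0.4,0,0],0,0.42],[[-0.4,0,0],0,0.42],[[-0.4,0,0],0,0.42],[[0.5,0,0],0,0.42],[[0,0,0],0,0.42]]'
python3 - <<'E'
from h import *
print(state()[1][2],to((.378,.387,.10),8.1))
E
```

```text
clock: 51.72
tool_pos: [0.4848, 0.3307, 0.0504]
tcp_rot: [0.999, 0.035, 0.018, 0.002]
contact_force: [-0.7, 0.7, 0.7]
grip_width: 0.42
[ 0.03669652  0.00470191 -0.99931539] [[-10.07, -6.34, -5.36], np.float64(4.0), np.float64(-4.1)]
```

Tilt is now +2°, good before the drag. Go above the copper.

```bash
python3 -m crank '[[[0,0,-2.5],-2,0.42],[[0,0,-2.5],-2.1,0.42],[[-3.4,-2,0],0,0.42],[[-3.4,-2,0],0,0.42],[[-3,-1.8,0.3],0,0.42],[[0,0,0],0,0.42],[[0,0,0],0,0.42]]'
python3 - <<'E'
from h import *
print(state()[1][2],to((.377,.387,.075),8.1))
E
```

```text
clock: 52.6
tool_pos: [0.3717, 0.3746, 0.0954]
tcp_rot: [0.997, 0.071, 0.016, 0.003]
contact_force: [-0.1, 0.3, -1.1]
grip_width: 0.423
[ 0.0306942   0.00727244 -0.99950237] [[0.63, -1.17, 2.05], np.float64(8.2), np.float64(0.1)]
```

```bash
python3 -m crank '[[[0.6,-1.1,0],0,0.42],[[0,0,0],0,0.42],[[0,0,0],0,0.42]]'
python3 - <<'E'
from h import *
print(state()[1][2],to((.377,.387,.065),8.1))
f=cam("top"); print(coupon(f,"copper",.043,(230,190,60,60)))
E
```

```text
clock: 52.98
tool_pos: [0.3789, 0.3871, 0.0957]
tcp_rot: [0.997, 0.07, 0.016, 0.002]
contact_force: [0.3, -0.1, 0.9]
grip_width: 0.417
[ 0.03211912  0.00651902 -0.99946279] [[-0.29, -0.03, 3.06], np.float64(8.1), np.float64(-0.0)]
{'n': 20, 'c': array([415.1, 398.7]), 'size': array([ 7.5, 15. ]), 'ang': -88.3, 'mean': array([416. , 400.1])}
```

```bash
python3 -m crank '[[[-0.2,0,1],0,0.42],[[0,0,1],0,0.42],[[0,0,0.6],0,0.42],[[0,0,0],0,0.42],[[0,0,0],0,0.42]]'
python3 - <<'E'
from h import *
print(state()[1][2],to((.377,.387,.063),8.1))
s=cam("side"); crop(s,240,160,90,70,8,"f1.png")
E
```

```text
clock: 53.65
tool_pos: [0.3775, 0.3859, 0.0669]
tcp_rot: [0.997, 0.07, 0.016, 0.003]
contact_force: [0.3, -0.8, -0.5]
grip_width: 0.421
[ 0.03062349  0.00759698 -0.99950212] [[-0.05, -0.12, 0.39], np.float64(8.0), np.float64(-0.1)]
```

View pics/f1.png

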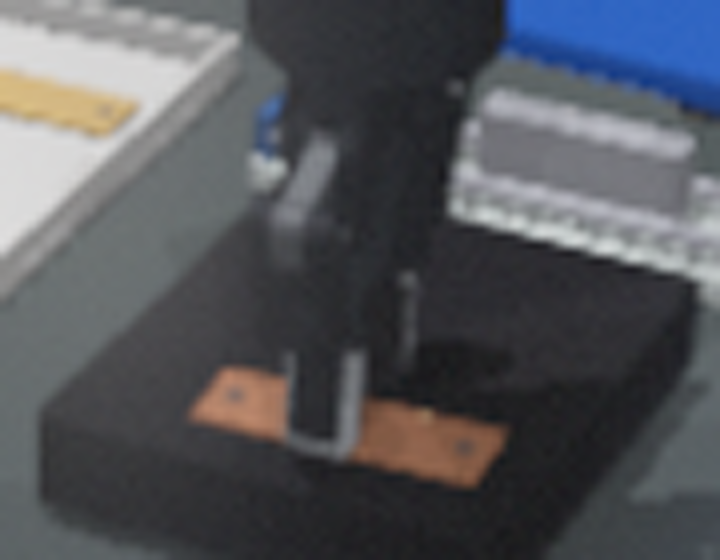

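```bash
python3 -m crank '[[[0,-0.1,0.1],0,0.42],[[0,0,0.2],0,0.42],[[0,0,0],0,0.42]]'|egrep 'tool|forc'; python3 -m crank '[[[0,0,0.08],0,0.42],[[0,0,0],0,0.42]]'|egrep 'tool|forc'
```

```text
tool_pos: [0.3778, 0.3874, 0.0644]
contact_force: [-1.1, 0.1, -0.2]
tool_pos: [0.3779, 0.3874, 0.0637]
contact_force: [-0.1, 0.4, -0.2]
```

```bash
python3 -m crank '[[[0,0,0],0,0.37],[[0,0,0],0,0.3],[[0,0,0],0,0.3],[[0,0,0],0,0.3]]' 30; python3 - <<'E'
from h import *
s=cam("side"); crop(s,240,160,90,70,8,"f2.png")
E
```

```text
clock: 54.82
tool_pos: [0.3779, 0.3874, 0.0641]
tcp_rot: [0.997, 0.07, 0.016, 0.002]
contact_force: [0.6, -0.3, -0.0]
grip_width: 0.314
```

View pics/f2.png

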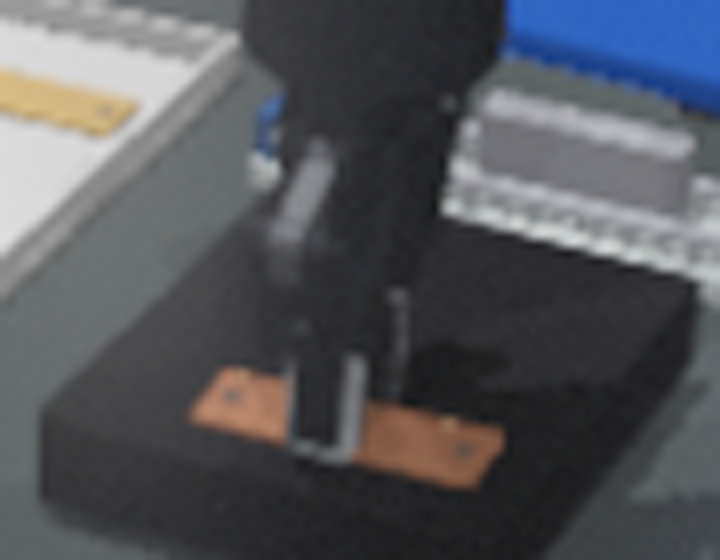

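```bash
python3 -m crank '[[[0.5,0.06,0.02],0,0.3],[[0.9,0.08,0.02],0.8,0.3],[[0.9,0.08,0.02],0.8,0.3],[[0.9,0.08,0.02],0.8,0.3],[[0.9,0.05,0.02],0.8,0.3],[[0,0,0],0,0.3]]'; python3 - <<'E'
from h import *
print(state()[1][2])
s=cam("side"); crop(s,210,140,110,90,7,"f3.png")
E
```

```text
clock: 55.62
tool_pos: [0.4228, 0.389, 0.0641]
tcp_rot: [0.999, 0.04, 0.017, 0.002]
contact_force: [1.2, 0.3, 1.1]
grip_width: 0.314
[ 0.0331046   0.00435133 -0.99944242]
```

View pics/f3.png

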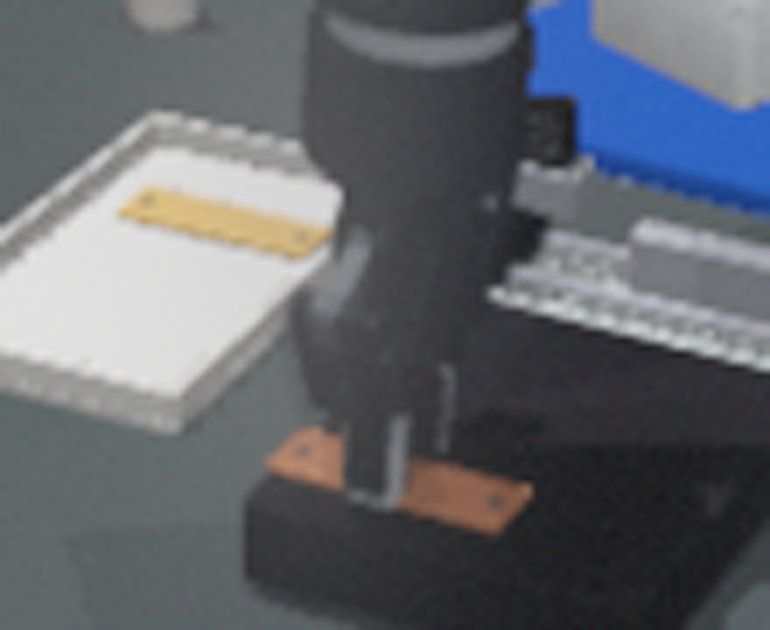

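Following well. Continue ~34 mm.

```bash
python3 -m crank '[[[0.9,0.05,0.02],0,0.3],[[0.9,0.05,0.02],0,0.3],[[0.9,0.05,0.02],0,0.3],[[0.6,0.03,0.02],0,0.3],[[0,0,0],0,0.3]]'; python3 - <<'E'
from h import *
print(state()[1][2])
s=cam("side"); crop(s,210,140,110,90,7,"f4.png")
print(un(s,np.array([(265,467),(500,533)])/7+[210,140],.043).round(4))
E
```

```text
clock: 56.3
tool_pos: [0.4574, 0.3896, 0.0641]
tcp_rot: [0.999, 0.04, 0.016, 0.002]
contact_force: [0.5, 0.5, 0.2]
grip_width: 0.31
[ 0.03223197  0.00509729 -0.99946742]
[[0.4612 0.4111 0.043 ]
 [0.371  0.4049 0.043 ]]
```

View pics/f4.png

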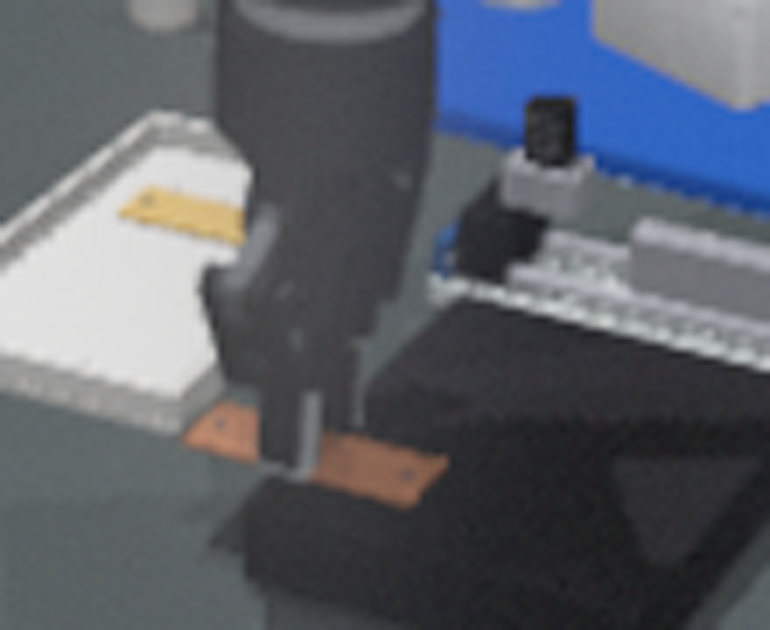

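```bash
python3 -m crank '[[[0,0,0],0,0.42],[[0,0,0],0,0.5],[[0,0,-1],0,0.5],[[0,0,-1.5],0,0.5],[[0.8,0,0],0,0.5],[[0.8,0,0],0,0.5],[[0.8,0,0],0,0.5],[[0,0,0],0,0.5]]'; python3 - <<'E'
from h import *
print(state()[1][2],to((.481,.3915,.053),4.5))
s=cam("side"); crop(s,210,140,110,90,7,"f5.png")
f=cam("top"); print(coupon(f,"copper",.043,(230,160,60,90)));crop(f,230,140,110,120,5,"f6.png")
E
```

```text
clock: 57.35
tool_pos: [0.482, 0.392, 0.0926]
tcp_rot: [0.999, 0.04, 0.017, 0.002]
contact_force: [-0.1, -0.1, -0.2]
grip_width: 0.499
[ 0.03363873  0.00438472 -0.99942444] [[-0.23, 0.03, 3.95], np.float64(4.6), np.float64(0.1)]
{'n': 26, 'c': array([425.7, 379. ]), 'size': array([17.5, 10. ]), 'ang': 1.6, 'mean': array([426.3, 377.4])}
```

View pics/f5.png

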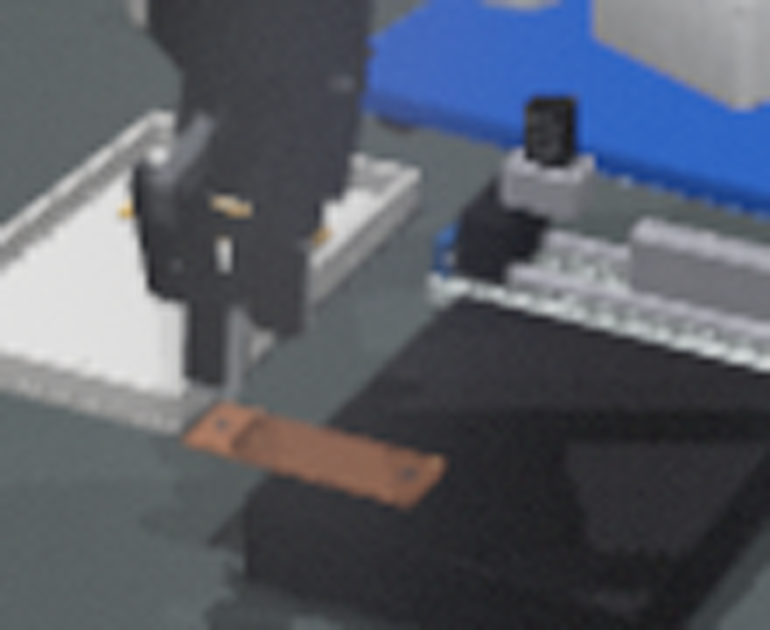

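View pics/f6.png

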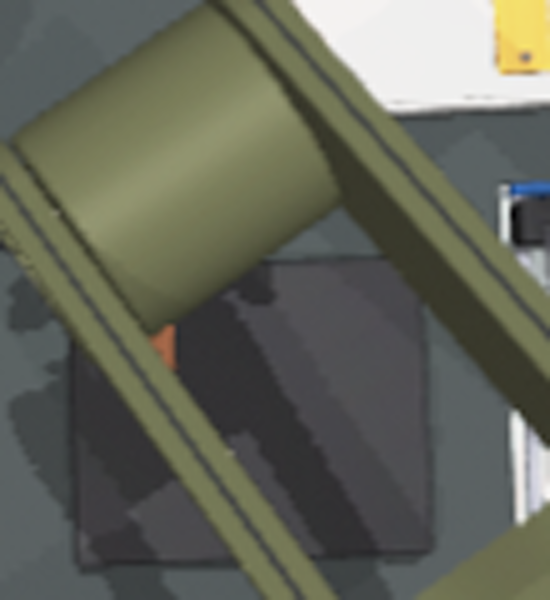

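```bash
python3 -m crank '[[[-0.1,0,1],0,0.5],[[-0.1,0,1],0,0.5],[[0,0,1],0,0.5],[[0,0,0.8],0,0.5],[[0,0,0],0,0.5],[[0,0,0],0,0.5]]'; python3 - <<'E'
from h import *
print(state()[1][2],to((.481,.3915,.053),4.5))
s=cam("side"); P=un(s,np.array([(407,507),(445,460),(185,438),(215,403)])/7+[210,140],.043);print(P.round(4),P.mean(0))
crop(s,210,140,110,90,7,"f7.png")
E
```

```text
clock: 58.2
tool_pos: [0.4783, 0.3906, 0.0498]
tcp_rot: [0.999, 0.041, 0.015, 0.003]
contact_force: [0.4, -1.2, 0.7]
grip_width: 0.5
[ 0.02875941  0.00705115 -0.99956149] [[0.29, -0.06, -0.31], np.float64(4.7), np.float64(0.2)]
[[0.406  0.4074 0.043 ]
 [0.4104 0.3728 0.043 ]
 [0.4958 0.4096 0.043 ]
 [0.5003 0.3828 0.043 ]] [0.4531296  0.39311419 0.043     ]
```

View pics/f7.png

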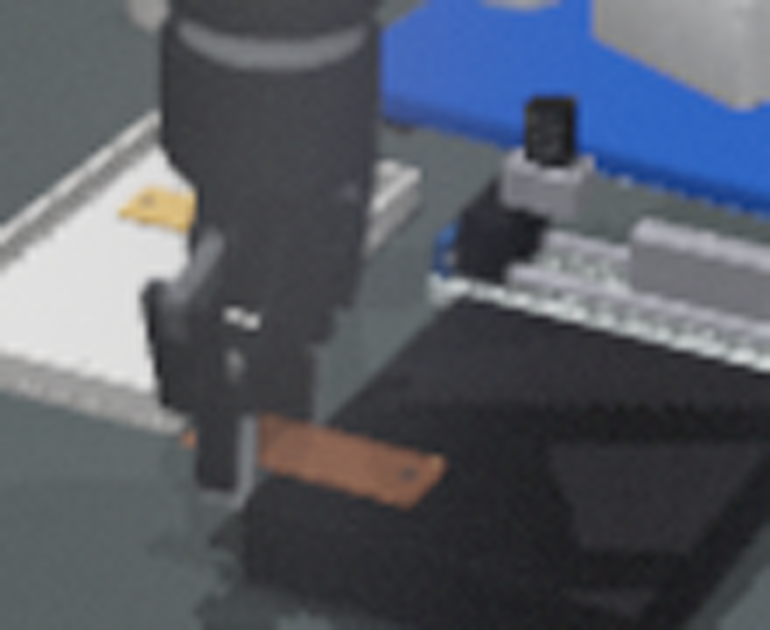

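```bash
python3 -m crank '[[[0.25,-0.05,-0.3],0,0.5],[[0,0,0],0,0.5],[[0,0,0],0,0.4],[[0,0,0],0,0.3],[[0,0,0],0,0.25],[[0,0,0],0,0.25],[[0,0,0],0,0.25]]' 50; python3 -m crank '[[[0,0,-0.5],0,0.25],[[0,0,-1],0,0.25],[[0,0,-1.5],0,0.25],[[0,0,-2],0,0.25],[[0,0,-2],0,0.25],[[0,0,0],0,0.25],[[0,0,0],0,0.25]]'; python3 - <<'E'
from h import *
print(state()[1][2])
s=cam("side"); crop(s,210,120,120,100,6,"f8.png")
print(to(G(.021,0,.12),3.6))
E
```

```text
clock: 59.12
tool_pos: [0.4816, 0.3919, 0.0547]
tcp_rot: [0.999, 0.041, 0.016, 0.002]
contact_force: [0.3, -0.5, 1.3]
grip_width: 0.326
clock: 60.0
tool_pos: [0.4794, 0.3923, 0.1303]
tcp_rot: [0.999, 0.041, 0.017, 0.002]
contact_force: [1.1, 0.7, -0.3]
grip_width: 0.331
[ 0.03291333  0.00449153 -0.99944812]
[[-7.0, 21.45, 0.9], np.float64(4.7), np.float64(1.1)]
```

View pics/f8.png

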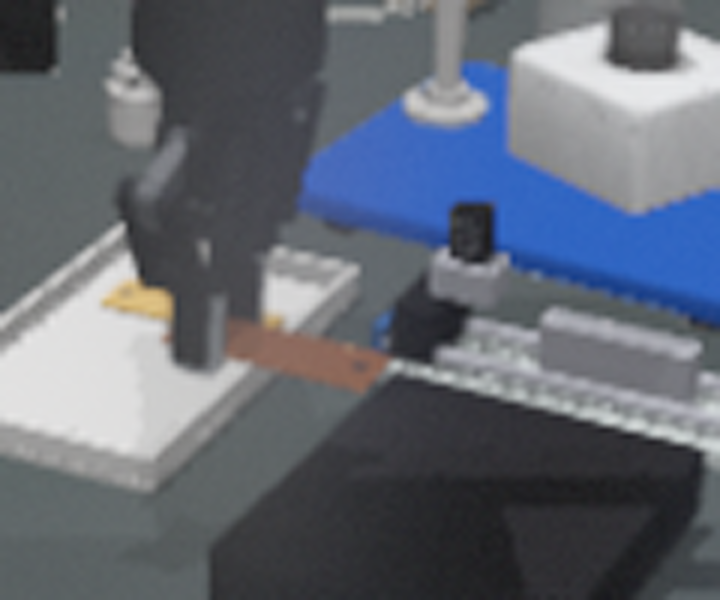

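```bash
python3 -m crank '[[[-2.4,0.5,-0.1],0.6,0.25],[[-2.4,2.5,0.1],0.5,0.25],[[-2,3.8,0.1],0,0.25],[[0,4,0],0,0.25],[[0,4,0],0,0.25],[[0,4,0],0,0.25],[[0,0,0],0,0.25],[[0,0,0],0,0.25]]'
python3 - <<'E'
from h import *
print(to(G(.021,0,.10),3.6),state()[1][2])
E
```

```text
clock: 61.05
tool_pos: [0.4189, 0.1943, 0.1221]
tcp_rot: [0.999, 0.032, 0.012, 0.003]
contact_force: [0.1, 0.0, -1.0]
grip_width: 0.324
[[0.67, 2.17, 2.24], np.float64(3.6), np.float64(0.0)] [ 0.02456382  0.00673445 -0.99967558]
```

```bash
python3 -m crank '[[[0.3,1.1,0.3],0,0.25],[[0.3,1.0,0.5],0,0.25],[[0,0,0.7],0,0.25],[[0,0,0.7],0,0.25],[[0,0,0],0,0.25],[[0,0,0],0,0.25]]'
python3 - <<'E'
from h import *
print(to(G(.021,0,.07),3.6),state()[1][2])
s=cam("side"); crop(s,250,120,110,90,7,"g3.png");f=cam("top");crop(f,300,150,100,120,5,"g4.png")
E
```

```text
clock: 61.8
tool_pos: [0.4275, 0.1747, 0.098]
tcp_rot: [0.999, 0.033, 0.012, 0.003]
contact_force: [-0.0, -0.7, -1.0]
grip_width: 0.323
[[-0.07, 0.16, 2.8], np.float64(3.8), np.float64(0.2)] [ 0.02372206  0.00643444 -0.99969789]
```

View pics/g3.png

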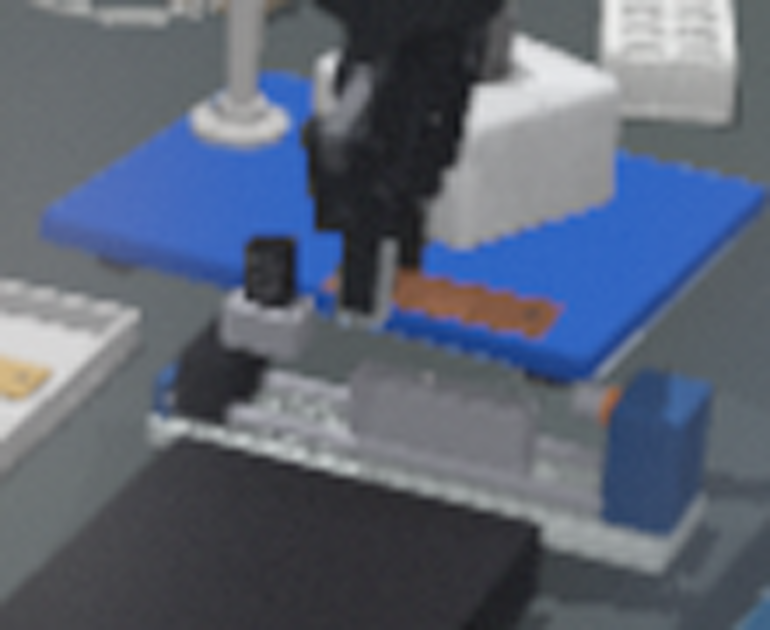

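View pics/g4.png

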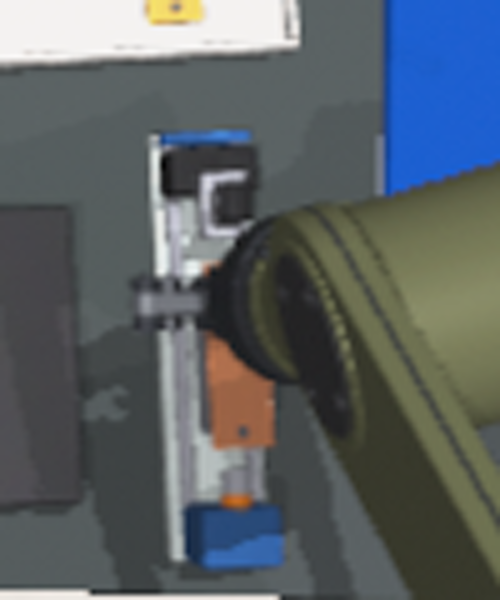

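```bash
python3 -m crank '[[[0,0.1,0.8],0.2,0.25],[[0,0,0.8],0,0.25],[[0,0,0.8],0,0.25],[[0,0,0.6],0,0.25],[[0,0,0],0,0.25],[[0,0,0],0,0.25]]'
python3 - <<'E'
from h import *
print(to(G(.021,0,.06),3.6),state()[1][2])
s=cam("side"); crop(s,250,120,110,90,7,"g5.png")
E
```

```text
clock: 62.65
tool_pos: [0.4284, 0.1736, 0.066]
tcp_rot: [0.999, 0.031, 0.012, 0.003]
contact_force: [-0.3, 0.0, -0.3]
grip_width: 0.329
[[-0.1, 0.05, 0.59], np.float64(3.6), np.float64(0.0)] [ 0.02398676  0.0062347  -0.99969283]
```

View pics/g5.png

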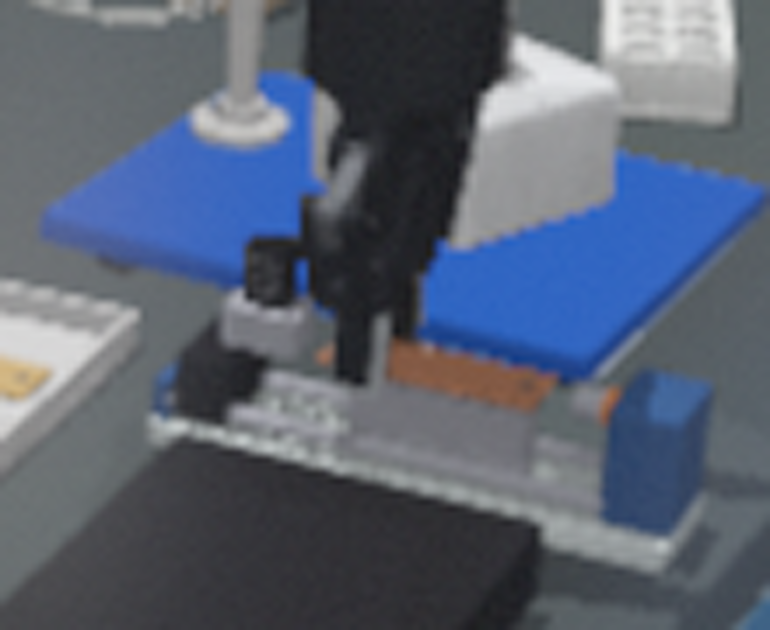

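```bash
python3 -m crank '[[[0,0.05,0.35],0,0.25],[[0,0,0],0,0.25]]'|egrep 'tool|forc';python3 -m crank '[[[0,0,0.15],0,0.25]]'|egrep 'tool|forc';python3 -m crank '[[[0,0,0.1],0,0.25]]'|egrep 'tool|forc';python3 -m crank '[[[0,0,0.1],0,0.25]]'|egrep 'tool|forc'
```

```text
tool_pos: [0.4288, 0.1731, 0.0627]
contact_force: [-0.4, -1.3, 0.3]
tool_pos: [0.429, 0.1731, 0.0613]
contact_force: [0.5, -0.0, -0.6]
tool_pos: [0.4291, 0.1731, 0.0603]
contact_force: [0.8, -0.8, -0.7]
tool_pos: [0.4292, 0.1732, 0.0596]
contact_force: [-2.3, -1.7, 13.2]
```

Contact. Release and rise, go to the lug.

```bash
python3 -m crank '[[[0,0,0],0,0.3],[[0,0,0],0,0.38],[[0,0,0],0,0.42],[[0,0,-0.6],0,0.45],[[0,0,-1.5],0,0.45],[[0,0,-2.5],0,0.45],[[0,0,-3],0,0.45],[[0,0,0],0,0.45]]'
python3 - <<'E'
from h import *
print(to((.476,.1762,.13),3.6),state()[1][2])
s=cam("side"); crop(s,250,120,110,90,7,"g7.png");f=cam("top");crop(f,300,150,100,120,5,"g8.png")
E
```

```text
clock: 64.32
tool_pos: [0.4272, 0.1735, 0.1385]
tcp_rot: [0.999, 0.031, 0.013, 0.003]
contact_force: [0.2, -0.1, 0.1]
grip_width: 0.448
[[4.87, 0.03, 0.98], np.float64(3.6), np.float64(0.0)] [ 0.02555815  0.00585795 -0.99965617]
```

View pics/g7.png

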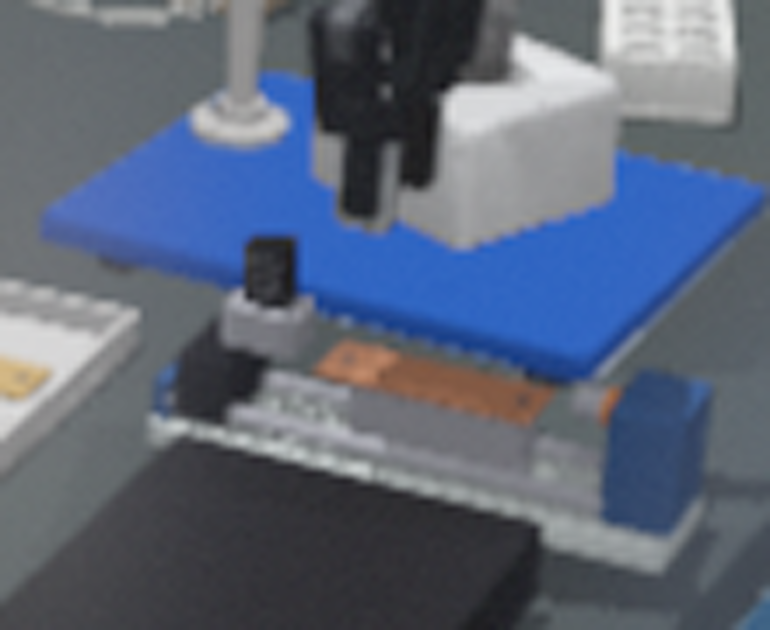

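View pics/g8.png

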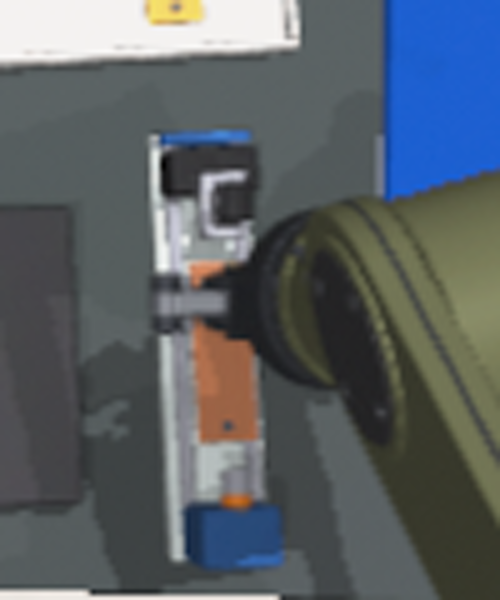

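```bash
python3 -m crank '[[[1.7,0,0.1],0,0.45],[[1.7,0,0.1],0,0.45],[[1.4,0.03,0.1],0,0.45],[[0,0,0],0,0.45],[[0,0,0],0,0.45]]'
python3 - <<'E'
from h import *
print(to((.4755,.176,.096),3.6),state()[1][2])
E
```

```text
clock: 65.05
tool_pos: [0.4765, 0.1752, 0.1308]
tcp_rot: [0.999, 0.031, 0.008, 0.004]
contact_force: [-0.1, 0.1, -0.3]
grip_width: 0.45
[[-0.15, -0.11, 3.48], np.float64(3.6), np.float64(-0.0)] [ 0.01563724  0.00830607 -0.99984323]
```

```bash
python3 -m crank '[[[-0.15,-0.05,1],0,0.45],[[0,0,1],0,0.45],[[0,0,1],0,0.45],[[0,0,0.5],0,0.45],[[0,0,0],0,0.45]]'
python3 -m crank '[[[0,0,0],0,0.35],[[0,0,0],0,0.2],[[0,0,0],0,0.1],[[0,0,0],0,0.1],[[0,0,0],0,0.1]]' 30
python3 - <<'E'
from h import *
print(state()[1][2])
s=cam("side"); crop(s,250,120,110,90,7,"h1.png")
E
```

```text
clock: 65.68
tool_pos: [0.473, 0.1751, 0.0926]
tcp_rot: [0.999, 0.031, 0.006, 0.004]
contact_force: [-0.3, 0.4, 0.9]
grip_width: 0.453
clock: 66.3
tool_pos: [0.4734, 0.175, 0.0931]
tcp_rot: [0.999, 0.032, 0.007, 0.004]
contact_force: [0.3, -0.7, -2.4]
grip_width: 0.179
[ 0.01373103  0.00877103 -0.99986726]
```

View pics/h1.png

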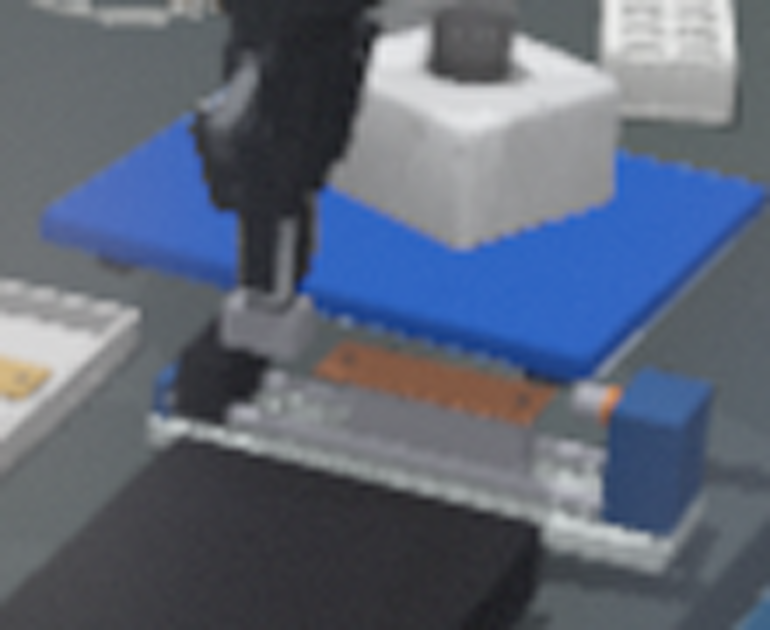

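```bash
python3 -m crank '[[[-0.5,0,0],0,0.1],[[-0.5,0,0],0,0.1],[[-0.5,0,0],0,0.1],[[-0.4,0,0],0,0.1],[[0,0,0],0,0.1]]'; python3 -m crank '[[[-0.2,0,0],0,0.1],[[0,0,0],0,0.1]]'
python3 - <<'E'
from h import *
o,R=state(); print((o["tool_pos"]-[.4734,.175,.0931]).round(4),R[2])
f=cam("top");crop(f,310,170,70,100,7,"h2.png")
s=cam("side"); crop(s,260,130,100,80,8,"h3.png")
E
```

```text
clock: 66.97
tool_pos: [0.4543, 0.1737, 0.0931]
tcp_rot: [0.999, 0.032, 0.008, 0.004]
contact_force: [1.0, -0.8, -2.6]
grip_width: 0.181
clock: 67.22
tool_pos: [0.4522, 0.1736, 0.0931]
tcp_rot: [0.999, 0.032, 0.008, 0.004]
contact_force: [0.3, -1.4, -0.7]
grip_width: 0.176
[-0.0212 -0.0014 -0.    ] [ 0.0162835   0.00884761 -0.99982827]
```

View pics/h2.png

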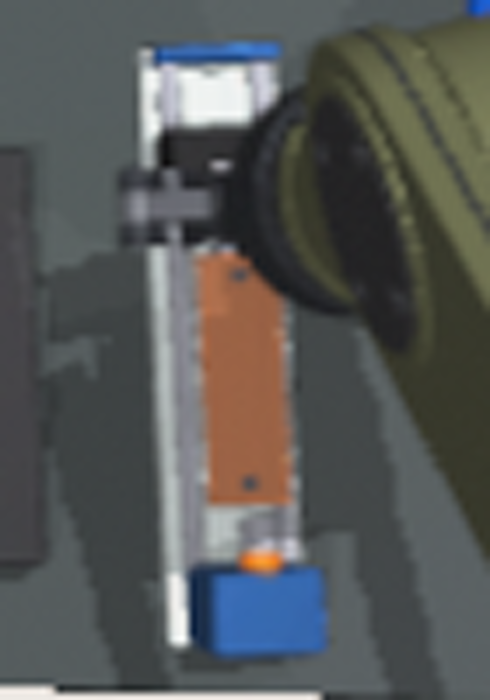

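View pics/h3.png

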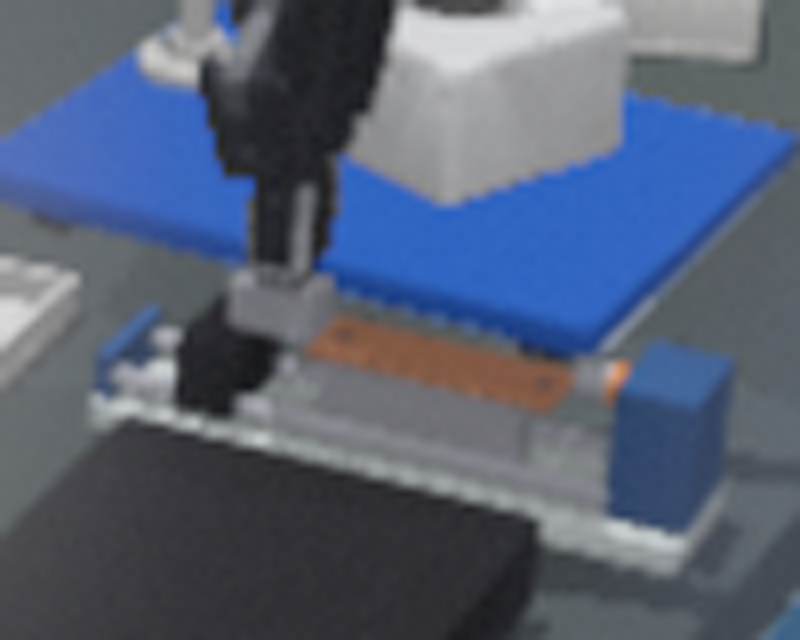

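```bash
python3 -m crank '[[[-0.25,0,0],0,0.1],[[-0.25,0,0],0,0.1],[[-0.25,0,0],0,0.1],[[0,0,0],0,0.1]]'; python3 -m crank '[[[-0.2,0,0],0,0.1],[[0,0,0],0,0.1]]'|grep tool
python3 - <<'E'
from h import *
o,R=state(); print((o["tool_pos"]-[.4734,.175,.0931]).round(4),R[2])
s=cam("side"); crop(s,320,160,40,30,16,"h4.png")
E
```

```text
clock: 67.82
tool_pos: [0.4457, 0.1732, 0.0931]
tcp_rot: [0.999, 0.032, 0.01, 0.004]
contact_force: [2.1, -0.9, -1.6]
grip_width: 0.178
tool_pos: [0.4443, 0.1731, 0.0931]
[-0.0291 -0.0019 -0.    ] [ 0.0199097   0.00882986 -0.99976279]
```

View pics/h4.png

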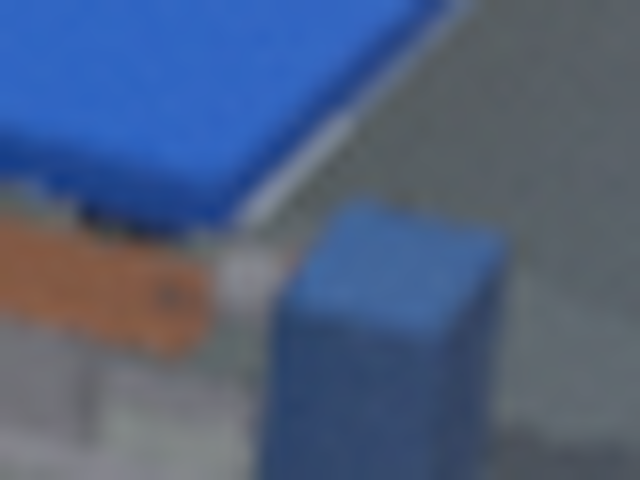

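```bash
python3 -m crank '[[[-0.25,0,0],0,0.1],[[-0.1,0,0],0,0.1],[[0,0,0],0,0.1]]'|grep tool
python3 - <<'E'
from h import *
o,R=state(); print((o["tool_pos"]-[.4734,.175,.0931]).round(4),R[2])
s=cam("side"); crop(s,320,160,40,30,16,"h5.png");f=cam("top");crop(f,310,170,70,100,7,"h6.png")
E
```

```text
tool_pos: [0.4426, 0.1729, 0.0931]
[-0.0308 -0.0021 -0.    ] [ 0.02339912  0.00882804 -0.99968722]
```

View pics/h5.png

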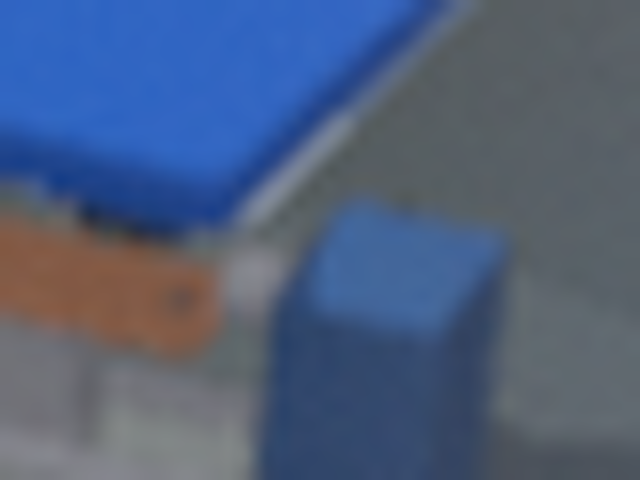

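View pics/h6.png

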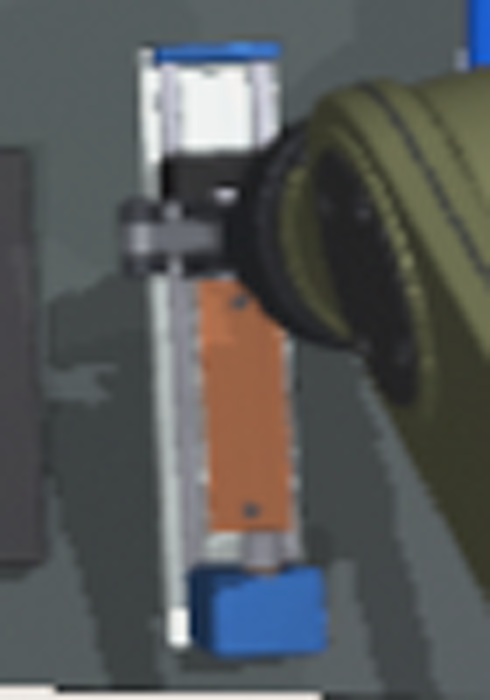

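Band just in. A touch more, hold ~2 s.

```bash
python3 -m crank '[[[-0.12,0,0],0,0.1],[[0,0,0],0,0.1],[[0,0,0],0,0.1],[[0,0,0],0,0.1],[[0,0,0],0,0.1],[[0,0,0],0,0.1],[[0,0,0],0,0.1],[[0,0,0],0,0.1]]' | grep tool_pos; python3 -m crank '[[[0,0,0],0,0.1],[[0,0,0],0,0.1],[[0,0,0],0,0.1],[[0,0,0],0,0.1],[[0,0,0],0,0.1],[[0,0,0],0,0.1],[[0,0,0],0,0.1],[[0,0,0],0,0.1]]'|grep tool_pos
python3 -m crank '[[[-0.15,0,0],0,0.1],[[0,0,0],0,0.1],[[0,0,0],0,0.1],[[0,0,0],0,0.1],[[0,0,0],0,0.1],[[0,0,0],0,0.1],[[0,0,0],0,0.1],[[0,0,0],0,0.1]]' | grep tool_pos; python3 -m crank '[[[0,0,0],0,0.1],[[0,0,0],0,0.1],[[0,0,0],0,0.1],[[0,0,0],0,0.1],[[0,0,0],0,0.1],[[0,0,0],0,0.1],[[0,0,0],0,0.1],[[0,0,0],0,0.1]]'
```

```text
tool_pos: [0.4424, 0.1729, 0.0931]
tool_pos: [0.4424, 0.1729, 0.0931]
tool_pos: [0.4419, 0.1729, 0.0931]
clock: 72.6
tool_pos: [0.4419, 0.1729, 0.0931]
tcp_rot: [0.999, 0.032, 0.014, 0.004]
contact_force: [4.0, -0.9, -3.6]
grip_width: 0.175
```

```bash
python3 -m crank '[[[0.4,0,0],0,0.1],[[0.6,0,0.01],0,0.1],[[0.7,0,0.01],0,0.1],[[0.7,0,0.01],0,0.1],[[0.6,0,0.01],0,0.1],[[0.4,0,0.01],0,0.1],[[0.3,0,0],0,0.1],[[0,0,0],0,0.1]]'; python3 -m crank '[[[0.3,0,0],0,0.1],[[0.3,0,0],0,0.1],[[0.3,0,0],0,0.1]]'
```

```text
clock: 73.6
tool_pos: [0.4734, 0.175, 0.0931]
tcp_rot: [0.999, 0.031, 0.006, 0.004]
contact_force: [-1.3, -0.9, 0.2]
grip_width: 0.178
clock: 73.97
tool_pos: [0.4737, 0.175, 0.093]
tcp_rot: [1.0, 0.031, -0.002, 0.005]
contact_force: [-8.7, 0.3, 8.9]
grip_width: 0.184
```

Jaw open at its stop. Release, rise, and go over the copper coupon.

```bash
python3 -m crank '[[[0,0,0],0,0.3],[[0,0,0],0,0.45],[[0,0,0],0,0.45],[[0,0,-1],0,0.5],[[0,0,-1.5],0,0.5],[[0,0,-1.5],0,0.5],[[0,0,0],0,0.5],[[0,0,0],0,0.5]]'
python3 -m crank '[[[-2.8,0,0],0,0.5],[[-2.8,0,0],0,0.5],[[-2.3,0,0],0,0.5],[[0,0,0],0,0.5],[[0,0,0],0,0.5]]'
python3 - <<'E'
from h import *
print(to(G(-.015,0,.10),3.6),state()[1][2])
s=cam("side"); crop(s,260,130,100,80,8,"i1.png");f=cam("top");crop(f,310,170,70,100,7,"i2.png")
E
```

```text
clock: 74.97
tool_pos: [0.4781, 0.176, 0.1359]
tcp_rot: [1.0, 0.031, 0.002, 0.004]
contact_force: [0.0, 0.8, 0.1]
grip_width: 0.501
clock: 75.6
tool_pos: [0.398, 0.1708, 0.1337]
tcp_rot: [1.0, 0.031, 0.001, 0.004]
contact_force: [-0.4, -0.4, 0.5]
grip_width: 0.496
[[-0.64, -0.05, 3.37], np.float64(3.5), np.float64(-0.1)] [ 0.00254794  0.00883181 -0.99995775]
```

View pics/i1.png

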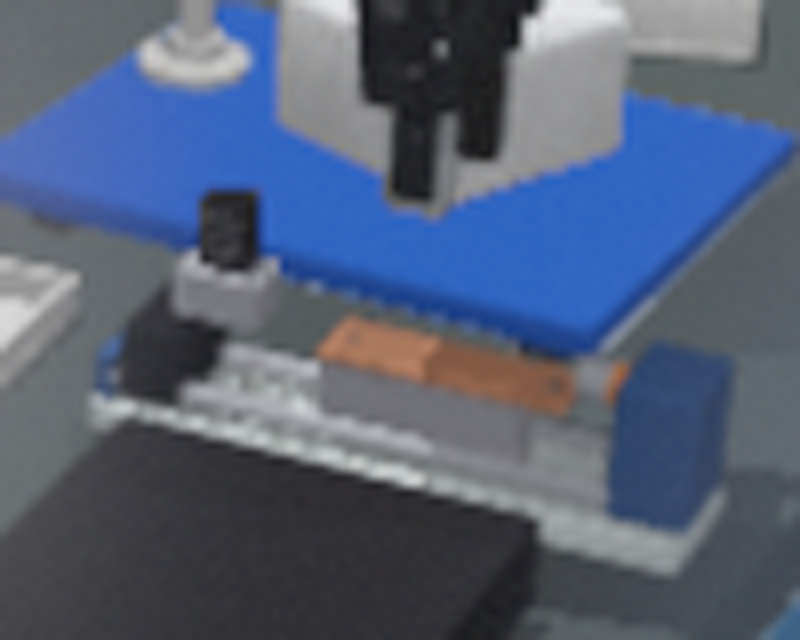

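View pics/i2.png

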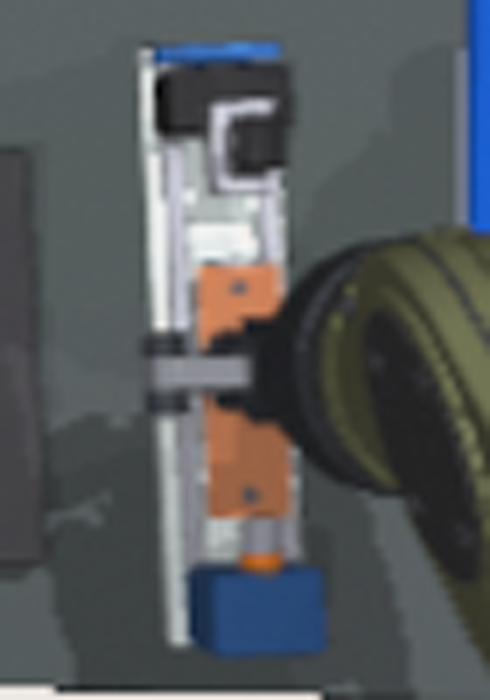

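```bash
python3 -m crank '[[[-0.4,0,1.2],0,0.5],[[-0.2,0,1.2],0,0.5],[[-0.1,0,1.2],0,0.5],[[0,0,1.2],0,0.5],[[0,0,1],0,0.5],[[0,0,0],0,0.5],[[0,0,0],0,0.5]]'
python3 - <<'E'
from h import *
print(to(G(-.015,0.0003,.0648),3.6),state()[1][2])
E
```

```text
clock: 76.58
tool_pos: [0.3932, 0.1699, 0.0707]
tcp_rot: [1.0, 0.03, 0.001, 0.004]
contact_force: [-0.0, 0.4, -0.9]
grip_width: 0.498
[[-0.16, -0.12, 0.59], np.float64(3.4), np.float64(-0.2)] [ 0.00193456  0.00896524 -0.99995794]
```

```bash
python3 -m crank '[[[-0.15,-0.1,0.3],0,0.5],[[0,0,0.25],0,0.5],[[0,0,0],0,0.5],[[0,0,0],0,0.4],[[0,0,0],0,0.3],[[0,0,0],0,0.25],[[0,0,0],0,0.25],[[0,0,0],0,0.25]]' 45;  python3 -m crank '[[[0,0,-0.5],0,0.25],[[0,0,-1],0,0.25],[[0,0,-1.5],0,0.25],[[0,0,-2],0,0.25],[[0,0,-2],0,0.25],[[0,0,-1],0,0.25],[[0,0,0],0,0.25]]'
python3 - <<'E'
from h import *
print(state()[1][2])
s=cam("side"); crop(s,200,100,160,110,5,"i3.png");f=cam("top");crop(f,240,90,140,180,4,"i4.png")
E
```

```text
clock: 77.58
tool_pos: [0.3925, 0.1712, 0.0661]
tcp_rot: [1.0, 0.03, 0.003, 0.004]
contact_force: [0.2, 1.1, 0.7]
grip_width: 0.325
clock: 78.45
tool_pos: [0.3916, 0.1717, 0.151]
tcp_rot: [1.0, 0.03, 0.003, 0.004]
contact_force: [0.0, 0.5, -0.5]
grip_width: 0.327
[ 0.0053735   0.00798597 -0.99995367]
```

View pics/i3.png

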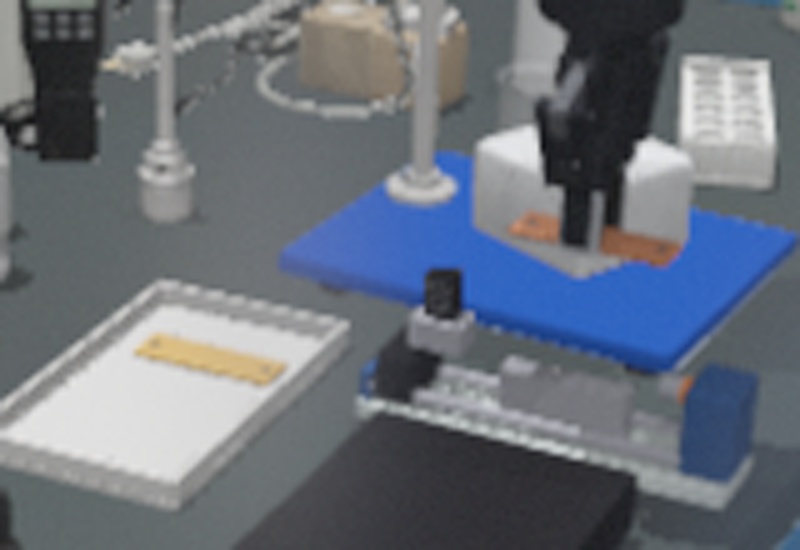

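View pics/i4.png

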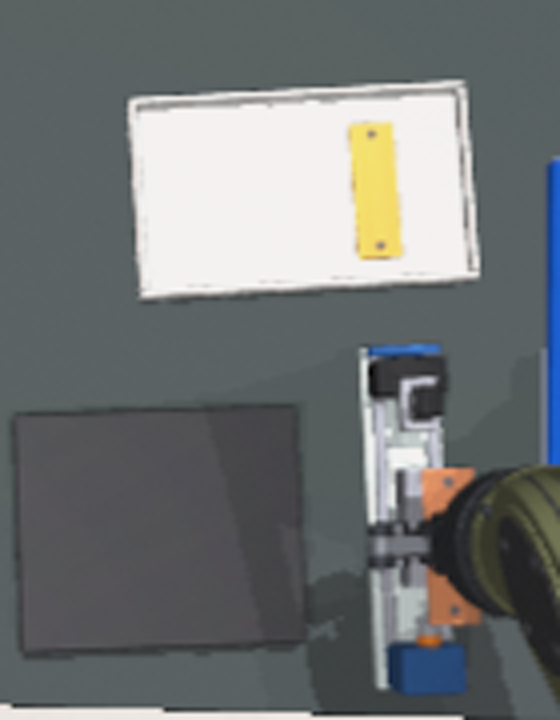

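```bash
python3 - <<'E'
from h import *
print(path([(.614,.289,.13)],4.5),to((.614,.289,.13),5.2))
E
```

```text
[(6, [3.8, -1.7, 0.3])] [[22.96, -10.41, 2.0], np.float64(3.4), np.float64(-1.8)]
```

```bash
python3 -m crank '[[[3.8,-1.7,0],-0.6,0.25],[[3.9,-1.8,0.3],-0.6,0.25],[[3.9,-1.8,0.3],-0.6,0.25],[[3.9,-1.9,0.4],0,0.25],[[3.9,-1.9,0.5],0,0.25],[[3.3,-1.5,0.5],0,0.25],[[0,0,0],0,0.25],[[0,0,0],0,0.25]]'
python3 - <<'E'
from h import *
print(to((.614,.289,.08),5.2),state()[1][2])
E
```

```text
clock: 79.55
tool_pos: [0.6075, 0.296, 0.1155]
tcp_rot: [0.999, 0.046, -0.008, 0.008]
contact_force: [0.1, 0.5, -0.6]
grip_width: 0.325
[[0.64, 0.7, 3.55], np.float64(5.3), np.float64(0.1)] [-0.01752325  0.014873   -0.99973583]
```

```bash
python3 -m crank '[[[0.3,0.35,1],0,0.25],[[0.3,0.3,1],0,0.25],[[0,0,1.2],0,0.25],[[0,0,1.2],0,0.25],[[0,0,1.2],0,0.25],[[0,0,1],0,0.25],[[0,0,0],0,0.25],[[0,0,0],0,0.25]]'
python3 - <<'E'
from h import *
print(to((.614,.289,.03),5.2),state()[1][2])
s=cam("side"); crop(s,160,100,160,110,5,"i5.png")
E
```

```text
clock: 80.55
tool_pos: [0.6097, 0.2864, 0.044]
tcp_rot: [0.999, 0.046, -0.011, 0.009]
contact_force: [-0.3, -0.5, 0.0]
grip_width: 0.324
[[0.48, -0.24, 1.38], np.float64(5.2), np.float64(0.0)] [-0.02192034  0.01629037 -0.99962699]
```

View pics/i5.png

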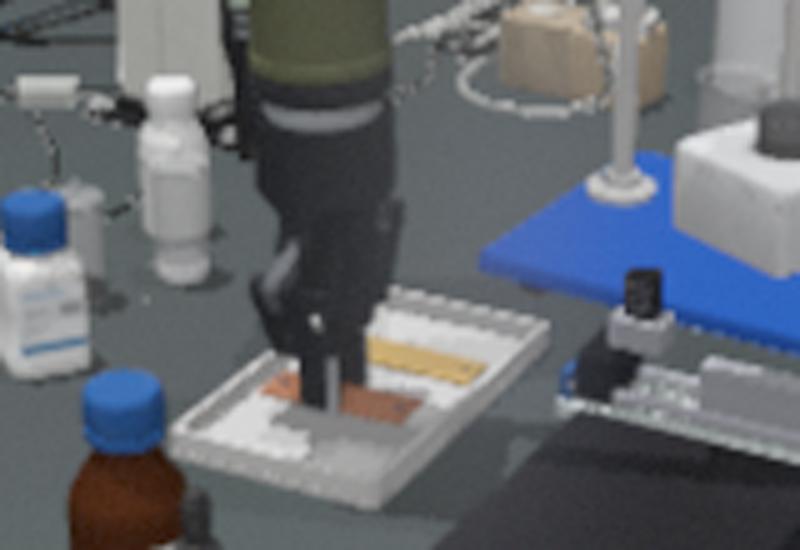

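```bash
python3 -m crank '[[[0.4,-0.2,0.4],0,0.25],[[0,0,0.6],0,0.25],[[0,0,0.3],0,0.25],[[0,0,0],0,0.25]]'|egrep 'tool|forc'; python3 -m crank '[[[0,0,0.15],0,0.25]]'|egrep 'tool|forc'; python3 -m crank '[[[0,0,0.15],0,0.25]]'|egrep 'tool|forc';python3 -m crank '[[[0,0,0.1],0,0.25]]'|egrep 'tool|forc'
```

```text
tool_pos: [0.6143, 0.2891, 0.031]
contact_force: [-0.2, 0.6, 0.1]
tool_pos: [0.6144, 0.2891, 0.0296]
contact_force: [-0.1, 0.5, -1.1]
tool_pos: [0.6143, 0.289, 0.028]
contact_force: [-0.3, 0.7, -1.0]
tool_pos: [0.6143, 0.289, 0.027]
contact_force: [0.6, 0.2, -0.1]
```

```bash
python3 -m crank '[[[0,0,0.08],0,0.25]]'|egrep 'tool|forc'; python3 -m crank '[[[0,0,0.06],0,0.25]]'|egrep 'tool|forc'
```

```text
tool_pos: [0.6143, 0.289, 0.0262]
contact_force: [-0.5, -0.3, 3.4]
tool_pos: [0.6143, 0.289, 0.0262]
contact_force: [-2.0, -1.5, 6.0]
```

```bash
python3 -m crank '[[[0,0,-0.05],0,0.25],[[0,0,0],0,0.33],[[0,0,0],0,0.4],[[0,0,0],0,0.45],[[0,0,-0.5],0,0.45],[[0,0,-1.5],0,0.45],[[0,0,-2.5],0,0.45],[[0,0,-3],0,0.45]]'; python3 -m crank '[[[-3,1,-3],0,0.5],[[-4,1,-2],0,0.5],[[-4,0,0],0,0.5],[[-3,-2,0],0,0.5],[[0,0,0],0,0.5]]'
python3 - <<'E'
from h import *
s=cam("side"); cv2.imwrite("pics/z1.png",s["pixels"]); crop(s,160,100,160,110,5,"z2.png")
f=cam("top");crop(f,240,90,140,180,4,"z3.png")
E
```

```text
clock: 82.72
tool_pos: [0.6145, 0.2898, 0.1029]
tcp_rot: [0.999, 0.046, -0.011, 0.009]
contact_force: [1.1, 0.3, -0.5]
grip_width: 0.45
clock: 83.35
tool_pos: [0.4769, 0.2788, 0.1672]
tcp_rot: [0.999, 0.045, -0.003, 0.006]
contact_force: [0.7, 0.3, -0.0]
grip_width: 0.501
```

View pics/z2.png

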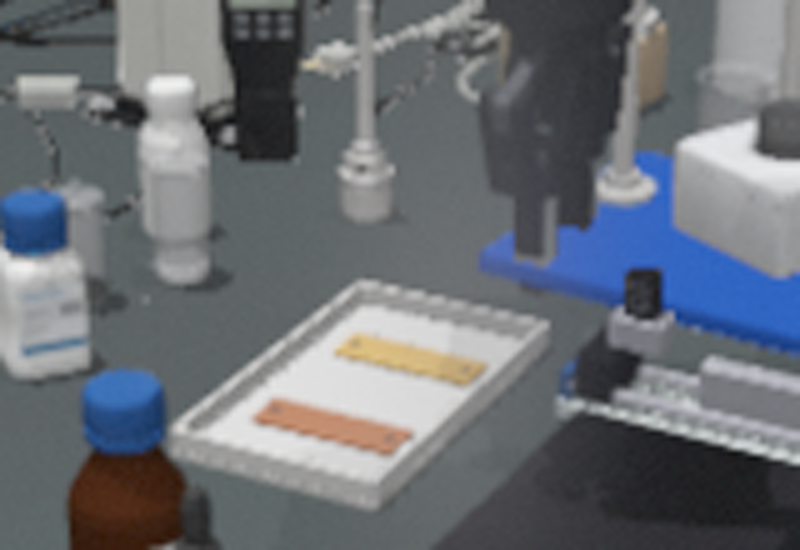

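View pics/z3.png

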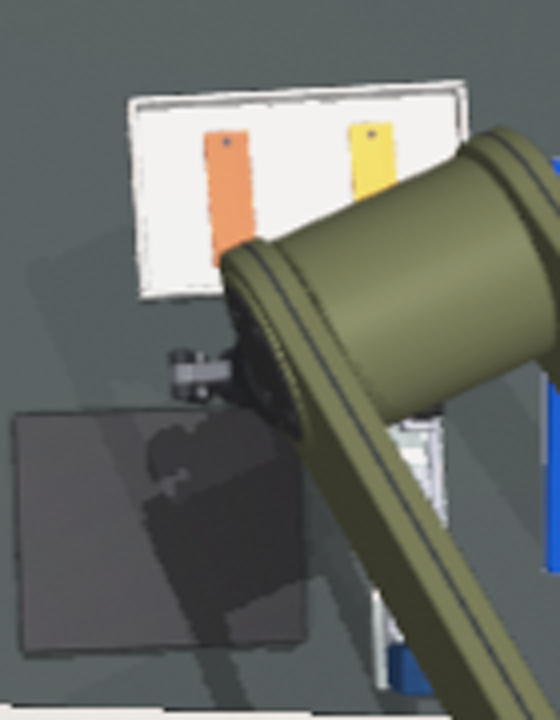

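```bash
python3 -m crank '[[[0,0,0],0,0.5],[[0,0,0],0,0.5],[[0,0,0],0,0.5]]'; python3 - <<'E'
from h import *
print(env.finish_job())
E
```

```text
clock: 83.82
tool_pos: [0.4826, 0.2782, 0.1672]
tcp_rot: [0.999, 0.044, -0.001, 0.006]
contact_force: [-0.2, 0.6, -0.0]
grip_width: 0.502
the job is handed in; nothing more can be done
None
```

I gauged brass and then copper; no aluminium coupon was on the slab. The job was handed in at 83.8 s of the 210 s limit, and no verdict was reported.

**Before gauging:** the jaw was standing about 36 mm shut, so I first drew it fully open.

**Each coupon:** I slid it about 30 to 35 mm over the slab's far edge, gripped it by the overhang and laid it on the rest.

**Gauging:** I closed the jaw until the orange band had just gone in, held it about 4 s, then drew it back to its stop. From the tool's travel the plunger went in about 6 to 6.5 mm. That figure is an estimate, since the plunger cannot be read directly.

**The tray:** it was knocked 2 to 3 cm aside partway through, so I measured it again before placing the coupons.

**Last checks:** the final pictures show both coupons flat inside the tray, the jaw open, the robot clear of everything and nothing fallen. I kept away from the bottles and the blue and purple look-alikes.

**Imperfections:**
- **Tool tilt:** it drifted up to about 4.5°. I reset it once by pressing the fingertips lightly against the slab's far face, about 11 N at most.
- **Brass grip:** I set it back on the slab once and gripped it again higher, so the fingertips would clear the gauge's rails.
- **Release height:** both coupons were released with the fingertips touching the tray floor, a drop of about 1 to 2 mm.

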